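# Put the loan lanterns and radios back on charge

## Task

Put the returned loan kit back on charge: move the padlock off the sloped rest into the small lock tray, stand every round-bottomed lantern upright and fully home in a charging cup of its own, and lay every two-way radio face up on the sloped rest, antenna uphill, squarely along the slope and down against the bottom lip. Only when everything is in place, throw the lever of the charging switch fully over, away from you. Leave the tape measure and the mug where they stand.

Things in the scene. Friction and masses are not known exactly. Their poses are not given: they have to be found in the camera images.
- lantern_0_c (a point): A small battery lantern (may be absent), all alike: grey barrel 48 mm across, 80 mm tall, white lens on top, heavy round-bottomed base (ball radius 26 mm, 20 mm flat foot), so that it rights itself when rocked. 0.16 kg. This point is on its axis, 40 mm above its underside; the barrel is straight from 30 to 66 mm above the underside; z is its axis, up.
- lantern_1_c (a point): A small battery lantern (may be absent), all alike: grey barrel 48 mm across, 80 mm tall, white lens on top, heavy round-bottomed base (ball radius 26 mm, 20 mm flat foot), so that it rights itself when rocked. 0.16 kg. This point is on its axis, 40 mm above its underside; the barrel is straight from 30 to 66 mm above the underside; z is its axis, up.
- lantern_2_c (a point): A small battery lantern (may be absent), all alike: grey barrel 48 mm across, 80 mm tall, white lens on top, heavy round-bottomed base (ball radius 26 mm, 20 mm flat foot), so that it rights itself when rocked. 0.16 kg. This point is on its axis, 40 mm above its underside; the barrel is straight from 30 to 66 mm above the underside; z is its axis, up.
- lantern_3_c (a point): A small battery lantern (may be absent), all alike: grey barrel 48 mm across, 80 mm tall, white lens on top, heavy round-bottomed base (ball radius 26 mm, 20 mm flat foot), so that it rights itself when rocked. 0.16 kg. This point is on its axis, 40 mm above its underside; the barrel is straight from 30 to 66 mm above the underside; z is its axis, up.
- cup_0 (a point): Centre of the mouth (rim level, 42 mm above the desk) of the dock's near left charging cup: an open cone, inside radius 33 mm at the rim, walls about 54 degrees from level, 26 mm deep; outside radius 38 mm. It centres a lantern let down into it; fully home, the lantern's centre point is 14.5 mm above this one. Any lantern fits any cup. Cups 2 x 2, 84 mm apart along x and y.
- cup_1 (a point): Centre of the mouth (rim level, 42 mm above the desk) of the dock's near right charging cup: an open cone, inside radius 33 mm at the rim, walls about 54 degrees from level, 26 mm deep; outside radius 38 mm. It centres a lantern let down into it; fully home, the lantern's centre point is 14.5 mm above this one. Any lantern fits any cup. Cups 2 x 2, 84 mm apart along x and y.
- cup_2 (a point): Centre of the mouth (rim level, 42 mm above the desk) of the dock's far left charging cup: an open cone, inside radius 33 mm at the rim, walls about 54 degrees from level, 26 mm deep; outside radius 38 mm. It centres a lantern let down into it; fully home, the lantern's centre point is 14.5 mm above this one. Any lantern fits any cup. Cups 2 x 2, 84 mm apart along x and y.
- cup_3 (a point): Centre of the mouth (rim level, 42 mm above the desk) of the dock's far right charging cup: an open cone, inside radius 33 mm at the rim, walls about 54 degrees from level, 26 mm deep; outside radius 38 mm. It centres a lantern let down into it; fully home, the lantern's centre point is 14.5 mm above this one. Any lantern fits any cup. Cups 2 x 2, 84 mm apart along x and y.
- radio_0_c (a point): A black handheld two-way radio (may be absent) lying on its back: body 100 (x, along) x 50 (y, across) x 36 mm (z, thick) with a stub antenna sticking 26 mm out of its +x end, 15 mm to its +y side. 0.18 kg. This point is the centre of the body, 18 mm above its back; z points out of its front face (screen and grille).
- radio_1_c (a point): A black handheld two-way radio (may be absent) lying on its back: body 100 (x, along) x 50 (y, across) x 36 mm (z, thick) with a stub antenna sticking 26 mm out of its +x end, 15 mm to its +y side. 0.18 kg. This point is the centre of the body, 18 mm above its back; z points out of its front face (screen and grille).
- rest: Fixed sloped radio rest, 190 mm wide (y), room for two radios side by side. Origin on the desk under its middle. A 120 mm plate rises at 20 degrees towards +x; its surface starts at x = -50, z = 18 mm, at a lip 12 mm proud, square to the plate, along the whole width. A radio on the plate against the lip has its centre at x = -9, z = 52 mm, y anywhere within 70 mm of the middle.
- padlock_c (a point): A padlock lying on the rest's slope against the lip: body 41 (x) x 44 (y) x 20 mm (z), shackle reaching another 31 mm to +x. 0.19 kg. This point is the centre of the body (block), 10 mm above its underside; the shackle (+x) points up the slope at the start.
- lock_tray: Small shallow open black tray, fixed, 110 (x) x 140 (y) mm outside, 22 mm high, walls and floor 4 mm. Origin on the desk under its centre.
- charge_switch (a joint): Charging switch, a toggle lever on a fixed grey box: 0 = off, leaning 0.5 rad to the box's -x (towards the robot); 1.0 rad = fully on, leaning 0.5 rad to +x (away). Light friction holds it wherever it is left; about 1 N at the tip moves it.
- charge_switch_base: The switch box, 70 (x) x 50 (y) x 25 mm high, origin on the desk under its centre. The lever pivots about the box's y axis, 22 mm above the desk at the origin, and is 70 mm long to the centre of its 26 mm ball.
- tape_measure: Bystander: a pocket tape measure, 34 (x) x 83 (y) x 67 mm tall, at the back of the desk. Origin under its centre.
- mug: Bystander: a mug, 80 mm across, 102 mm tall, at the back of the desk. Origin under its centre.
Mind the look-alikes: they are no part of the job. Leave any orange look-alike of the part that bears padlock_c alone.

How it is judged:
On the way, in this order (a step that is already met when the one before it is completed fails the run):
1. with the switch still off, the padlock is in the tray, every lantern is home in a cup and every radio lies against the lip of the rest (x of padlock_c in the frame of lock_tray between -0.05 and 0.05 m and y of padlock_c in the frame of lock_tray between -0.065 and 0.065 m and z of padlock_c in the frame of lock_tray between 0.006 and 0.022 m and angle between each of lantern_0_c, lantern_1_c, lantern_2_c, lantern_3_c's own z axis and vertical below 0.12 rad and ((horizontal distance between lantern_0_c and cup_0 below 0.005 m and z of lantern_0_c in the frame of cup_0 between 0.011 and 0.018 m) or (horizontal distance between lantern_0_c and cup_1 below 0.005 m and z of lantern_0_c in the frame of cup_1 between 0.011 and 0.018 m) or (horizontal distance between lantern_0_c and cup_2 below 0.005 m and z of lantern_0_c in the frame of cup_2 between 0.011 and 0.018 m) or (horizontal distance between lantern_0_c and cup_3 below 0.005 m and z of lantern_0_c in the frame of cup_3 between 0.011 and 0.018 m)) and ((horizontal distance between lantern_1_c and cup_0 below 0.005 m and z of lantern_1_c in the frame of cup_0 between 0.011 and 0.018 m) or (horizontal distance between lantern_1_c and cup_1 below 0.005 m and z of lantern_1_c in the frame of cup_1 between 0.011 and 0.018 m) or (horizontal distance between lantern_1_c and cup_2 below 0.005 m and z of lantern_1_c in the frame of cup_2 between 0.011 and 0.018 m) or (horizontal distance between lantern_1_c and cup_3 below 0.005 m and z of lantern_1_c in the frame of cup_3 between 0.011 and 0.018 m)) and ((horizontal distance between lantern_2_c and cup_0 below 0.005 m and z of lantern_2_c in the frame of cup_0 between 0.011 and 0.018 m) or (horizontal distance between lantern_2_c and cup_1 below 0.005 m and z of lantern_2_c in the frame of cup_1 between 0.011 and 0.018 m) or (horizontal distance between lantern_2_c and cup_2 below 0.005 m and z of lantern_2_c in the frame of cup_2 between 0.011 and 0.018 m) or (horizontal distance between lantern_2_c and cup_3 below 0.005 m and z of lantern_2_c in the frame of cup_3 between 0.011 and 0.018 m)) and ((horizontal distance between lantern_3_c and cup_0 below 0.005 m and z of lantern_3_c in the frame of cup_0 between 0.011 and 0.018 m) or (horizontal distance between lantern_3_c and cup_1 below 0.005 m and z of lantern_3_c in the frame of cup_1 between 0.011 and 0.018 m) or (horizontal distance between lantern_3_c and cup_2 below 0.005 m and z of lantern_3_c in the frame of cup_2 between 0.011 and 0.018 m) or (horizontal distance between lantern_3_c and cup_3 below 0.005 m and z of lantern_3_c in the frame of cup_3 between 0.011 and 0.018 m)) and x of radio_0_c in the frame of rest between -0.0162 and -0.0032 m and z of radio_0_c in the frame of rest between 0.046 and 0.058 m and y of radio_0_c in the frame of rest between -0.075 and 0.075 m and angle between radio_0_c's own z axis and vertical between 0.26 and 0.44 rad and angle between radio_0_c's own x axis and vertical between 1.12 and 1.32 rad and angle between the y axis of each of radio_0_c, radio_1_c and the y axis of rest, either way round below 0.14 rad and x of radio_1_c in the frame of rest between -0.0162 and -0.0032 m and z of radio_1_c in the frame of rest between 0.046 and 0.058 m and y of radio_1_c in the frame of rest between -0.075 and 0.075 m and angle between radio_1_c's own z axis and vertical between 0.26 and 0.44 rad and angle between radio_1_c's own x axis and vertical between 1.12 and 1.32 rad and value of joint charge_switch below 0.5 rad), for 0.2 s.
2. the charging switch is thrown fully over (value of joint charge_switch above 0.85 rad), for 0.2 s.
At the end, for the whole second after the job is handed in: Padlock in the tray; each lantern upright (0.12 rad), within 5 mm of a cup's centre and 3 mm of fully home; each radio face up on the rest, antenna uphill, square within 0.14 rad, within 6 mm of touching plate and lip; switch beyond 0.85 of 1.0 rad (x of padlock_c in the frame of lock_tray between -0.05 and 0.05 m and y of padlock_c in the frame of lock_tray between -0.065 and 0.065 m and z of padlock_c in the frame of lock_tray between 0.006 and 0.022 m and angle between each of lantern_0_c, lantern_1_c, lantern_2_c, lantern_3_c's own z axis and vertical below 0.12 rad and ((horizontal distance between lantern_0_c and cup_0 below 0.005 m and z of lantern_0_c in the frame of cup_0 between 0.011 and 0.018 m) or (horizontal distance between lantern_0_c and cup_1 below 0.005 m and z of lantern_0_c in the frame of cup_1 between 0.011 and 0.018 m) or (horizontal distance between lantern_0_c and cup_2 below 0.005 m and z of lantern_0_c in the frame of cup_2 between 0.011 and 0.018 m) or (horizontal distance between lantern_0_c and cup_3 below 0.005 m and z of lantern_0_c in the frame of cup_3 between 0.011 and 0.018 m)) and ((horizontal distance between lantern_1_c and cup_0 below 0.005 m and z of lantern_1_c in the frame of cup_0 between 0.011 and 0.018 m) or (horizontal distance between lantern_1_c and cup_1 below 0.005 m and z of lantern_1_c in the frame of cup_1 between 0.011 and 0.018 m) or (horizontal distance between lantern_1_c and cup_2 below 0.005 m and z of lantern_1_c in the frame of cup_2 between 0.011 and 0.018 m) or (horizontal distance between lantern_1_c and cup_3 below 0.005 m and z of lantern_1_c in the frame of cup_3 between 0.011 and 0.018 m)) and ((horizontal distance between lantern_2_c and cup_0 below 0.005 m and z of lantern_2_c in the frame of cup_0 between 0.011 and 0.018 m) or (horizontal distance between lantern_2_c and cup_1 below 0.005 m and z of lantern_2_c in the frame of cup_1 between 0.011 and 0.018 m) or (horizontal distance between lantern_2_c and cup_2 below 0.005 m and z of lantern_2_c in the frame of cup_2 between 0.011 and 0.018 m) or (horizontal distance between lantern_2_c and cup_3 below 0.005 m and z of lantern_2_c in the frame of cup_3 between 0.011 and 0.018 m)) and ((horizontal distance between lantern_3_c and cup_0 below 0.005 m and z of lantern_3_c in the frame of cup_0 between 0.011 and 0.018 m) or (horizontal distance between lantern_3_c and cup_1 below 0.005 m and z of lantern_3_c in the frame of cup_1 between 0.011 and 0.018 m) or (horizontal distance between lantern_3_c and cup_2 below 0.005 m and z of lantern_3_c in the frame of cup_2 between 0.011 and 0.018 m) or (horizontal distance between lantern_3_c and cup_3 below 0.005 m and z of lantern_3_c in the frame of cup_3 between 0.011 and 0.018 m)) and x of radio_0_c in the frame of rest between -0.0162 and -0.0032 m and z of radio_0_c in the frame of rest between 0.046 and 0.058 m and y of radio_0_c in the frame of rest between -0.075 and 0.075 m and angle between radio_0_c's own z axis and vertical between 0.26 and 0.44 rad and angle between radio_0_c's own x axis and vertical between 1.12 and 1.32 rad and angle between the y axis of each of radio_0_c, radio_1_c and the y axis of rest, either way round below 0.14 rad and x of radio_1_c in the frame of rest between -0.0162 and -0.0032 m and z of radio_1_c in the frame of rest between 0.046 and 0.058 m and y of radio_1_c in the frame of rest between -0.075 and 0.075 m and angle between radio_1_c's own z axis and vertical between 0.26 and 0.44 rad and angle between radio_1_c's own x axis and vertical between 1.12 and 1.32 rad and value of joint charge_switch above 0.85 rad).
It fails at once if the tape measure or the mug is pushed aside by more than 3 cm (distance of any of tape_measure, mug from where it was at the start of the episode above 0.03 m).
Of lantern_0, lantern_1, lantern_2, lantern_3 only 3 to 4 are there at a start; the rules pass over those that are not, and their reading is None.
Of radio_0, radio_1 only 1 to 2 are there at a start; the rules pass over those that are not, and their reading is None.
At some moment in a run one of lantern_0, lantern_1, lantern_2, lantern_3, radio_0, radio_1 may be knocked a few centimetres aside while the robot is not near it.
Once in a run the grip may slacken for a moment while it holds something.
It also fails if it takes over 210 s, if anything falls off the work surface, if the arm or the gripper's body presses on something with over 40 N, if the wrist force passes 120 N, or if a joint passes its speed limit or range.

## Robot

A 7-joint arm with a two-finger parallel gripper is mounted at the origin on a cart in front of the work surface, level with it; the furniture and walls round the work are solid. World frame = base frame: x ahead of the robot, y to its left, z up, the work surface at z = 0. Lengths are in m, angles in rad, forces in N, time in s.
With the tool pointing down it reaches from about 0.35 to 0.9 m from the base axis. Payload 8.1 kg.
Tool frame: the origin (TCP) lies on the mounting face of the last link; the fingertips stand 178 mm ahead of it and the grasp point (between the pads) lies 159 mm ahead of it; z points along the fingers, y is the direction in which the jaws open and shut (so a half turn about z gives the same grasp; the last joint's range is limited). The gripper opens to 92 mm and grips with 3 to 60 N. Pads are 19 mm wide; open, the fingers measure 130 mm over their backs; the gripper's body (75 mm by 190 mm) begins 47 mm behind the grasp point.
Start: joints at [-1.243, 0.434, 0.025, 1.573, -0.012, 1.134, -0.075], TCP at [0.261, 0.568, 0.405] pointing down, gripper open.
Joint ranges: [-2.62, 2.62], [-0.44, 2.09], [-1.27, 1.32], [0.08, 2.57], [-1.32, 4.46], [0.12, 2], [-2.74, 2.74]. Speed limits (rad/s): [2.22, 2.22, 3.01, 3.01, 3.14, 3.14, 3.14].

## Interface

Orientations are given as a unit quaternion [x, y, z, w].
In Python, from station import manip gives the robot as it stands.
- The arm moves only by the tool step_arm, never from a script. Its argument "increments" is a list of rows, each an object of numbers: "tx", "ty", "tz": the shift along the tool's x, y, z in units of 25 mm (1.0 is 25 mm); "ax", "ay", "az": the turn, a rotation vector about the tool's x, y, z in units of 6 degrees (1.0 is 6 degrees); "gripper": the opening, from 0 (shut) to 1 (fully open). A call has 1 to 12 rows; each row is the pose to reach, as a shift and turn from the pose measured when the call began, along the tool's axes at that moment; what a row does not reach only later rows make up. A row lasts 1/12 s, in which the tool goes at most 41.7 mm and 7.16 degrees, less where a joint would pass 70% of its speed; a pose out of reach is approached as far as the arm can. A call with a gripper value outside its range is refused whole. The fingers move at their own pace and stop on an object; "force" is the grip in N (left out, the last holds). Time passes only in rows, so rows that repeat a pose let the fingers close. It gives the time, the measured TCP pose, the force and the opening at its end, in the units of the state.
- manip.read_state(): the state, without advancing time (a new reading comes with each control period).
- manip.grab_frame(name): name is "scene" or "top" or "wrist"; returns a dict with "pixels" (420x560x3 uint8, red, green, blue), "fx", "fy", "cx", "cy" (pixels), "R" (3x3) and "t" (3): a world point X has camera coordinates R X + t. Camera axes: x right, y down, z forward; pixel columns grow to the right and rows downward; lengths in m; the calibration is good to about 2 mm. The wrist camera is an equidistant fisheye: a pixel r from the principal point sees the ray r / f radians off the axis. A picture is of the moment at which its call begins. There is no depth.
- manip.hand_in(): hands the job in, once; it reports no verdict.
Trained networks look in a picture, given as the dict that the camera call returned (one of the last four; its "shot" number tells which), for a name from the list of things; names that differ only in an ending like _2 or _b are one class to them, and where a whole thing is asked for, a point or a joint stands for the part that bears it (a point fixed in the world has none). Each returns a list of dicts, best first, with "conf" (0 to 1); they miss things now and then, are a little off and sometimes report something else, mostly with a low value. They report only what shows in the picture. A call takes as long as a camera call. They do not tell look-alikes from the thing itself.
- manip.recognise(picture, target): "rect" ([left, top, right, bottom] in pixels, round what is visible of it).
The state is a dict: "t": time; "q": joint angles; "qd": joint speeds; "tau": joint torques, N m; "ee_pos": TCP position; "orientation": TCP orientation; "wrist_force": force on the tool from outside, world axes, zero at the start; "moment": the same for the moment, N m; "opening": opening from 0.0 (shut) to 1.0 (fully open).
Only numpy, scipy, OpenCV 4.12 (cv2) and the standard library are available. Lean on these libraries where they do the work, as an engineer would, in place of code of your own. Each camera call takes 0.05 s, during which the arm holds its last target.

## Working session

There is one attempt and no reset: what is moved stays moved. The work goes in short steps, Python scripts to look and compute and a tool call to move; the robot and the scene stay as the last step left them, time stands still between calls to the robot, and variables do not carry over. Pictures are saved under pics/ and viewed, and the job is handed in when it is done.

Besides the shell and the picture viewer there is one more tool, called after ">>>" as a command line: name --argument value ..., lists and objects as JSON in quotes. step_arm: Moves the arm, as the interface text tells. Its arguments: {"type":"object","properties":{"increments":{"type":"array","items":{"type":"object","properties":{"tx":{"type":"number"},"ty":{"type":"number"},"tz":{"type":"number"},"ax":{"type":"number"},"ay":{"type":"number"},"az":{"type":"number"},"gripper":{"type":"number"}}}},"force":{"type":"number"}},"required":["increments"]}

```bash
ls; mkdir -p pics
python3 - <<'E'
from station import manip
import cv2
s=manip.read_state(); print({k:s[k] for k in ('t','ee_pos','orientation','opening')})
for n in ('scene','top','wrist'):
    f=manip.grab_frame(n); cv2.imwrite(f'pics/{n}0.png',cv2.cvtColor(f['pixels'],cv2.COLOR_RGB2BGR))
    print(n,f['fx'],f['fy'],f['cx'],f['cy'],f['R'],f['t'],f['shot'])
E
```

```text
pics
{'t': 0.0, 'ee_pos': array([0.26090087, 0.5676797 , 0.40394848]), 'orientation': array([ 2.13747931e-01,  9.76888542e-01, -7.67486572e-04, -1.02369428e-04]), 'opening': 0.999727813146389}
scene 530.2184263436927 530.2184263436927 278.7452667468923 216.80216686980378 [[ 0.77845322 -0.62750106  0.01590588]
 [-0.25258863 -0.33634804 -0.90723149]
 [ 0.57463863  0.70221964 -0.42033085]] [-0.41583319  0.22430682  0.89026709] 1
top 419.9737469333251 419.9737469333251 282.31977545291886 208.18391500730786 [[ 5.70455480e-03 -9.99505086e-01 -3.09360869e-02]
 [-9.87819402e-01 -8.21742601e-04 -1.55602550e-01]
 [ 1.55500119e-01  3.14469101e-02 -9.87335204e-01]] [0.06871808 0.59532431 1.01106094] 2
wrist 325.19226210127806 325.19226210127806 284.06636964078797 208.04173261619647 [[ 0.41849188  0.90821897 -0.00169036]
 [ 0.87304762 -0.40177118  0.2763472 ]
 [ 0.25030463 -0.11712483 -0.96105638]] [-0.62519985 -0.03461859  0.39116673] 3
```

View pics/scene0.png

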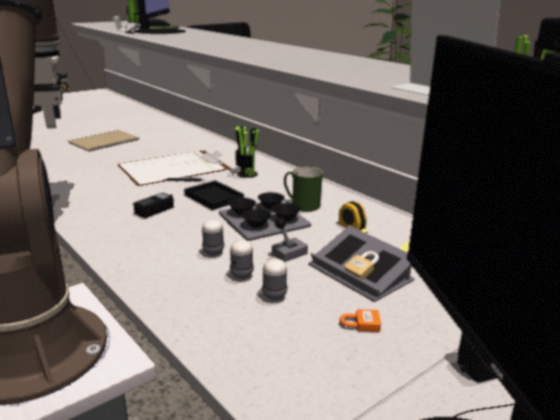

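View pics/top0.png

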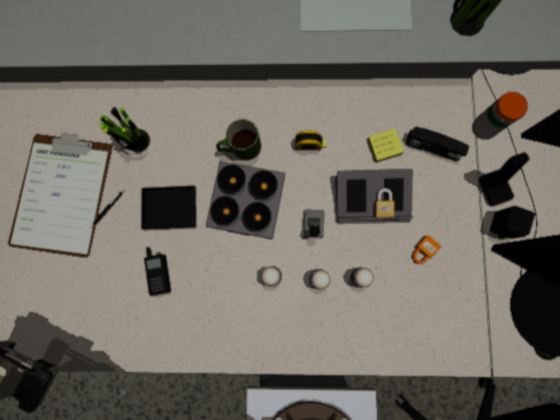

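View pics/wrist0.png

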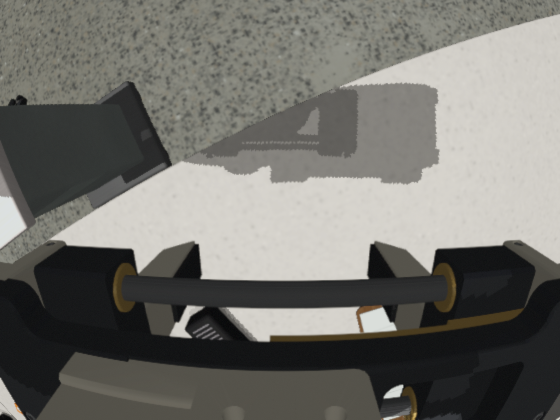

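```bash
cat > h.py <<'E'
from station import manip
import cv2, numpy as np
def save(f,n,box=None,s=1):
    im=cv2.cvtColor(f['pixels'],cv2.COLOR_RGB2BGR)
    if box: im=im[box[1]:box[3],box[0]:box[2]]
    if s!=1: im=cv2.resize(im,None,fx=s,fy=s,interpolation=cv2.INTER_CUBIC)
    cv2.imwrite('pics/'+n+'.png',im)
def ray(f,u,v,fish=False):
    a=np.array([(u-f['cx'])/f['fx'],(v-f['cy'])/f['fy']])
    if fish:
        r=np.hypot(*a); d=np.array([*(a/max(r,1e-9)*np.sin(r)),np.cos(r)])
    else: d=np.array([*a,1.])
    R=np.array(f['R']);t=np.array(f['t'])
    return -R.T@t, R.T@d
def onz(f,u,v,z,fish=False):
    c,d=ray(f,u,v,fish); return c+d*(z-c[2])/d[2]
def proj(f,X,fish=False):
    p=np.array(f['R'])@np.array(X)+np.array(f['t'])
    if fish:
        r=np.hypot(p[0],p[1]); th=np.arctan2(r,p[2]); p2=p[:2]/max(r,1e-9)*th
    else: p2=p[:2]/p[2]
    return np.array([f['cx']+f['fx']*p2[0],f['cy']+f['fy']*p2[1]])
E
python3 - <<'E'
from h import *
f=manip.grab_frame('top')
for n in ['lantern_0_c','radio_0_c','rest','padlock_c','lock_tray','charge_switch_base','charge_switch','tape_measure','mug']:
    for r in manip.recognise(f,n)[:6]:
        a=r['rect'];print(n,round(r['conf'],2),np.round(a,1), onz(f,(a[0]+a[2])/2,(a[1]+a[3])/2,0.02).round(3))
save(f,'crop1',(130,150,330,310),4)
save(f,'crop2',(290,110,490,290),4)
g=manip.grab_frame('scene')
for n in ['lantern_0_c','radio_0_c','padlock_c','rest']:
    for r in manip.recognise(g,n)[:6]: print('scene',n,round(r['conf'],2),np.round(r['rect'],1))
save(g,'crop3',(180,170,430,350),3)
E
```

```text
lantern_0_c 0.37 [207.1 161.4 285.9 239.2] [0.62  0.165 0.02 ]
rest 0.79 [334.7 168.  412.9 225.6] [ 0.629 -0.165  0.02 ]
rest 0.36 [258.7 265.7 283.  288.2] [0.424 0.1   0.02 ]
padlock_c 0.76 [412.1 237.4 442.4 263.7] [ 0.492 -0.295  0.02 ]
padlock_c 0.55 [374.2 193.  397.5 218.9] [ 0.605 -0.195  0.02 ]
padlock_c 0.51 [207.7 163.9 284.7 240.5] [0.615 0.166 0.02 ]
lock_tray 0.8 [140.4 185.5 195.8 229.4] [0.601 0.37  0.02 ]
charge_switch_base 0.57 [303.7 210.9 325.  237. ] [ 0.559 -0.011  0.02 ]
charge_switch 0.65 [311.1 228.6 321.3 238.8] [ 0.533 -0.015  0.02 ]
charge_switch 0.65 [208.3 159.2 284.7 238.5] [0.624 0.165 0.02 ]
tape_measure 0.89 [291.5 130.3 325.9 154.2] [0.776 0.003 0.02 ]
mug 0.58 [215.5 117.2 262.4 159.9] [0.787 0.188 0.02 ]
scene padlock_c 0.74 [347.3 253.6 380.1 279.5]
scene padlock_c 0.73 [342.  307.6 381.  331.9]
scene rest 0.89 [306.1 224.1 411.5 300.6]
scene rest 0.39 [337.2 203.  367.5 235.4]
scene rest 0.33 [284.2 161.9 322.4 211.6]
```

View pics/crop1.png

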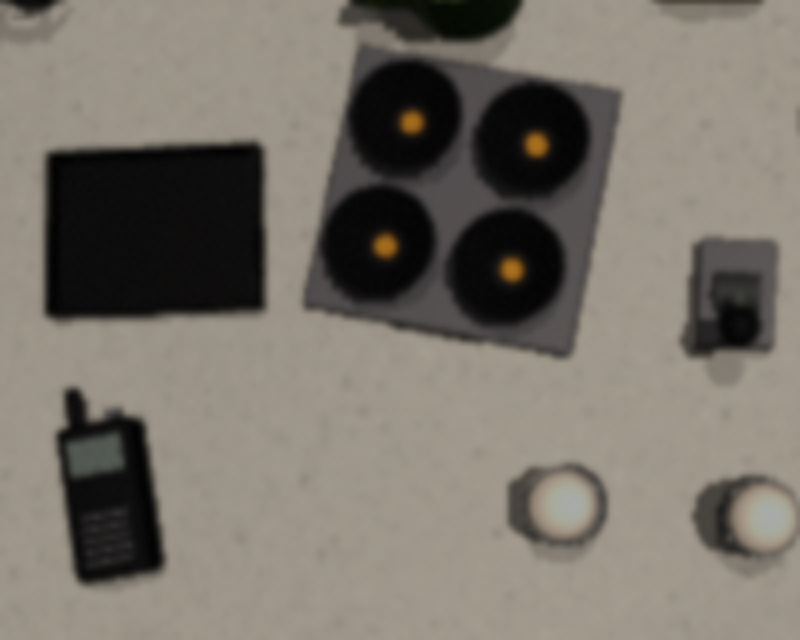

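View pics/crop2.png

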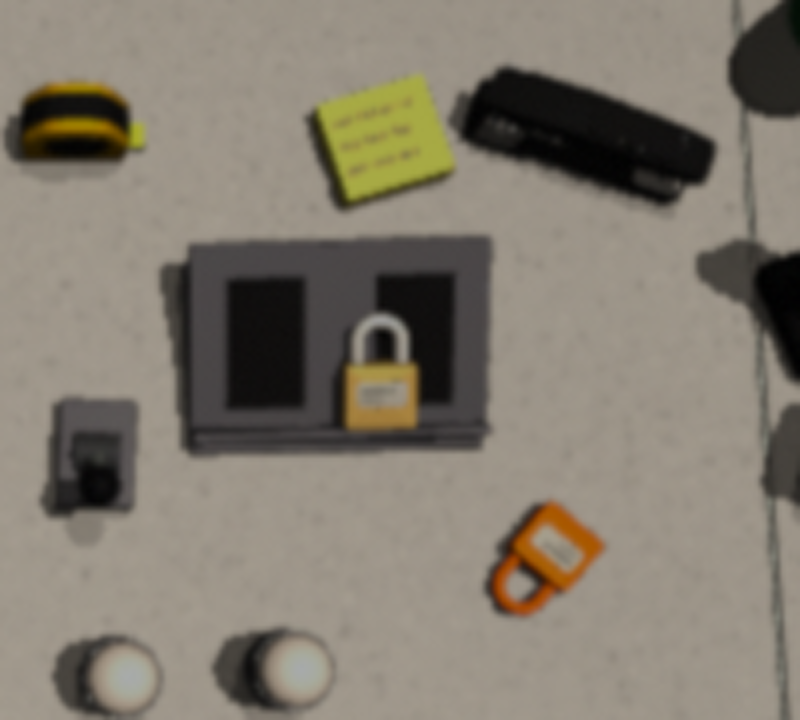

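View pics/crop3.png

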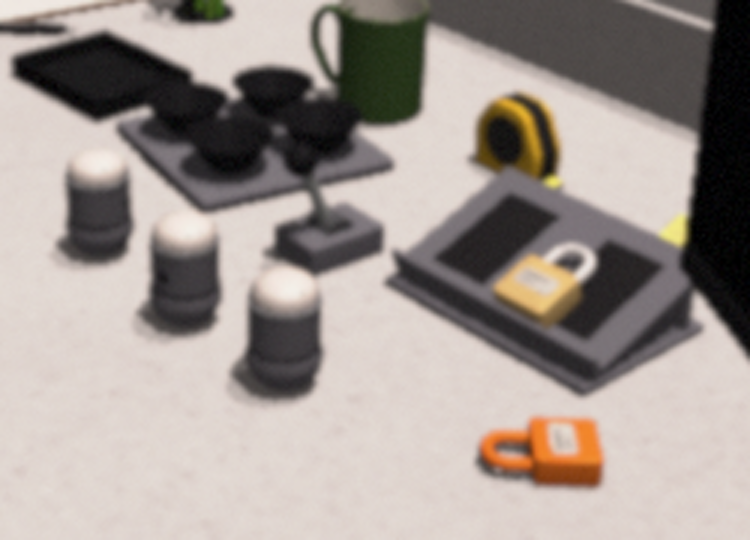

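The top view shows three upright lanterns (lens at about (271,276), (321,280) and (364,277)), and one radio face up at (158,275). The tray is at (169,208), the dock at (246,200), the switch at (313,223) and the rest at (373,196). Padlock candidates are the brass one on the rest at (385,205), which I want, and the orange look-alike on the desk at (426,249), which I leave. The black thing at (436,142) is a stapler. The close crop confirms all of this.

```bash
cat >> h.py <<'E'
from scipy.spatial.transform import Rotation as Ro
def c1(x,y): return (130+x/4,150+y/4)
def c2(x,y): return (290+x/4,110+y/4)
E
python3 - <<'E'
from h import *
f=manip.grab_frame('top')
for n,p,z in [('cupFL',c1(412,122),.017),('cupFR',c1(537,145),.017),('cupNL',c1(386,245),.017),('cupNR',c1(512,270),.017),
 ('L0',c1(565,505),.066),('L1',c2(122,678),.066),('L2',c2(297,670),.066),('tray',c1(156,231),.022),
 ('trTL',c1(47,152),.022),('trTR',c1(263,144),.022),('trBR',c1(265,312),.022),('trBL',c1(47,317),.022),
 ('radio',c1(111,501),.036),('rTL',c1(60,435),.036),('rTR',c1(140,420),.036),('rBR',c1(162,568),.036),('rBL',c1(82,582),.036),
 ('restTL',c2(190,243),.059),('restTR',c2(490,238),.059),('lipL',c2(190,432),.029),('lipR',c2(487,427),.029),
 ('padTL',c2(345,365),.05),('padTR',c2(419,365),.05),('padBL',c2(345,428),.04),('padBR',c2(418,428),.04),
 ('swTL',c1(700,240),.025),('swTR',c1(777,240),.025),('swBR',c1(775,350),.025),('ball',c1(738,323),.083),('orange',c2(550,550),.01)]:
    print(n,onz(f,*p,z).round(4))
E
```

```text
cupFL [0.6736 0.2019 0.017 ]
cupFR [0.6581 0.1193 0.017 ]
cupNL [0.5917 0.217  0.017 ]
cupNR [0.5754 0.1345 0.017 ]
L0 [0.4256 0.0959 0.066 ]
L1 [ 0.4186 -0.0228  0.066 ]
L2 [ 0.424  -0.1276  0.066 ]
tray [0.6    0.3669 0.022 ]
trTL [0.6526 0.4417 0.022 ]
trTR [0.6578 0.2989 0.022 ]
trBR [0.5472 0.2934 0.022 ]
trBL [0.5436 0.4354 0.022 ]
radio [0.4263 0.3828 0.036 ]
rTL [0.4673 0.4175 0.036 ]
rTR [0.4769 0.367  0.036 ]
rBR [0.3853 0.3486 0.036 ]
rBL [0.3764 0.3984 0.036 ]
restTL [ 0.6889 -0.0682  0.059 ]
restTR [ 0.6917 -0.2555  0.059 ]
lipL [ 0.5729 -0.0694  0.029 ]
lipR [ 0.5763 -0.2569  0.029 ]
padTL [ 0.6125 -0.1647  0.05  ]
padTR [ 0.6125 -0.2106  0.05  ]
padBL [ 0.5741 -0.1654  0.04  ]
padBR [ 0.5741 -0.2109  0.04  ]
swTL [0.594  0.0131 0.025 ]
swTR [ 0.594  -0.0363  0.025 ]
swBR [ 0.5234 -0.0343  0.025 ]
ball [ 0.5346 -0.0083  0.083 ]
orange [ 0.5    -0.2986  0.01  ]
```

```bash
cat >> h.py <<'E'
def pose(G,psi,beta=0.):
    psi,beta=np.radians(psi),np.radians(beta)
    h=np.array([np.cos(psi),np.sin(psi),0]); y=np.array([-np.sin(psi),np.cos(psi),0])
    z=np.sin(beta)*h+np.array([0,0,-np.cos(beta)])
    Rm=np.column_stack([np.cross(y,z),y,z]); return np.array(G)-.159*z,Rm
def now():
    s=manip.read_state(); Rm=Ro.from_quat(s['orientation']).as_matrix()
    return s,np.array(s['ee_pos']),Rm
def rows(*w):
    s,p,Rm=now(); g=p+.159*Rm[:,2]
    print('t %.2f G'%s['t'],g.round(4),'open',round(s['opening'],3),'jaw psi %.1f'%np.degrees(np.arctan2(-Rm[0,1],Rm[1,1])),'F',np.round(s['wrist_force'],1))
    for a in w:
        P,T=pose(*a); d=Rm.T@(P-p)/.025; v=Ro.from_matrix(Rm.T@T).as_rotvec()*180/np.pi/6
        print('tx %.2f ty %.2f tz %.2f ax %.2f ay %.2f az %.2f | dist %.0f mm'%(*d,*v,np.linalg.norm(d)*25))
E
python3 -c "
from h import *
rows(((.40,.2,.26),1,0),((.56,-.188,.14),1,20),((.5896,-.188,.0461),1,20))"
```

```text
t 0.95 G [0.261  0.5679 0.2457] open 1.0 jaw psi -24.7 F [0.6 0.3 0.1]
tx -11.20 ty -11.05 tz -0.57 ax 0.00 ay -0.00 az -4.28 | dist 394 mm
tx -21.53 ty -23.42 tz 4.61 ax -0.75 ay -3.28 az -4.24 | dist 804 mm
tx -22.61 ty -22.92 tz 8.37 ax -0.75 ay -3.28 az -4.24 | dist 832 mm
```

>>> step_arm --increments '[{"tx": -11.2,"ty": -11.05,"tz": -0.5,"az": -4.28,"gripper": 1},{"tx": -11.2,"ty": -11.05,"tz": -0.5,"az": -4.28,"gripper": 1},{"tx": -11.2,"ty": -11.05,"tz": -0.5,"az": -4.28,"gripper": 1},{"tx": -11.2,"ty": -11.05,"tz": -0.5,"az": -4.28,"gripper": 1},{"tx": -11.2,"ty": -11.05,"tz": -0.5,"az": -4.28,"gripper": 1},{"tx": -11.2,"ty": -11.05,"tz": -0.5,"az": -4.28,"gripper": 1},{"tx": -11.2,"ty": -11.05,"tz": -0.5,"az": -4.28,"gripper": 1},{"tx": -11.2,"ty": -11.05,"tz": -0.5,"az": -4.28,"gripper": 1},{"tx": -11.2,"ty": -11.05,"tz": -0.5,"az": -4.28,"gripper": 1},{"tx": -11.2,"ty": -11.05,"tz": -0.5,"az": -4.28,"gripper": 1},{"tx": -11.2,"ty": -11.05,"tz": -0.5,"az": -4.28,"gripper": 1},{"tx": -11.2,"ty": -11.05,"tz": -0.5,"az": -4.28,"gripper": 1}]'

```text
$.increments[0]: bad value
```

```bash
python3 -c "
from h import *
rows(((.56,-.188,.16),1,20))"
```

```text
t 0.95 G [0.261  0.5679 0.2457] open 1.0 jaw psi -24.7 F [0.6 0.3 0.1]
tx -21.53 ty -23.42 tz 3.81 ax -0.75 ay -3.28 az -4.24 | dist 801 mm
```

>>> step_arm --increments '[{"tx": -1,"ty": -1,"tz": 0,"ax": 0,"ay": 0,"az": -1,"gripper": 1},{"tx": -2,"ty": -2,"tz": 0,"ax": 0,"ay": 0,"az": -2,"gripper": 1},{"tx": -3,"ty": -3,"tz": 0,"ax": 0,"ay": 0,"az": -3,"gripper": 1},{"tx": -4,"ty": -4,"tz": 0,"ax": 0,"ay": 0,"az": -4,"gripper": 1},{"tx": -5,"ty": -5,"tz": 0,"ax": 0,"ay": 0,"az": -4.3,"gripper": 1},{"tx": -6,"ty": -6,"tz": 0,"ax": 0,"ay": 0,"az": -4.3,"gripper": 1},{"tx": -7,"ty": -7,"tz": 0,"ax": 0,"ay": 0,"az": -4.3,"gripper": 1},{"tx": -8,"ty": -8,"tz": 0,"ax": 0,"ay": 0,"az": -4.3,"gripper": 1},{"tx": -9,"ty": -9,"tz": 0,"ax": 0,"ay": 0,"az": -4.3,"gripper": 1},{"tx": -10,"ty": -10,"tz": 0,"ax": 0,"ay": 0,"az": -4.3,"gripper": 1},{"tx": -11,"ty": -11,"tz": 0,"ax": 0,"ay": 0,"az": -4.3,"gripper": 1},{"tx": -11.2,"ty": -11,"tz": 0,"ax": 0,"ay": 0,"az": -4.3,"gripper": 1}]'

```text
t: 1.95
ee_pos: [0.4021, 0.195, 0.405]
orientation: [-0.006, 1.0, -0.001, 0.0]
wrist_force: [0.4, 0.2, 0.2]
opening: 0.999
```

```bash
python3 -c "
from h import *
rows(((.56,-.188,.16),1,20))"
```

```text
t 1.95 G [0.4022 0.1947 0.246 ] open 0.999 jaw psi 0.7 F [0.4 0.2 0.2]
tx -3.95 ty -15.40 tz 3.86 ax -0.03 ay -3.33 az -0.05 | dist 409 mm
```

>>> step_arm --increments '[{"tx": -0.4,"ty": -1.4,"tz": 0.3,"ay": -0.5},{"tx": -0.8,"ty": -2.8,"tz": 0.7,"ay": -1},{"tx": -1.2,"ty": -4.2,"tz": 1,"ay": -1.5},{"tx": -1.6,"ty": -5.6,"tz": 1.4,"ay": -2},{"tx": -2,"ty": -7,"tz": 1.8,"ay": -2.5},{"tx": -2.4,"ty": -8.4,"tz": 2.1,"ay": -3},{"tx": -2.8,"ty": -9.8,"tz": 2.5,"ay": -3.3},{"tx": -3.2,"ty": -11.2,"tz": 2.9,"ay": -3.3},{"tx": -3.6,"ty": -12.6,"tz": 3.2,"ay": -3.3},{"tx": -3.95,"ty": -14,"tz": 3.6,"ay": -3.3},{"tx": -3.95,"ty": -15.4,"tz": 3.86,"ay": -3.33},{"tx": -3.95,"ty": -15.4,"tz": 3.86,"ay": -3.33}]'

```text
$.increments[0]: bad value
```

```bash
python3 -c "
from h import *
rows(((.573,-.188,.0919),1,20),((.5896,-.188,.0461),1,20))
f=manip.grab_frame('wrist');save(f,'w1')
print(proj(f,(.594,-.188,.0344),True))
print([round(r['conf'],2)for r in manip.recognise(f,'padlock_c')],[r['rect'] for r in manip.recognise(f,'padlock_c')])
"
```

```text
t 1.95 G [0.4022 0.1947 0.246 ] open 0.999 jaw psi 0.7 F [0.4 0.2 0.2]
tx -4.47 ty -15.40 tz 6.58 ax -0.03 ay -3.33 az -0.05 | dist 433 mm
tx -5.13 ty -15.41 tz 8.41 ax -0.03 ay -3.33 az -0.05 | dist 457 mm
[ 45.30682329 303.39444058]
[0.61] [[0.0, 218.5, 11.8, 264.2]]
```

View pics/w1.png

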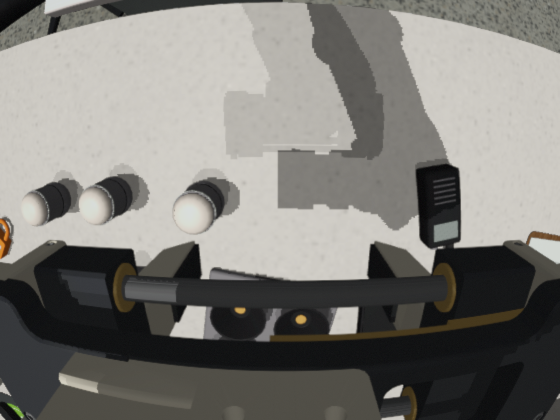

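>>> step_arm --increments '[{"tx": -3.95,"ty": -15.4,"tz": 3.86,"ax": 0,"ay": -3.33,"az": 0,"gripper": 1},{"tx": -3.95,"ty": -15.4,"tz": 3.86,"ax": 0,"ay": -3.33,"az": 0,"gripper": 1},{"tx": -3.95,"ty": -15.4,"tz": 3.86,"ax": 0,"ay": -3.33,"az": 0,"gripper": 1},{"tx": -3.95,"ty": -15.4,"tz": 3.86,"ax": 0,"ay": -3.33,"az": 0,"gripper": 1},{"tx": -3.95,"ty": -15.4,"tz": 3.86,"ax": 0,"ay": -3.33,"az": 0,"gripper": 1},{"tx": -3.95,"ty": -15.4,"tz": 3.86,"ax": 0,"ay": -3.33,"az": 0,"gripper": 1},{"tx": -3.95,"ty": -15.4,"tz": 3.86,"ax": 0,"ay": -3.33,"az": 0,"gripper": 1},{"tx": -3.95,"ty": -15.4,"tz": 3.86,"ax": 0,"ay": -3.33,"az": 0,"gripper": 1},{"tx": -3.95,"ty": -15.4,"tz": 3.86,"ax": 0,"ay": -3.33,"az": 0,"gripper": 1},{"tx": -3.95,"ty": -15.4,"tz": 3.86,"ax": 0,"ay": -3.33,"az": 0,"gripper": 1},{"tx": -3.95,"ty": -15.4,"tz": 3.86,"ax": 0,"ay": -3.33,"az": 0,"gripper": 1},{"tx": -3.95,"ty": -15.4,"tz": 3.86,"ax": 0,"ay": -3.33,"az": 0,"gripper": 1}]'

```text
t: 3.1
ee_pos: [0.5069, -0.1829, 0.3074]
orientation: [-0.007, 0.985, 0.002, 0.173]
wrist_force: [0.3, 0.6, -0.0]
opening: 0.999
```

```bash
python3 -c "
from h import *
rows(((.573,-.188,.0919),1,20),((.5896,-.188,.0461),1,20))
f=manip.grab_frame('wrist');save(f,'w2')
print(proj(f,(.594,-.188,.0344),True))
print([(round(r['conf'],2),r['rect'])for r in manip.recognise(f,'padlock_c')])
"
```

```text
t 3.10 G [ 0.5611 -0.1819  0.1579] open 0.999 jaw psi 0.9 F [ 0.3  0.6 -0. ]
tx 0.46 ty -0.25 tz 2.64 ax 0.01 ay -0.01 az -0.02 | dist 67 mm
tx 0.46 ty -0.27 tz 4.59 ax 0.01 ay -0.01 az -0.02 | dist 116 mm
[275.06182086 191.85808393]
[(0.7, [254.0, 169.9, 308.8, 250.8]), (0.55, [111.9, 34.4, 184.9, 120.4])]
```

View pics/w2.png

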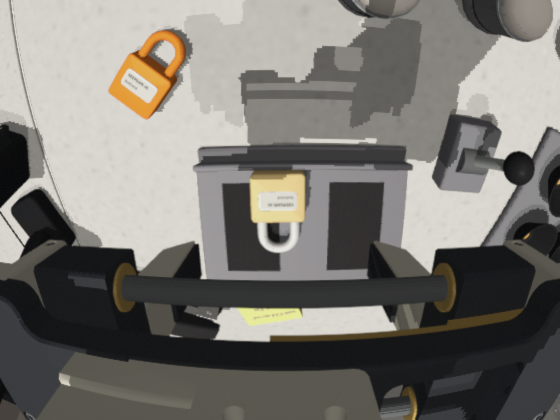

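The wrist view shows the brass padlock at (278,197), where it was predicted, with the orange one well away at (148,75). I'll descend and grip.

>>> step_arm --increments '[{"tx": 0.46,"ty": -0.27,"tz": 1,"ax": 0,"ay": 0,"az": 0,"gripper": 1},{"tx": 0.46,"ty": -0.27,"tz": 2,"ax": 0,"ay": 0,"az": 0,"gripper": 1},{"tx": 0.46,"ty": -0.27,"tz": 3,"ax": 0,"ay": 0,"az": 0,"gripper": 1},{"tx": 0.46,"ty": -0.27,"tz": 4,"ax": 0,"ay": 0,"az": 0,"gripper": 1},{"tx": 0.46,"ty": -0.27,"tz": 4.4,"ax": 0,"ay": 0,"az": 0,"gripper": 1},{"tx": 0.46,"ty": -0.27,"tz": 4.59,"ax": 0,"ay": 0,"az": 0,"gripper": 1},{"tx": 0.46,"ty": -0.27,"tz": 4.59,"ax": 0,"ay": 0,"az": 0,"gripper": 0.2},{"tx": 0.46,"ty": -0.27,"tz": 4.59,"ax": 0,"ay": 0,"az": 0,"gripper": 0.2},{"tx": 0.46,"ty": -0.27,"tz": 4.59,"ax": 0,"ay": 0,"az": 0,"gripper": 0.2},{"tx": 0.46,"ty": -0.27,"tz": 4.59,"ax": 0,"ay": 0,"az": 0,"gripper": 0.2},{"tx": 0.46,"ty": -0.27,"tz": 4.59,"ax": 0,"ay": 0,"az": 0,"gripper": 0.2},{"tx": 0.46,"ty": -0.27,"tz": 4.59,"ax": 0,"ay": 0,"az": 0,"gripper": 0.2}]' --force 25

```text
t: 4.2
ee_pos: [0.5354, -0.1861, 0.1968]
orientation: [-0.01, 0.985, 0.003, 0.174]
wrist_force: [0.4, 0.4, -0.4]
opening: 0.611
```

```bash
python3 -c "
from h import *
rows(((.56,-.188,.20),1,15),((.5,.1,.26),0,0),((.585,.367,.20),-3,0),((.585,.367,.0285),-3,0))
f=manip.grab_frame('wrist');save(f,'w3')
"
```

```text
t 4.20 G [ 0.5898 -0.1847  0.0474] open 0.611 jaw psi 1.2 F [ 0.4  0.4 -0.4]
tx -1.52 ty -0.08 tz -6.12 ax 0.02 ay 0.84 az 0.02 | dist 158 mm
tx -1.92 ty 11.48 tz -8.74 ax 0.05 ay 3.34 az 0.19 | dist 364 mm
tx -4.49 ty 22.09 tz -5.23 ax 0.14 ay 3.33 az 0.68 | dist 579 mm
tx -2.14 ty 22.08 tz 1.22 ax 0.14 ay 3.33 az 0.68 | dist 555 mm
```

View pics/w3.png

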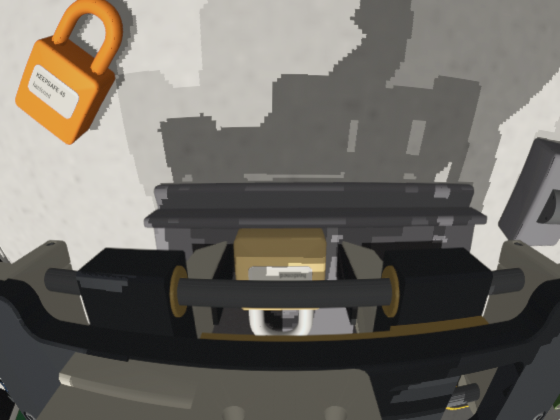

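>>> step_arm --increments '[{"tx": 0,"ty": 0,"tz": 0,"ax": 0,"ay": 0,"az": 0,"gripper": 0.2},{"tx": 0,"ty": 0,"tz": 0,"ax": 0,"ay": 0,"az": 0,"gripper": 0.2},{"tx": 0,"ty": 0,"tz": 0,"ax": 0,"ay": 0,"az": 0,"gripper": 0.2},{"tx": 0,"ty": 0,"tz": 0,"ax": 0,"ay": 0,"az": 0,"gripper": 0.2},{"tx": 0,"ty": 0,"tz": 0,"ax": 0,"ay": 0,"az": 0,"gripper": 0.2},{"tx": 0,"ty": 0,"tz": 0,"ax": 0,"ay": 0,"az": 0,"gripper": 0.2},{"tx": -0.1,"ty": 0,"tz": -0.5,"ax": 0,"ay": 0,"az": 0,"gripper": 0.2},{"tx": -0.3,"ty": 0,"tz": -1.5,"ax": 0,"ay": 0,"az": 0,"gripper": 0.2},{"tx": -0.7,"ty": 0,"tz": -3,"ax": 0,"ay": 0.2,"az": 0,"gripper": 0.2},{"tx": -1.1,"ty": 0,"tz": -4.5,"ax": 0,"ay": 0.5,"az": 0,"gripper": 0.2},{"tx": -1.5,"ty": 0,"tz": -6,"ax": 0,"ay": 0.8,"az": 0,"gripper": 0.2},{"tx": -1.5,"ty": 0,"tz": -6.1,"ax": 0,"ay": 0.8,"az": 0,"gripper": 0.2}]' --force 25

```text
t: 5.25
ee_pos: [0.5199, -0.1875, 0.3595]
orientation: [-0.01, 0.991, 0.001, 0.136]
wrist_force: [1.9, -0.8, -1.2]
opening: 0.485
```

```bash
python3 -c "
from h import *
rows(((.5,.1,.26),0,0),((.585,.367,.14),-3,0),((.585,.367,.0285),-3,0))
"
```

```text
t 5.25 G [ 0.5627 -0.1868  0.2063] open 0.485 jaw psi 1.1 F [ 1.9 -0.8 -1.2]
tx -0.10 ty 11.51 tz -2.46 ax 0.02 ay 2.60 az 0.19 | dist 294 mm
tx -2.29 ty 22.12 tz 3.13 ax 0.08 ay 2.60 az 0.69 | dist 562 mm
tx -1.09 ty 22.13 tz 7.42 ax 0.08 ay 2.60 az 0.69 | dist 584 mm
```

>>> step_arm --increments '[{"tx": 0,"ty": 11.5,"tz": -2.4,"ax": 0,"ay": 2.6,"az": 0.2,"gripper": 0.2},{"tx": 0,"ty": 11.5,"tz": -2.4,"ax": 0,"ay": 2.6,"az": 0.2,"gripper": 0.2},{"tx": 0,"ty": 11.5,"tz": -2.4,"ax": 0,"ay": 2.6,"az": 0.2,"gripper": 0.2},{"tx": 0,"ty": 11.5,"tz": -2.4,"ax": 0,"ay": 2.6,"az": 0.2,"gripper": 0.2},{"tx": 0,"ty": 11.5,"tz": -2.4,"ax": 0,"ay": 2.6,"az": 0.2,"gripper": 0.2},{"tx": 0,"ty": 11.5,"tz": -2.4,"ax": 0,"ay": 2.6,"az": 0.2,"gripper": 0.2},{"tx": -2.29,"ty": 22.12,"tz": 1,"ax": 0,"ay": 2.6,"az": 0.7,"gripper": 0.2},{"tx": -2.29,"ty": 22.12,"tz": 1,"ax": 0,"ay": 2.6,"az": 0.7,"gripper": 0.2},{"tx": -2.29,"ty": 22.12,"tz": 1,"ax": 0,"ay": 2.6,"az": 0.7,"gripper": 0.2},{"tx": -2.29,"ty": 22.12,"tz": 1,"ax": 0,"ay": 2.6,"az": 0.7,"gripper": 0.2},{"tx": -2.29,"ty": 22.12,"tz": 1,"ax": 0,"ay": 2.6,"az": 0.7,"gripper": 0.2},{"tx": -2.29,"ty": 22.12,"tz": 1,"ax": 0,"ay": 2.6,"az": 0.7,"gripper": 0.2}]'

```text
t: 6.25
ee_pos: [0.5548, 0.299, 0.3617]
orientation: [0.026, 1.0, 0.005, -0.001]
wrist_force: [1.4, -0.2, -2.8]
opening: 0.492
```

```bash
python3 -c "
from h import *
rows(((.585,.367,.1),-3,0),((.585,.367,.0285),-3,0))
"
```

```text
t 6.25 G [0.5547 0.3004 0.2027] open 0.492 jaw psi -3.0 F [ 1.4 -0.2 -2.8]
tx -1.07 ty 2.74 tz 4.13 ax 0.09 ay -0.01 az 0.00 | dist 127 mm
tx -1.07 ty 2.72 tz 6.99 ax 0.09 ay -0.01 az 0.00 | dist 189 mm
```

>>> step_arm --increments '[{"tx": -1.07,"ty": 2.74,"tz": 1,"ax": 0.1,"ay": 0,"az": 0,"gripper": 0.2},{"tx": -1.07,"ty": 2.74,"tz": 2,"ax": 0.1,"ay": 0,"az": 0,"gripper": 0.2},{"tx": -1.07,"ty": 2.74,"tz": 4,"ax": 0.1,"ay": 0,"az": 0,"gripper": 0.2},{"tx": -1.07,"ty": 2.74,"tz": 4,"ax": 0.1,"ay": 0,"az": 0,"gripper": 0.2},{"tx": -1.07,"ty": 2.74,"tz": 5,"ax": 0.1,"ay": 0,"az": 0,"gripper": 0.2},{"tx": -1.07,"ty": 2.73,"tz": 6,"ax": 0.1,"ay": 0,"az": 0,"gripper": 0.2},{"tx": -1.07,"ty": 2.73,"tz": 6.5,"ax": 0.1,"ay": 0,"az": 0,"gripper": 0.2},{"tx": -1.07,"ty": 2.73,"tz": 6.7,"ax": 0.1,"ay": 0,"az": 0,"gripper": 0.2},{"tx": -1.07,"ty": 2.73,"tz": 6.9,"ax": 0.1,"ay": 0,"az": 0,"gripper": 0.2},{"tx": -1.07,"ty": 2.73,"tz": 6.9,"ax": 0.1,"ay": 0,"az": 0,"gripper": 0.2}]'

```text
t: 7.08
ee_pos: [0.585, 0.3673, 0.1897]
orientation: [0.026, 1.0, -0.001, -0.001]
wrist_force: [0.0, -0.8, -2.0]
opening: 0.488
```

```bash
python3 -c "
from h import *
rows(((.585,.367,.0285),-3,0))
f=manip.grab_frame('wrist');save(f,'w4')
"
```

```text
t 7.08 G [0.5848 0.3671 0.0307] open 0.488 jaw psi -3.0 F [ 0.  -0.8 -2. ]
tx 0.00 ty -0.01 tz 0.09 ax -0.01 ay -0.01 az 0.00 | dist 2 mm
```

View pics/w4.png

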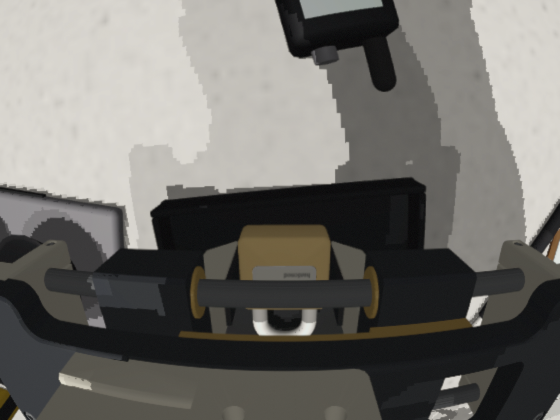

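>>> step_arm --increments '[{"tx": 0,"ty": 0,"tz": 0.05,"ax": 0,"ay": 0,"az": 0,"gripper": 0.8},{"tx": 0,"ty": 0,"tz": 0.05,"ax": 0,"ay": 0,"az": 0,"gripper": 0.8},{"tx": 0,"ty": 0,"tz": 0.05,"ax": 0,"ay": 0,"az": 0,"gripper": 0.8},{"tx": 0,"ty": 0,"tz": 0.05,"ax": 0,"ay": 0,"az": 0,"gripper": 0.8},{"tx": 0,"ty": 0,"tz": 0.05,"ax": 0,"ay": 0,"az": 0,"gripper": 0.8},{"tx": 0,"ty": 0,"tz": -1,"ax": 0,"ay": 0,"az": 0,"gripper": 0.8},{"tx": 0,"ty": 0,"tz": -2,"ax": 0,"ay": 0,"az": 0,"gripper": 0.9},{"tx": 0,"ty": 0,"tz": -3.5,"ax": 0,"ay": 0,"az": 0,"gripper": 1},{"tx": 0,"ty": 0,"tz": -5,"ax": 0,"ay": 0,"az": 0,"gripper": 1},{"tx": 0,"ty": 0,"tz": -6,"ax": 0,"ay": 0,"az": 0,"gripper": 1}]'

```text
t: 7.97
ee_pos: [0.5858, 0.3676, 0.3445]
orientation: [0.026, 1.0, 0.001, 0.001]
wrist_force: [0.8, 0.0, 0.4]
opening: 0.991
```

```bash
python3 -c "
from h import *
rows(((.4256,.0959,.16),-10,0),((.4256,.0959,.052),-10,0))
f=manip.grab_frame('wrist');save(f,'w5')
"
```

```text
t 7.97 G [0.5862 0.3678 0.1855] open 0.991 jaw psi -3.0 F [0.8 0.  0.4]
tx 5.84 ty -11.19 tz 0.99 ax 0.02 ay 0.02 az 1.17 | dist 316 mm
tx 5.85 ty -11.20 tz 5.31 ax 0.02 ay 0.02 az 1.17 | dist 343 mm
```

View pics/w5.png

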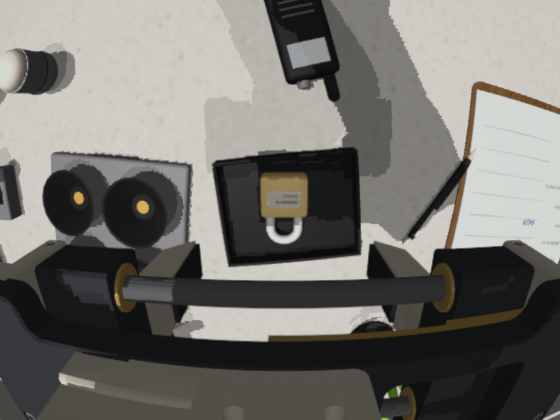

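The padlock lies flat in the tray at (284,195). Next is lantern 0.

>>> step_arm --increments '[{"tx": 5.84,"ty": -11.2,"tz": 1,"ax": 0,"ay": 0,"az": 1.17,"gripper": 1},{"tx": 5.84,"ty": -11.2,"tz": 1,"ax": 0,"ay": 0,"az": 1.17,"gripper": 1},{"tx": 5.84,"ty": -11.2,"tz": 1,"ax": 0,"ay": 0,"az": 1.17,"gripper": 1},{"tx": 5.84,"ty": -11.2,"tz": 1,"ax": 0,"ay": 0,"az": 1.17,"gripper": 1},{"tx": 5.84,"ty": -11.2,"tz": 1,"ax": 0,"ay": 0,"az": 1.17,"gripper": 1},{"tx": 5.84,"ty": -11.2,"tz": 1,"ax": 0,"ay": 0,"az": 1.17,"gripper": 1},{"tx": 5.84,"ty": -11.2,"tz": 1,"ax": 0,"ay": 0,"az": 1.17,"gripper": 1},{"tx": 5.84,"ty": -11.2,"tz": 1,"ax": 0,"ay": 0,"az": 1.17,"gripper": 1},{"tx": 5.84,"ty": -11.2,"tz": 1,"ax": 0,"ay": 0,"az": 1.17,"gripper": 1},{"tx": 5.84,"ty": -11.2,"tz": 1,"ax": 0,"ay": 0,"az": 1.17,"gripper": 1}]'

```text
t: 8.85
ee_pos: [0.4263, 0.0953, 0.3219]
orientation: [0.088, 0.996, 0.003, 0.004]
wrist_force: [0.8, 1.1, 0.2]
opening: 1.001
```

```bash
python3 -c "
from h import *
rows(((.4256,.0959,.052),-10,0))
f=manip.grab_frame('wrist');save(f,'w6')
print([(round(r['conf'],2),r['rect'])for r in manip.recognise(f,'lantern_0_c')])
print(proj(f,(.4256,.0959,.08),True),proj(f,(.4256,.0959,.0),True))
"
```

```text
t 8.85 G [0.4276 0.0963 0.1629] open 1.001 jaw psi -10.1 F [0.8 1.1 0.2]
tx 0.06 ty -0.01 tz 4.44 ax 0.07 ay 0.07 az -0.02 | dist 111 mm
[]
[280.96901027 218.22367797] [281.15098729 191.98974562]
```

View pics/w6.png

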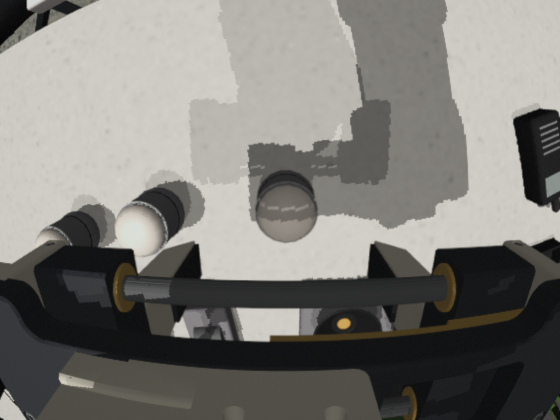

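>>> step_arm --increments '[{"tx": 0.06,"ty": 0.12,"tz": 1.5,"ax": 0,"ay": 0,"az": 0,"gripper": 1},{"tx": 0.06,"ty": 0.12,"tz": 3,"ax": 0,"ay": 0,"az": 0,"gripper": 1},{"tx": 0.06,"ty": 0.12,"tz": 4.2,"ax": 0,"ay": 0,"az": 0,"gripper": 1},{"tx": 0.06,"ty": 0.12,"tz": 4.44,"ax": 0,"ay": 0,"az": 0,"gripper": 1},{"tx": 0.06,"ty": 0.12,"tz": 4.44,"ax": 0,"ay": 0,"az": 0,"gripper": 0.3},{"tx": 0.06,"ty": 0.12,"tz": 4.44,"ax": 0,"ay": 0,"az": 0,"gripper": 0.3},{"tx": 0.06,"ty": 0.12,"tz": 4.44,"ax": 0,"ay": 0,"az": 0,"gripper": 0.3},{"tx": 0.06,"ty": 0.12,"tz": 4.44,"ax": 0,"ay": 0,"az": 0,"gripper": 0.3},{"tx": 0.06,"ty": 0.12,"tz": 4.44,"ax": 0,"ay": 0,"az": 0,"gripper": 0.3},{"tx": 0.06,"ty": 0.12,"tz": 4.44,"ax": 0,"ay": 0,"az": 0,"gripper": 0.3},{"tx": 0.06,"ty": 0.12,"tz": 4.44,"ax": 0,"ay": 0,"az": 0,"gripper": 0.3},{"tx": 0.06,"ty": 0.12,"tz": 4.44,"ax": 0,"ay": 0,"az": 0,"gripper": 0.3}]' --force 20

```text
t: 9.95
ee_pos: [0.4276, 0.101, 0.2114]
orientation: [0.087, 0.996, 0.004, 0.005]
wrist_force: [-0.4, -1.4, 4.8]
opening: 0.536
```

>>> step_arm --increments '[{"tx": 0,"ty": 0,"tz": 0,"ax": 0,"ay": 0,"az": 0,"gripper": 0.3},{"tx": 0,"ty": 0,"tz": 0,"ax": 0,"ay": 0,"az": 0,"gripper": 0.3},{"tx": 0,"ty": 0,"tz": 0,"ax": 0,"ay": 0,"az": 0,"gripper": 0.3},{"tx": 0,"ty": 0,"tz": 0,"ax": 0,"ay": 0,"az": 0,"gripper": 0.3},{"tx": 0,"ty": 0,"tz": 0,"ax": 0,"ay": 0,"az": 0,"gripper": 0.3},{"tx": 0,"ty": 0,"tz": -1,"ax": 0,"ay": 0,"az": 0,"gripper": 0.3},{"tx": 0,"ty": 0,"tz": -2,"ax": 0,"ay": 0,"az": 0,"gripper": 0.3},{"tx": 0,"ty": 0,"tz": -3,"ax": 0,"ay": 0,"az": 0,"gripper": 0.3},{"tx": 0,"ty": 0,"tz": -4.4,"ax": 0,"ay": 0,"az": 0,"gripper": 0.3},{"tx": 0,"ty": 0,"tz": -5,"ax": 0,"ay": 0,"az": 0,"gripper": 0.3}]'

```text
t: 10.78
ee_pos: [0.4267, 0.1001, 0.3394]
orientation: [0.087, 0.996, 0.004, 0.006]
wrist_force: [0.6, 0.6, -1.5]
opening: 0.521
```

```bash
python3 -c "
from h import *
rows(((.6736,.2019,.17),-10.4,0),((.6736,.2019,.0685),-10.4,0))
f=manip.grab_frame('scene');save(f,'s7')
"
```

```text
t 10.78 G [0.4287 0.1013 0.1804] open 0.521 jaw psi -10.0 F [ 0.6  0.6 -1.5]
tx -9.01 ty 5.72 tz 0.57 ax 0.09 ay 0.10 az 0.07 | dist 267 mm
tx -8.97 ty 5.68 tz 4.63 ax 0.09 ay 0.10 az 0.07 | dist 290 mm
```

View pics/s7.png

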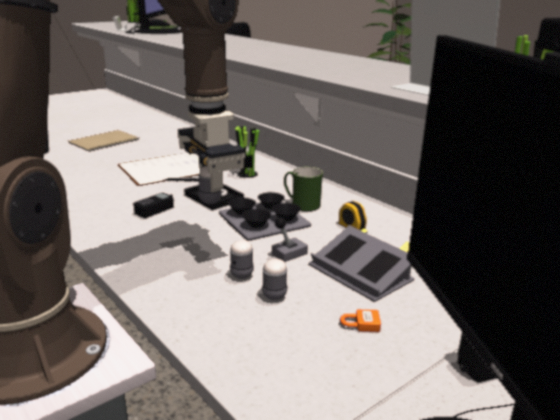

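```bash
python3 -c "
from h import *
rows(((.6581,.1193,.17),-10.4,0),((.6581,.1193,.0685),-10.4,0))
f=manip.grab_frame('top');save(f,'t7',(130,100,430,310),2.6);print(onz(f,243,137,.102))
"
```

```text
t 10.83 G [0.4297 0.1017 0.1817] open 0.518 jaw psi -10.0 F [ 1.7 -0.   1.4]
tx -8.95 ty 2.34 tz 0.61 ax 0.11 ay 0.13 az 0.07 | dist 232 mm
tx -8.90 ty 2.30 tz 4.67 ax 0.11 ay 0.13 az 0.07 | dist 258 mm
[0.76394672 0.16684758 0.102     ]
```

View pics/t7.png

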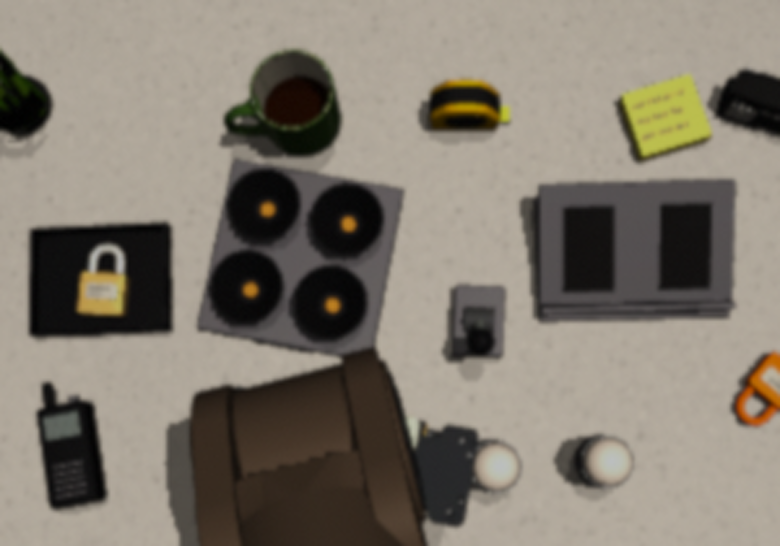

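>>> step_arm --increments '[{"tx": -8.95,"ty": 2.34,"tz": 0.5,"ax": 0.1,"ay": 0.13,"az": 0.07,"gripper": 0.3},{"tx": -8.95,"ty": 2.34,"tz": 0.5,"ax": 0.1,"ay": 0.13,"az": 0.07,"gripper": 0.3},{"tx": -8.95,"ty": 2.34,"tz": 0.5,"ax": 0.1,"ay": 0.13,"az": 0.07,"gripper": 0.3},{"tx": -8.95,"ty": 2.34,"tz": 0.5,"ax": 0.1,"ay": 0.13,"az": 0.07,"gripper": 0.3},{"tx": -8.95,"ty": 2.34,"tz": 0.5,"ax": 0.1,"ay": 0.13,"az": 0.07,"gripper": 0.3},{"tx": -8.95,"ty": 2.34,"tz": 0.5,"ax": 0.1,"ay": 0.13,"az": 0.07,"gripper": 0.3},{"tx": -8.95,"ty": 2.34,"tz": 0.5,"ax": 0.1,"ay": 0.13,"az": 0.07,"gripper": 0.3},{"tx": -8.95,"ty": 2.34,"tz": 0.5,"ax": 0.1,"ay": 0.13,"az": 0.07,"gripper": 0.3},{"tx": -8.95,"ty": 2.34,"tz": 0.5,"ax": 0.1,"ay": 0.13,"az": 0.07,"gripper": 0.3}]'

```text
t: 11.63
ee_pos: [0.6568, 0.1193, 0.3277]
orientation: [0.091, 0.996, -0.0, -0.002]
wrist_force: [-1.0, 0.4, -1.8]
opening: 0.518
```

```bash
python3 -c "
from h import *
rows(((.6581,.1193,.1),-10.4,0),((.6581,.1193,.0685),-10.4,0))
f=manip.grab_frame('wrist');save(f,'w8')
"
```

```text
t 11.63 G [0.6561 0.1193 0.1687] open 0.518 jaw psi -10.4 F [-1.   0.4 -1.8]
tx -0.06 ty 0.01 tz 2.75 ax -0.01 ay -0.04 az 0.00 | dist 69 mm
tx -0.07 ty 0.01 tz 4.01 ax -0.01 ay -0.04 az 0.00 | dist 100 mm
```

View pics/w8.png

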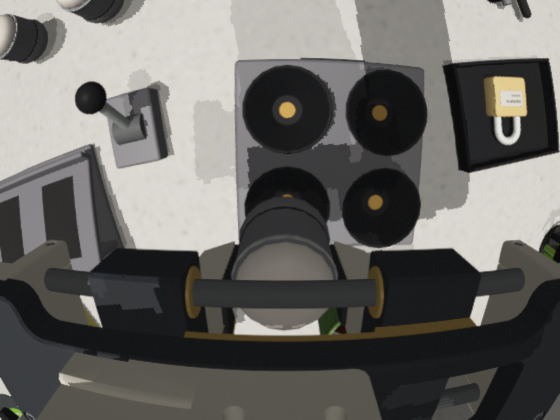

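>>> step_arm --increments '[{"tx": -0.07,"ty": 0.01,"tz": 1,"ax": 0,"ay": 0,"az": 0,"gripper": 0.3},{"tx": -0.07,"ty": 0.01,"tz": 2,"ax": 0,"ay": 0,"az": 0,"gripper": 0.3},{"tx": -0.07,"ty": 0.01,"tz": 2.7,"ax": 0,"ay": 0,"az": 0,"gripper": 0.3},{"tx": -0.07,"ty": 0.01,"tz": 3.2,"ax": 0,"ay": 0,"az": 0,"gripper": 0.3},{"tx": -0.07,"ty": 0.01,"tz": 3.6,"ax": 0,"ay": 0,"az": 0,"gripper": 0.3},{"tx": -0.07,"ty": 0.01,"tz": 3.9,"ax": 0,"ay": 0,"az": 0,"gripper": 0.3},{"tx": -0.07,"ty": 0.01,"tz": 3.95,"ax": 0,"ay": 0,"az": 0,"gripper": 0.3}]'

```text
t: 12.27
ee_pos: [0.661, 0.1196, 0.2326]
orientation: [0.091, 0.996, 0.001, 0.003]
wrist_force: [7.1, 0.8, 12.8]
opening: 0.52
```

```bash
python3 -c "
from h import *
rows(((.6581,.1193,.0685),-10.4,0))
"
```

```text
t 12.27 G [0.6621 0.12   0.0736] open 0.52 jaw psi -10.4 F [ 7.1  0.8 12.8]
tx 0.11 ty -0.03 tz 0.20 ax 0.03 ay 0.06 az 0.00 | dist 6 mm
```

>>> step_arm --increments '[{"tx": 0,"ty": 0,"tz": 0,"ax": 0,"ay": 0,"az": 0,"gripper": 0.65},{"tx": 0,"ty": 0,"tz": 0,"ax": 0,"ay": 0,"az": 0,"gripper": 0.65},{"tx": 0,"ty": 0,"tz": 0,"ax": 0,"ay": 0,"az": 0,"gripper": 0.65},{"tx": 0,"ty": 0,"tz": 0,"ax": 0,"ay": 0,"az": 0,"gripper": 0.65},{"tx": 0,"ty": 0,"tz": -1.5,"ax": 0,"ay": 0,"az": 0,"gripper": 0.65},{"tx": 0,"ty": 0,"tz": -3,"ax": 0,"ay": 0,"az": 0,"gripper": 0.65},{"tx": 0,"ty": 0,"tz": -4.5,"ax": 0,"ay": 0,"az": 0,"gripper": 1},{"tx": 0,"ty": 0,"tz": -4.5,"ax": 0,"ay": 0,"az": 0,"gripper": 1}]'

```text
t: 12.93
ee_pos: [0.6619, 0.1192, 0.3529]
orientation: [0.091, 0.996, 0.003, 0.008]
wrist_force: [1.8, -0.3, 0.8]
opening: 0.744
```

```bash
python3 -c "
from h import *
rows(((.424,-.021,.18),-10,0),((.424,-.021,.052),-10,0))
f=manip.grab_frame('wrist');save(f,'w9')
f=manip.grab_frame('scene');save(f,'s9',(180,170,430,350),3)
"
```

```text
t 12.93 G [0.6647 0.1199 0.194 ] open 0.744 jaw psi -10.4 F [ 1.8 -0.3  0.8]
tx 8.36 ty -7.24 tz 0.37 ax 0.07 ay 0.15 az -0.07 | dist 277 mm
tx 8.44 ty -7.28 tz 5.49 ax 0.07 ay 0.15 az -0.07 | dist 310 mm
```

View pics/w9.png

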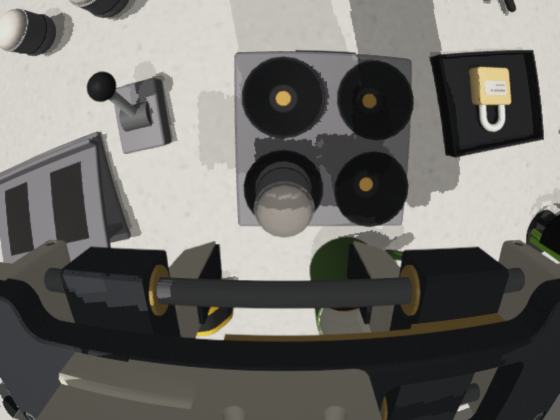

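View pics/s9.png

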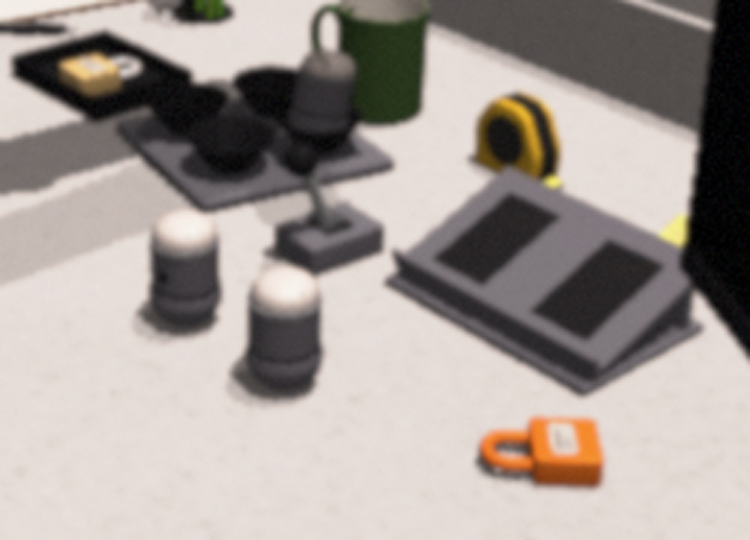

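>>> step_arm --increments '[{"tx": 8.36,"ty": -7.24,"tz": 0.4,"ax": 0.07,"ay": 0.15,"az": -0.07,"gripper": 1},{"tx": 8.36,"ty": -7.24,"tz": 0.4,"ax": 0.07,"ay": 0.15,"az": -0.07,"gripper": 1},{"tx": 8.36,"ty": -7.24,"tz": 0.4,"ax": 0.07,"ay": 0.15,"az": -0.07,"gripper": 1},{"tx": 8.36,"ty": -7.24,"tz": 0.4,"ax": 0.07,"ay": 0.15,"az": -0.07,"gripper": 1},{"tx": 8.36,"ty": -7.24,"tz": 0.4,"ax": 0.07,"ay": 0.15,"az": -0.07,"gripper": 1},{"tx": 8.36,"ty": -7.24,"tz": 0.4,"ax": 0.07,"ay": 0.15,"az": -0.07,"gripper": 1},{"tx": 8.36,"ty": -7.24,"tz": 0.4,"ax": 0.07,"ay": 0.15,"az": -0.07,"gripper": 1},{"tx": 8.36,"ty": -7.24,"tz": 0.4,"ax": 0.07,"ay": 0.15,"az": -0.07,"gripper": 1},{"tx": 8.36,"ty": -7.24,"tz": 0.4,"ax": 0.07,"ay": 0.15,"az": -0.07,"gripper": 1}]'

```text
t: 13.78
ee_pos: [0.4206, -0.0215, 0.3332]
orientation: [0.088, 0.996, -0.001, -0.005]
wrist_force: [1.4, 0.7, -0.1]
opening: 1.004
```

```bash
python3 -c "
from h import *
rows(((.42,-.0228,.052),-10,0))
f=manip.grab_frame('wrist');save(f,'w10')
print(proj(f,(.4186,-.0228,.066),True))
f=manip.grab_frame('top');save(f,'t10',(130,100,430,310),2.6)
"
```

```text
t 13.78 G [ 0.4191 -0.0216  0.1742] open 1.004 jaw psi -10.0 F [ 1.4  0.7 -0.1]
tx -0.03 ty -0.04 tz 4.89 ax -0.02 ay -0.09 az -0.01 | dist 122 mm
[281.7228756  212.24470482]
```

View pics/w10.png

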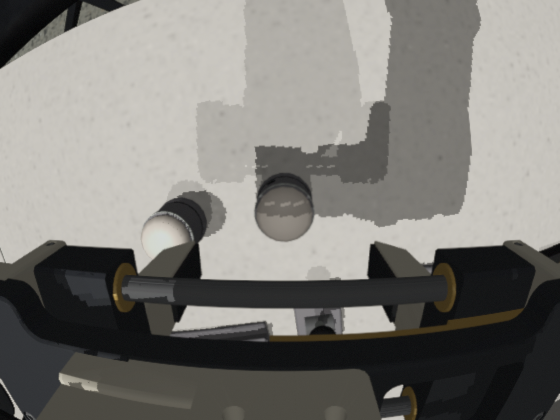

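View pics/t10.png

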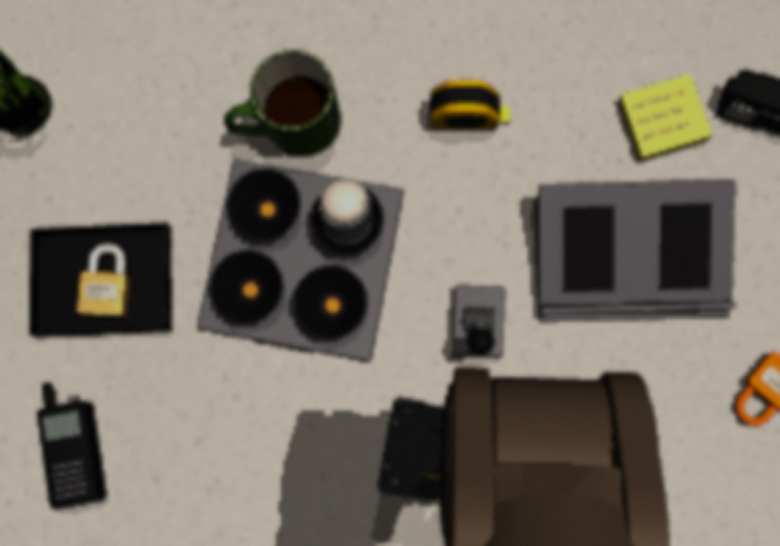

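>>> step_arm --increments '[{"tx": -0.03,"ty": 0.08,"tz": 1.5,"ax": 0,"ay": 0,"az": 0,"gripper": 1},{"tx": -0.03,"ty": 0.08,"tz": 3,"ax": 0,"ay": 0,"az": 0,"gripper": 1},{"tx": -0.03,"ty": 0.08,"tz": 4.4,"ax": 0,"ay": -0.1,"az": 0,"gripper": 1},{"tx": -0.03,"ty": 0.08,"tz": 4.9,"ax": 0,"ay": -0.1,"az": 0,"gripper": 1},{"tx": -0.03,"ty": 0.08,"tz": 4.9,"ax": 0,"ay": -0.1,"az": 0,"gripper": 0.3},{"tx": -0.03,"ty": 0.08,"tz": 4.9,"ax": 0,"ay": -0.1,"az": 0,"gripper": 0.3},{"tx": -0.03,"ty": 0.08,"tz": 4.9,"ax": 0,"ay": -0.1,"az": 0,"gripper": 0.3},{"tx": -0.03,"ty": 0.08,"tz": 4.9,"ax": 0,"ay": -0.1,"az": 0,"gripper": 0.3},{"tx": -0.03,"ty": 0.08,"tz": 4.9,"ax": 0,"ay": -0.1,"az": 0,"gripper": 0.3},{"tx": -0.03,"ty": 0.08,"tz": 4.9,"ax": 0,"ay": -0.1,"az": 0,"gripper": 0.3},{"tx": -0.03,"ty": 0.08,"tz": 4.9,"ax": 0,"ay": -0.1,"az": 0,"gripper": 0.3},{"tx": -0.03,"ty": 0.08,"tz": 4.9,"ax": 0,"ay": -0.1,"az": 0,"gripper": 0.3}]' --force 20

```text
t: 14.88
ee_pos: [0.4231, -0.0188, 0.2117]
orientation: [0.087, 0.996, -0.001, 0.002]
wrist_force: [-0.1, -2.0, 4.9]
opening: 0.532
```

>>> step_arm --increments '[{"tx": 0,"ty": 0,"tz": 0,"ax": 0,"ay": 0,"az": 0,"gripper": 0.3},{"tx": 0,"ty": 0,"tz": 0,"ax": 0,"ay": 0,"az": 0,"gripper": 0.3},{"tx": 0,"ty": 0,"tz": 0,"ax": 0,"ay": 0,"az": 0,"gripper": 0.3},{"tx": 0,"ty": 0,"tz": 0,"ax": 0,"ay": 0,"az": 0,"gripper": 0.3},{"tx": 0,"ty": 0,"tz": 0,"ax": 0,"ay": 0,"az": 0,"gripper": 0.3},{"tx": 0,"ty": 0,"tz": -1,"ax": 0,"ay": 0,"az": 0,"gripper": 0.3},{"tx": 0,"ty": 0,"tz": -2,"ax": 0,"ay": 0,"az": 0,"gripper": 0.3},{"tx": 0,"ty": 0,"tz": -3,"ax": 0,"ay": 0,"az": 0,"gripper": 0.3},{"tx": 0,"ty": 0,"tz": -4.4,"ax": 0,"ay": 0,"az": 0,"gripper": 0.3},{"tx": 0,"ty": 0,"tz": -5,"ax": 0,"ay": 0,"az": 0,"gripper": 0.3}]'

```text
t: 15.72
ee_pos: [0.4229, -0.0187, 0.3396]
orientation: [0.087, 0.996, -0.001, 0.004]
wrist_force: [2.0, -0.4, -1.3]
opening: 0.534
```

```bash
python3 -c "
from h import *
rows(((.5932,.2175,.17),-10.4,0),((.5930,.217,.0685),-10.4,0))
f=manip.grab_frame('scene');save(f,'s11',(150,100,450,350),2.6)
f=manip.grab_frame('top'); print(onz(f,262.7,178.1,.0825),proj(f,(.660,.1196,.0825)))
"
```

```text
t 15.72 G [ 0.424  -0.0191  0.1806] open 0.534 jaw psi -10.0 F [ 2.  -0.4 -1.3]
tx -5.07 ty 10.48 tz 0.45 ax -0.01 ay 0.07 az 0.07 | dist 291 mm
tx -5.04 ty 10.47 tz 4.50 ax -0.01 ay 0.07 az 0.07 | dist 312 mm
[0.6647485 0.1184477 0.0825   ] [262.20883249 179.98073395]
```

View pics/s11.png

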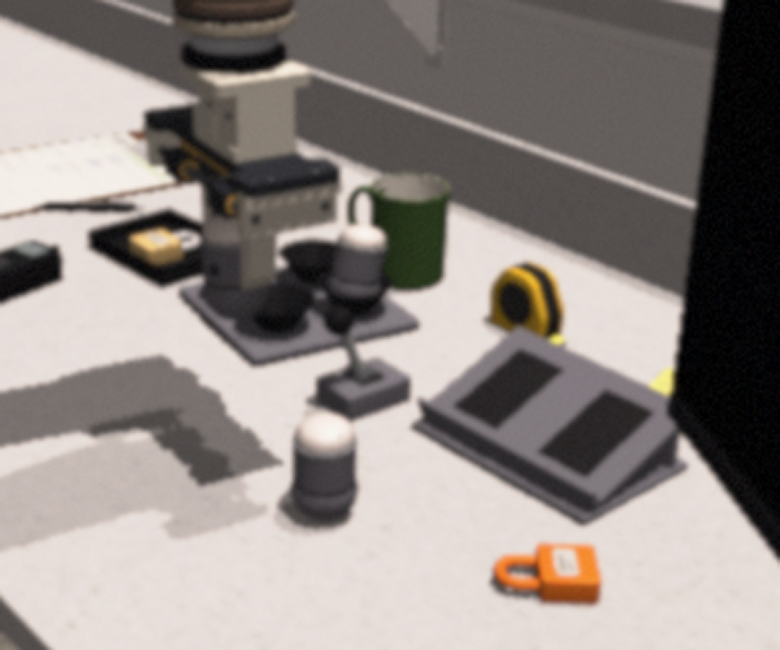

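>>> step_arm --increments '[{"tx": -5.07,"ty": 10.48,"tz": 0.4,"ax": 0,"ay": 0.07,"az": 0.07,"gripper": 0.3},{"tx": -5.07,"ty": 10.48,"tz": 0.4,"ax": 0,"ay": 0.07,"az": 0.07,"gripper": 0.3},{"tx": -5.07,"ty": 10.48,"tz": 0.4,"ax": 0,"ay": 0.07,"az": 0.07,"gripper": 0.3},{"tx": -5.07,"ty": 10.48,"tz": 0.4,"ax": 0,"ay": 0.07,"az": 0.07,"gripper": 0.3},{"tx": -5.07,"ty": 10.48,"tz": 0.4,"ax": 0,"ay": 0.07,"az": 0.07,"gripper": 0.3},{"tx": -5.07,"ty": 10.48,"tz": 0.4,"ax": 0,"ay": 0.07,"az": 0.07,"gripper": 0.3},{"tx": -5.07,"ty": 10.48,"tz": 0.4,"ax": 0,"ay": 0.07,"az": 0.07,"gripper": 0.3},{"tx": -5.07,"ty": 10.48,"tz": 0.4,"ax": 0,"ay": 0.07,"az": 0.07,"gripper": 0.3},{"tx": -5.07,"ty": 10.48,"tz": 0.4,"ax": 0,"ay": 0.07,"az": 0.07,"gripper": 0.3},{"tx": -5.07,"ty": 10.48,"tz": 0.4,"ax": 0,"ay": 0.07,"az": 0.07,"gripper": 0.3}]'

```text
t: 16.65
ee_pos: [0.5929, 0.2174, 0.3279]
orientation: [0.09, 0.996, -0.001, -0.0]
wrist_force: [-1.5, -0.4, -1.5]
opening: 0.52
```

```bash
python3 -c "
from h import *
rows(((.5930,.217,.0685),-10.4,0))
f=manip.grab_frame('wrist');save(f,'w12')
"
```

```text
t 16.65 G [0.5927 0.2171 0.1689] open 0.52 jaw psi -10.3 F [-1.5 -0.4 -1.5]
tx -0.01 ty -0.01 tz 4.02 ax -0.03 ay -0.01 az 0.01 | dist 100 mm
```

View pics/w12.png

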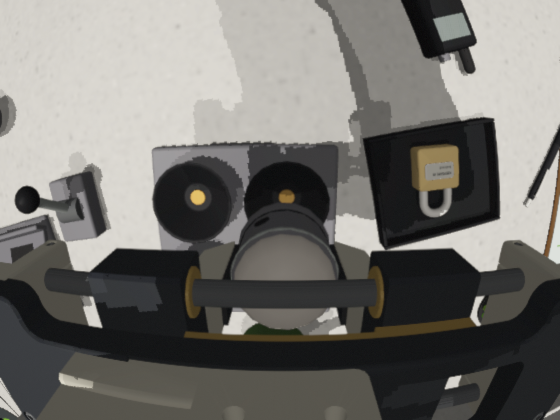

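>>> step_arm --increments '[{"tx": -0.07,"ty": 0,"tz": 1,"ax": 0,"ay": 0,"az": 0,"gripper": 0.3},{"tx": -0.07,"ty": 0,"tz": 2,"ax": 0,"ay": 0,"az": 0,"gripper": 0.3},{"tx": -0.07,"ty": 0,"tz": 2.7,"ax": 0,"ay": 0,"az": 0,"gripper": 0.3},{"tx": -0.07,"ty": 0,"tz": 3.2,"ax": 0,"ay": 0,"az": 0,"gripper": 0.3},{"tx": -0.07,"ty": 0,"tz": 3.6,"ax": 0,"ay": 0,"az": 0,"gripper": 0.3},{"tx": -0.07,"ty": 0,"tz": 3.9,"ax": 0,"ay": 0,"az": 0,"gripper": 0.3},{"tx": -0.07,"ty": 0,"tz": 3.95,"ax": 0,"ay": 0,"az": 0,"gripper": 0.3}]'

```text
t: 17.28
ee_pos: [0.5946, 0.2173, 0.2301]
orientation: [0.09, 0.996, 0.0, 0.0]
wrist_force: [-3.4, 2.9, 6.7]
opening: 0.519
```

>>> step_arm --increments '[{"tx": 0,"ty": 0,"tz": 0,"ax": 0,"ay": 0,"az": 0,"gripper": 0.65},{"tx": 0,"ty": 0,"tz": 0,"ax": 0,"ay": 0,"az": 0,"gripper": 0.65},{"tx": 0,"ty": 0,"tz": 0,"ax": 0,"ay": 0,"az": 0,"gripper": 0.65},{"tx": 0,"ty": 0,"tz": 0,"ax": 0,"ay": 0,"az": 0,"gripper": 0.65},{"tx": 0,"ty": 0,"tz": -1.5,"ax": 0,"ay": 0,"az": 0,"gripper": 0.65},{"tx": 0,"ty": 0,"tz": -3,"ax": 0,"ay": 0,"az": 0,"gripper": 0.65},{"tx": 0,"ty": 0,"tz": -4.5,"ax": 0,"ay": 0,"az": 0,"gripper": 1},{"tx": 0,"ty": 0,"tz": -4.5,"ax": 0,"ay": 0,"az": 0,"gripper": 1}]'

```text
t: 17.95
ee_pos: [0.5967, 0.2172, 0.3505]
orientation: [0.091, 0.996, 0.003, 0.005]
wrist_force: [1.9, -0.7, -0.5]
opening: 0.748
```

```bash
python3 -c "
from h import *
rows(((.426,-.125,.18),-10,0))
f=manip.grab_frame('wrist');save(f,'w13')
"
```

```text
t 17.95 G [0.5985 0.218  0.1915] open 0.748 jaw psi -10.4 F [ 1.9 -0.7 -0.5]
tx 4.25 ty -14.70 tz 0.32 ax 0.06 ay 0.09 az -0.07 | dist 383 mm
```

View pics/w13.png

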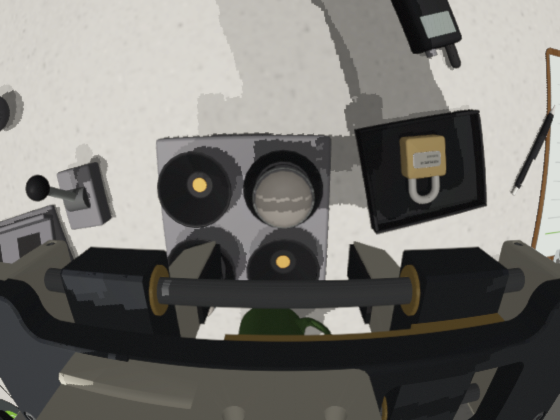

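Lantern 1 is seated in the near left cup, with its lens at (284,192) inside the rim. Now lantern 2.

>>> step_arm --increments '[{"tx": 4.25,"ty": -14.7,"tz": 0.3,"ax": 0,"ay": 0.1,"az": -0.07,"gripper": 1},{"tx": 4.25,"ty": -14.7,"tz": 0.3,"ax": 0,"ay": 0.1,"az": -0.07,"gripper": 1},{"tx": 4.25,"ty": -14.7,"tz": 0.3,"ax": 0,"ay": 0.1,"az": -0.07,"gripper": 1},{"tx": 4.25,"ty": -14.7,"tz": 0.3,"ax": 0,"ay": 0.1,"az": -0.07,"gripper": 1},{"tx": 4.25,"ty": -14.7,"tz": 0.3,"ax": 0,"ay": 0.1,"az": -0.07,"gripper": 1},{"tx": 4.25,"ty": -14.7,"tz": 0.3,"ax": 0,"ay": 0.1,"az": -0.07,"gripper": 1},{"tx": 4.25,"ty": -14.7,"tz": 0.3,"ax": 0,"ay": 0.1,"az": -0.07,"gripper": 1},{"tx": 4.25,"ty": -14.7,"tz": 0.3,"ax": 0,"ay": 0.1,"az": -0.07,"gripper": 1},{"tx": 4.25,"ty": -14.7,"tz": 0.3,"ax": 0,"ay": 0.1,"az": -0.07,"gripper": 1},{"tx": 4.25,"ty": -14.7,"tz": 0.3,"ax": 0,"ay": 0.1,"az": -0.07,"gripper": 1},{"tx": 4.25,"ty": -14.7,"tz": 0.3,"ax": 0,"ay": 0.1,"az": -0.07,"gripper": 1}]'

```text
t: 18.92
ee_pos: [0.4233, -0.1279, 0.3368]
orientation: [0.09, 0.996, 0.002, -0.002]
wrist_force: [0.7, -0.0, 0.1]
opening: 1.007
```

```bash
python3 -c "
from h import *
rows(((.426,-.1245,.052),-10,0))
f=manip.grab_frame('wrist');save(f,'w14')
print(proj(f,(.424,-.1276,.066),True))
f=manip.grab_frame('top');save(f,'t14',(130,100,430,310),2.6)
"
```

```text
t 18.92 G [ 0.4227 -0.1271  0.1778] open 1.007 jaw psi -10.3 F [ 0.7 -0.   0.1]
tx -0.11 ty 0.13 tz 5.03 ax 0.04 ay -0.04 az -0.06 | dist 126 mm
[282.0089904  212.36475935]
```

View pics/w14.png

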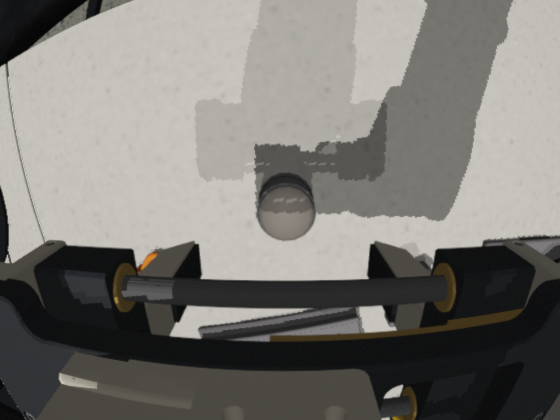

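View pics/t14.png

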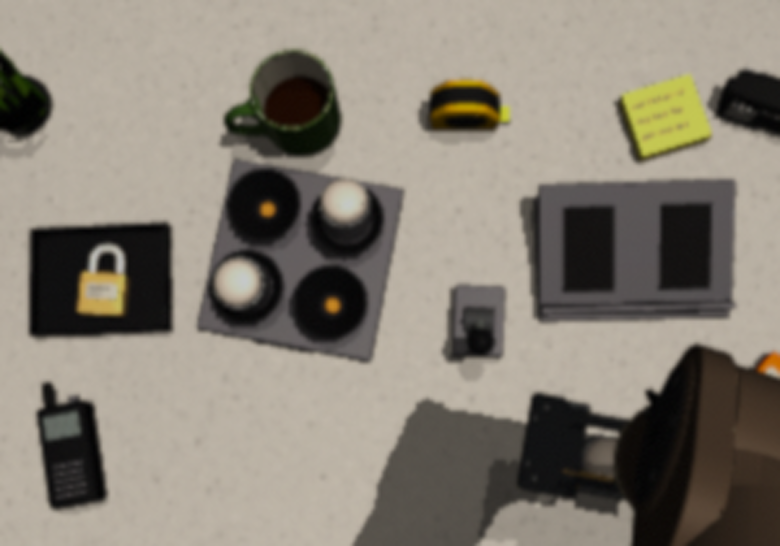

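>>> step_arm --increments '[{"tx": -0.06,"ty": 0.13,"tz": 1.5,"ax": 0,"ay": 0,"az": 0,"gripper": 1},{"tx": -0.06,"ty": 0.13,"tz": 3,"ax": 0,"ay": 0,"az": 0,"gripper": 1},{"tx": -0.06,"ty": 0.13,"tz": 4.5,"ax": 0,"ay": 0,"az": 0,"gripper": 1},{"tx": -0.06,"ty": 0.13,"tz": 5.03,"ax": 0,"ay": 0,"az": 0,"gripper": 1},{"tx": -0.06,"ty": 0.13,"tz": 5.03,"ax": 0,"ay": 0,"az": 0,"gripper": 0.3},{"tx": -0.06,"ty": 0.13,"tz": 5.03,"ax": 0,"ay": 0,"az": 0,"gripper": 0.3},{"tx": -0.06,"ty": 0.13,"tz": 5.03,"ax": 0,"ay": 0,"az": 0,"gripper": 0.3},{"tx": -0.06,"ty": 0.13,"tz": 5.03,"ax": 0,"ay": 0,"az": 0,"gripper": 0.3},{"tx": -0.06,"ty": 0.13,"tz": 5.03,"ax": 0,"ay": 0,"az": 0,"gripper": 0.3},{"tx": -0.06,"ty": 0.13,"tz": 5.03,"ax": 0,"ay": 0,"az": 0,"gripper": 0.3},{"tx": -0.06,"ty": 0.13,"tz": 5.03,"ax": 0,"ay": 0,"az": 0,"gripper": 0.3},{"tx": -0.06,"ty": 0.13,"tz": 5.03,"ax": 0,"ay": 0,"az": 0,"gripper": 0.3}]' --force 20

```text
t: 20.02
ee_pos: [0.4272, -0.1213, 0.2117]
orientation: [0.087, 0.996, 0.003, -0.001]
wrist_force: [-0.9, -1.2, 4.1]
opening: 0.548
```

>>> step_arm --increments '[{"tx": 0,"ty": 0,"tz": 0,"ax": 0,"ay": 0,"az": 0,"gripper": 0.3},{"tx": 0,"ty": 0,"tz": 0,"ax": 0,"ay": 0,"az": 0,"gripper": 0.3},{"tx": 0,"ty": 0,"tz": 0,"ax": 0,"ay": 0,"az": 0,"gripper": 0.3},{"tx": 0,"ty": 0,"tz": 0,"ax": 0,"ay": 0,"az": 0,"gripper": 0.3},{"tx": 0,"ty": 0,"tz": 0,"ax": 0,"ay": 0,"az": 0,"gripper": 0.3},{"tx": 0,"ty": 0,"tz": -1,"ax": 0,"ay": 0,"az": 0,"gripper": 0.3},{"tx": 0,"ty": 0,"tz": -2,"ax": 0,"ay": 0,"az": 0,"gripper": 0.3},{"tx": 0,"ty": 0,"tz": -3,"ax": 0,"ay": 0,"az": 0,"gripper": 0.3},{"tx": 0,"ty": 0,"tz": -4.4,"ax": 0,"ay": 0,"az": 0,"gripper": 0.3},{"tx": 0,"ty": 0,"tz": -5.5,"ax": 0,"ay": 0,"az": 0,"gripper": 0.3}]'

```text
t: 20.85
ee_pos: [0.4269, -0.1221, 0.3508]
orientation: [0.088, 0.996, 0.003, -0.001]
wrist_force: [1.1, 1.0, -1.9]
opening: 0.541
```

```bash
python3 -c "
from h import *
rows(((.577,.136,.18),-10.4,0))
f=manip.grab_frame('top')
for c in [(.6581,.1193),(.5917,.217)]: print((proj(f,(*c,.0825))-[130,100])*2.6)
"
```

```text
t 20.85 G [ 0.4266 -0.1213  0.1918] open 0.541 jaw psi -10.1 F [ 1.1  1.  -1.9]
tx -4.11 ty 11.21 tz 0.51 ax 0.05 ay -0.03 az 0.06 | dist 299 mm
[344.03227867 209.90735517]
[239.58305001 278.95938786]
```

>>> step_arm --increments '[{"tx": -4.15,"ty": 11.21,"tz": 0.4,"ax": 0,"ay": 0,"az": 0.06,"gripper": 0.3},{"tx": -4.15,"ty": 11.21,"tz": 0.4,"ax": 0,"ay": 0,"az": 0.06,"gripper": 0.3},{"tx": -4.15,"ty": 11.21,"tz": 0.4,"ax": 0,"ay": 0,"az": 0.06,"gripper": 0.3},{"tx": -4.15,"ty": 11.21,"tz": 0.4,"ax": 0,"ay": 0,"az": 0.06,"gripper": 0.3},{"tx": -4.15,"ty": 11.21,"tz": 0.4,"ax": 0,"ay": 0,"az": 0.06,"gripper": 0.3},{"tx": -4.15,"ty": 11.21,"tz": 0.4,"ax": 0,"ay": 0,"az": 0.06,"gripper": 0.3},{"tx": -4.15,"ty": 11.21,"tz": 0.4,"ax": 0,"ay": 0,"az": 0.06,"gripper": 0.3},{"tx": -4.15,"ty": 11.21,"tz": 0.4,"ax": 0,"ay": 0,"az": 0.06,"gripper": 0.3},{"tx": -4.15,"ty": 11.21,"tz": 0.4,"ax": 0,"ay": 0,"az": 0.06,"gripper": 0.3},{"tx": -4.15,"ty": 11.21,"tz": 0.4,"ax": 0,"ay": 0,"az": 0.06,"gripper": 0.3},{"tx": -4.15,"ty": 11.21,"tz": 0.4,"ax": 0,"ay": 0,"az": 0.06,"gripper": 0.3}]'

```text
t: 21.82
ee_pos: [0.5791, 0.1336, 0.3464]
orientation: [0.092, 0.996, 0.002, 0.001]
wrist_force: [0.2, 0.3, -1.5]
opening: 0.519
```

```bash
python3 -c "
from h import *
rows(((.578,.1355,.0685),-10.4,0))
f=manip.grab_frame('wrist');save(f,'w15')
f=manip.grab_frame('scene');save(f,'s15',(180,100,430,280),3)
"
```

```text
t 21.82 G [0.5796 0.1343 0.1874] open 0.519 jaw psi -10.5 F [ 0.2  0.3 -1.5]
tx 0.07 ty 0.04 tz 4.75 ax 0.04 ay 0.02 az -0.02 | dist 119 mm
```

View pics/w15.png

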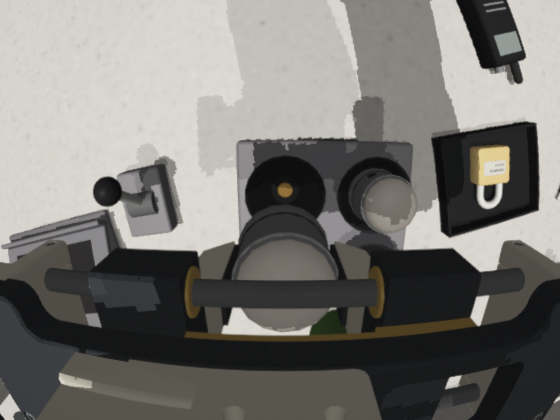

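View pics/s15.png

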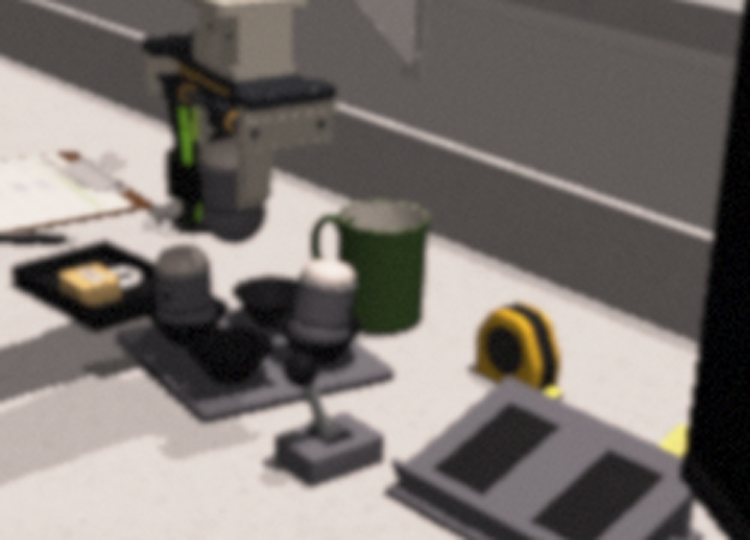

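>>> step_arm --increments '[{"tx": 0.07,"ty": 0.04,"tz": 1,"ax": 0,"ay": 0,"az": 0,"gripper": 0.3},{"tx": 0.07,"ty": 0.04,"tz": 2,"ax": 0,"ay": 0,"az": 0,"gripper": 0.3},{"tx": 0.07,"ty": 0.04,"tz": 3,"ax": 0,"ay": 0,"az": 0,"gripper": 0.3},{"tx": 0.07,"ty": 0.04,"tz": 3.7,"ax": 0,"ay": 0,"az": 0,"gripper": 0.3},{"tx": 0.07,"ty": 0.04,"tz": 4.1,"ax": 0,"ay": 0,"az": 0,"gripper": 0.3},{"tx": 0.07,"ty": 0.04,"tz": 4.4,"ax": 0,"ay": 0,"az": 0,"gripper": 0.3},{"tx": 0.07,"ty": 0.04,"tz": 4.5,"ax": 0,"ay": 0,"az": 0,"gripper": 0.3},{"tx": 0.07,"ty": 0.04,"tz": 4.5,"ax": 0,"ay": 0,"az": 0,"gripper": 0.3}]'

```text
t: 22.58
ee_pos: [0.5783, 0.1349, 0.2346]
orientation: [0.092, 0.996, 0.002, 0.002]
wrist_force: [0.8, 0.8, -1.9]
opening: 0.527
```

```bash
python3 -c "
from h import *
rows(((.578,.1355,.0685),-10.4,0))
"
```

```text
t 22.58 G [0.5789 0.1356 0.0756] open 0.527 jaw psi -10.6 F [ 0.8  0.8 -1.9]
tx 0.02 ty 0.02 tz 0.29 ax 0.05 ay 0.03 az -0.03 | dist 7 mm
```

Not touching yet; I'll go down in small steps.

>>> step_arm --increments '[{"tx": 0,"ty": 0,"tz": 0.1,"ax": 0.05,"ay": 0,"az": 0,"gripper": 0.3},{"tx": 0,"ty": 0,"tz": 0.15,"ax": 0.05,"ay": 0,"az": 0,"gripper": 0.3},{"tx": 0,"ty": 0,"tz": 0.2,"ax": 0.05,"ay": 0,"az": 0,"gripper": 0.3},{"tx": 0,"ty": 0,"tz": 0.2,"ax": 0.05,"ay": 0,"az": 0,"gripper": 0.3}]'

```text
t: 22.92
ee_pos: [0.5782, 0.1358, 0.2313]
orientation: [0.092, 0.996, 0.001, 0.002]
wrist_force: [-4.8, 2.5, 8.8]
opening: 0.523
```

>>> step_arm --increments '[{"tx": 0.06,"ty": 0.02,"tz": -0.1,"ax": 0,"ay": 0,"az": 0,"gripper": 0.3},{"tx": 0.12,"ty": 0.03,"tz": 0,"ax": 0,"ay": 0,"az": 0,"gripper": 0.3},{"tx": 0.12,"ty": 0.03,"tz": 0.05,"ax": 0,"ay": 0,"az": 0,"gripper": 0.3},{"tx": 0.12,"ty": 0.03,"tz": 0.1,"ax": 0,"ay": 0,"az": 0,"gripper": 0.3},{"tx": 0.12,"ty": 0.03,"tz": 0.1,"ax": 0,"ay": 0,"az": 0,"gripper": 0.3}]'

```text
t: 23.33
ee_pos: [0.5762, 0.1366, 0.2295]
orientation: [0.092, 0.996, 0.001, 0.003]
wrist_force: [0.5, -1.7, 7.1]
opening: 0.522
```

>>> step_arm --increments '[{"tx": 0,"ty": -0.02,"tz": 0.05,"ax": 0,"ay": 0,"az": 0,"gripper": 0.3},{"tx": 0,"ty": -0.02,"tz": 0.05,"ax": 0,"ay": 0,"az": 0,"gripper": 0.65},{"tx": 0,"ty": -0.02,"tz": 0,"ax": 0,"ay": 0,"az": 0,"gripper": 0.65},{"tx": 0,"ty": -0.02,"tz": 0,"ax": 0,"ay": 0,"az": 0,"gripper": 0.65},{"tx": 0,"ty": -0.02,"tz": 0,"ax": 0,"ay": 0,"az": 0,"gripper": 0.65},{"tx": 0,"ty": 0,"tz": -1.5,"ax": 0,"ay": 0,"az": 0,"gripper": 0.65},{"tx": 0,"ty": 0,"tz": -3,"ax": 0,"ay": 0,"az": 0,"gripper": 0.65},{"tx": 0,"ty": 0,"tz": -4.5,"ax": 0,"ay": 0,"az": 0,"gripper": 1},{"tx": 0,"ty": 0,"tz": -5.5,"ax": 0,"ay": 0,"az": 0,"gripper": 1}]'

```text
t: 24.08
ee_pos: [0.5758, 0.1363, 0.3703]
orientation: [0.092, 0.996, 0.001, 0.004]
wrist_force: [0.2, 0.6, 0.2]
opening: 0.749
```

```bash
python3 -c "
from h import *
rows(((.42,.3,.22),-10.4,0),((.43,.383,.18),0,0))
f=manip.grab_frame('wrist');save(f,'w16')
"
```

```text
t 24.08 G [0.5772 0.1365 0.2113] open 0.749 jaw psi -10.6 F [0.2 0.6 0.2]
tx 7.33 ty 5.29 tz -0.39 ax 0.03 ay 0.08 az -0.03 | dist 226 mm
tx 7.56 ty 8.62 tz 1.22 ax 0.02 ay 0.08 az -1.77 | dist 288 mm
```

View pics/w16.png

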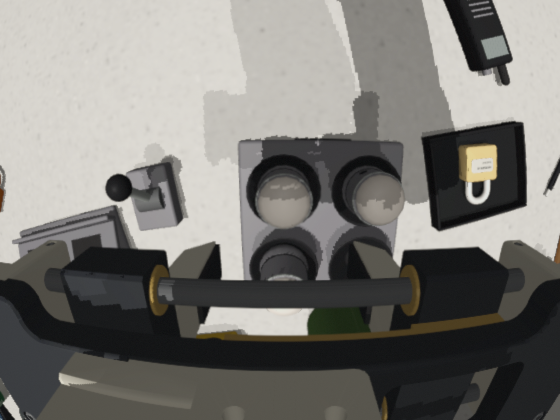

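>>> step_arm --increments '[{"tx": 7.33,"ty": 5.3,"tz": -0.4,"ax": 0,"ay": 0,"az": 0,"gripper": 1},{"tx": 7.33,"ty": 5.3,"tz": -0.4,"ax": 0,"ay": 0,"az": 0,"gripper": 1},{"tx": 7.33,"ty": 5.3,"tz": -0.4,"ax": 0,"ay": 0,"az": 0,"gripper": 1},{"tx": 7.33,"ty": 5.3,"tz": -0.4,"ax": 0,"ay": 0,"az": 0,"gripper": 1},{"tx": 7.33,"ty": 5.3,"tz": -0.4,"ax": 0,"ay": 0,"az": 0,"gripper": 1},{"tx": 7.33,"ty": 5.3,"tz": -0.4,"ax": 0,"ay": 0,"az": 0,"gripper": 1},{"tx": 7.33,"ty": 5.3,"tz": -0.4,"ax": 0,"ay": 0,"az": 0,"gripper": 1}]'

```text
t: 24.72
ee_pos: [0.4175, 0.3044, 0.3826]
orientation: [0.089, 0.996, 0.003, 0.006]
wrist_force: [0.8, -0.2, 1.0]
opening: 1.0
```

```bash
python3 -c "
from h import *
f=manip.grab_frame('top');save(f,'t17',(130,130,330,280),4)
f=manip.grab_frame('scene');save(f,'s17',(200,150,360,270),5)
f=manip.grab_frame('wrist');save(f,'w17')
"
```

View pics/t17.png

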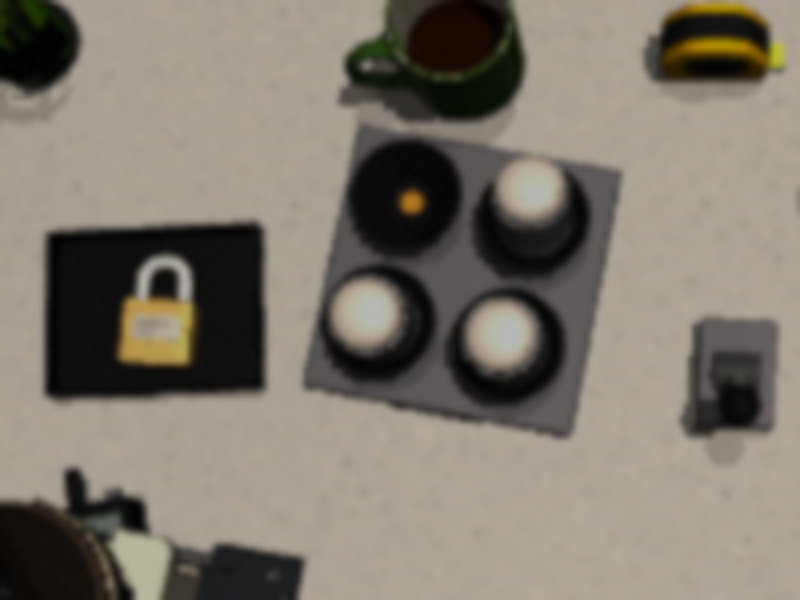

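View pics/s17.png

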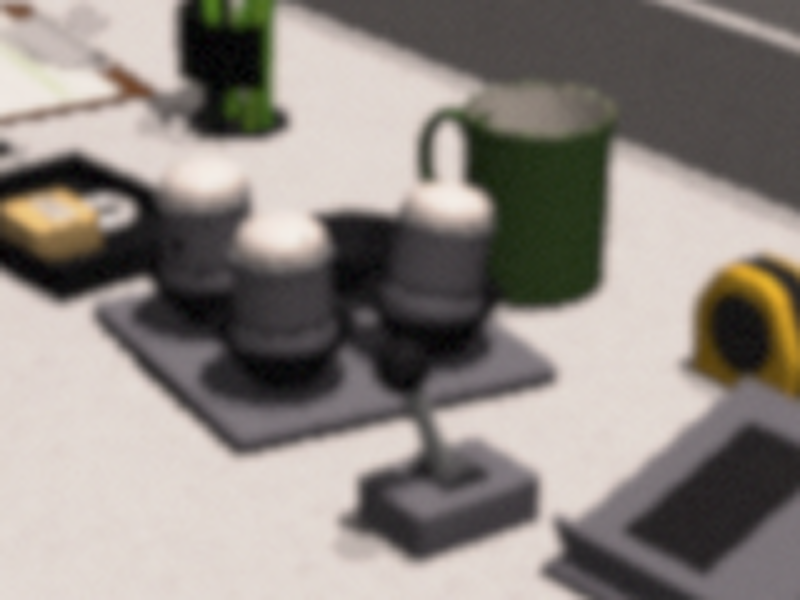

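View pics/w17.png

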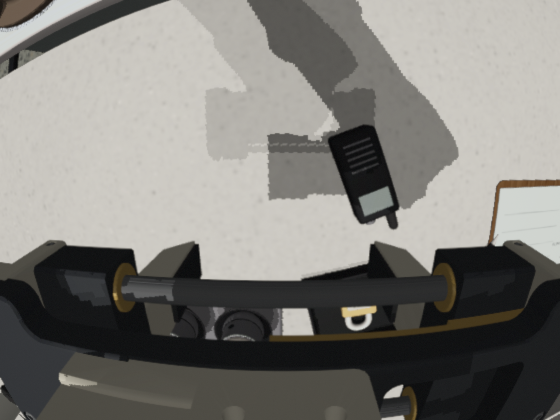

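```bash
python3 -c "
from h import *
rows(((.4263,.3828,.12),11.6,0))
s=manip.read_state();print(np.round(s['q'],2))
f=manip.grab_frame('wrist')
for p in [(.4673,.4175),(.4769,.367),(.3853,.3486),(.3764,.3984),(.4263,.3828)]: print(proj(f,(*p,.036),True).round(0))
c=[onz(f,u,v,.036,True).round(4) for u,v in [(397,207),(362,221),(330,137),(370,126)]];print(c)
"
```

```text
t 24.87 G [0.4239 0.3002 0.2236] open 0.999 jaw psi -10.6 F [-0.1 -0.5  0.7]
tx 0.48 ty 3.28 tz 4.16 ax 0.03 ay 0.14 az -3.71 | dist 133 mm
[-0.94  0.28  0.27  1.89 -0.08  0.98  0.75]
[395. 206.]
[352. 223.]
[322. 142.]
[368. 125.]
[361. 175.]
[array([0.4685, 0.4194, 0.036 ]), array([0.4768, 0.3782, 0.036 ]), array([0.382 , 0.3571, 0.036 ]), array([0.3773, 0.3999, 0.036 ])]
```

>>> step_arm --increments '[{"tx": 0.5,"ty": 3.4,"tz": 2.5,"ax": 0,"ay": 0.14,"az": -3.71,"gripper": 1},{"tx": 0.5,"ty": 3.4,"tz": 2.5,"ax": 0,"ay": 0.14,"az": -3.71,"gripper": 1},{"tx": 0.5,"ty": 3.4,"tz": 2.5,"ax": 0,"ay": 0.14,"az": -3.71,"gripper": 1},{"tx": 0.5,"ty": 3.4,"tz": 4.1,"ax": 0,"ay": 0.14,"az": -3.71,"gripper": 1},{"tx": 0.5,"ty": 3.4,"tz": 4.1,"ax": 0,"ay": 0.14,"az": -3.71,"gripper": 1},{"tx": 0.5,"ty": 3.4,"tz": 4.1,"ax": 0,"ay": 0.14,"az": -3.71,"gripper": 1}]'

```text
t: 25.42
ee_pos: [0.4277, 0.3834, 0.2787]
orientation: [-0.099, 0.995, -0.001, -0.001]
wrist_force: [-0.9, 0.3, 0.5]
opening: 1.0
```

```bash
python3 -c "
from h import *
rows(((.426,.3855,.024),11.6,0))
f=manip.grab_frame('wrist');save(f,'w18')
"
```

```text
t 25.42 G [0.4273 0.3832 0.1197] open 1.0 jaw psi 11.3 F [-0.9  0.3  0.5]
tx 0.04 ty 0.10 tz 3.83 ax -0.01 ay -0.03 az -0.04 | dist 96 mm
```

View pics/w18.png

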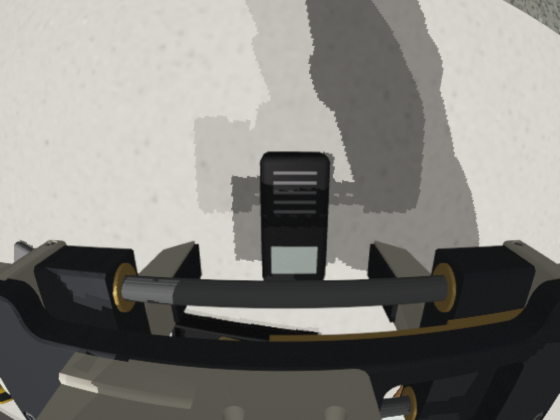

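>>> step_arm --increments '[{"tx": 0.04,"ty": 0.14,"tz": 1.5,"ax": 0,"ay": 0,"az": 0,"gripper": 1},{"tx": 0.04,"ty": 0.14,"tz": 2.8,"ax": 0,"ay": 0,"az": 0,"gripper": 1},{"tx": 0.04,"ty": 0.14,"tz": 3.5,"ax": 0,"ay": 0,"az": 0,"gripper": 1},{"tx": 0.04,"ty": 0.14,"tz": 3.83,"ax": 0,"ay": 0,"az": 0,"gripper": 1},{"tx": 0.04,"ty": 0.14,"tz": 3.83,"ax": 0,"ay": 0,"az": 0,"gripper": 0.3},{"tx": 0.04,"ty": 0.14,"tz": 3.83,"ax": 0,"ay": 0,"az": 0,"gripper": 0.3},{"tx": 0.04,"ty": 0.14,"tz": 3.83,"ax": 0,"ay": 0,"az": 0,"gripper": 0.3},{"tx": 0.04,"ty": 0.14,"tz": 3.83,"ax": 0,"ay": 0,"az": 0,"gripper": 0.3},{"tx": 0.04,"ty": 0.14,"tz": 3.83,"ax": 0,"ay": 0,"az": 0,"gripper": 0.3},{"tx": 0.04,"ty": 0.14,"tz": 3.83,"ax": 0,"ay": 0,"az": 0,"gripper": 0.3},{"tx": 0.04,"ty": 0.14,"tz": 3.83,"ax": 0,"ay": 0,"az": 0,"gripper": 0.3},{"tx": 0.04,"ty": 0.14,"tz": 3.83,"ax": 0,"ay": 0,"az": 0,"gripper": 0.3}]' --force 30

```text
t: 26.47
ee_pos: [0.4266, 0.3876, 0.1854]
orientation: [-0.099, 0.995, 0.001, 0.0]
wrist_force: [-1.1, -0.2, 6.3]
opening: 0.543
```

>>> step_arm --increments '[{"tx": 0,"ty": 0,"tz": 0,"ax": 0,"ay": 0,"az": 0,"gripper": 0.3},{"tx": 0,"ty": 0,"tz": 0,"ax": 0,"ay": 0,"az": 0,"gripper": 0.3},{"tx": 0,"ty": 0,"tz": 0,"ax": 0,"ay": 0,"az": 0,"gripper": 0.3},{"tx": 0,"ty": 0,"tz": 0,"ax": 0,"ay": 0,"az": 0,"gripper": 0.3},{"tx": 0,"ty": 0,"tz": -1,"ax": 0,"ay": 0,"az": 0,"gripper": 0.3},{"tx": 0,"ty": 0,"tz": -2,"ax": 0,"ay": 0,"az": 0,"gripper": 0.3},{"tx": 0,"ty": 0,"tz": -3.5,"ax": 0,"ay": 0,"az": 0,"gripper": 0.3},{"tx": 0,"ty": 0,"tz": -5,"ax": 0,"ay": 0,"az": 0,"gripper": 0.3},{"tx": 0,"ty": 0,"tz": -6.5,"ax": 0,"ay": 0,"az": 0,"gripper": 0.3},{"tx": 0,"ty": 0,"tz": -8,"ax": 0,"ay": 0,"az": 0,"gripper": 0.3}]'

```text
t: 27.3
ee_pos: [0.4262, 0.3866, 0.3867]
orientation: [-0.099, 0.995, 0.001, 0.0]
wrist_force: [1.0, 0.6, -1.1]
opening: 0.542
```

```bash
python3 -c "
from h import *
rows(((.46,.1,.24),0,0),((.56,-.118,.18),1,20))
f=manip.grab_frame('wrist');save(f,'w19')
"
```

```text
t 27.30 G [0.4262 0.3868 0.2277] open 0.542 jaw psi 11.3 F [ 1.   0.6 -1.1]
tx 0.93 ty -11.51 tz -0.50 ax 0.01 ay 0.00 az 1.89 | dist 289 mm
tx 0.86 ty -20.46 tz 2.27 ax 0.31 ay -3.32 az 1.70 | dist 515 mm
```

View pics/w19.png

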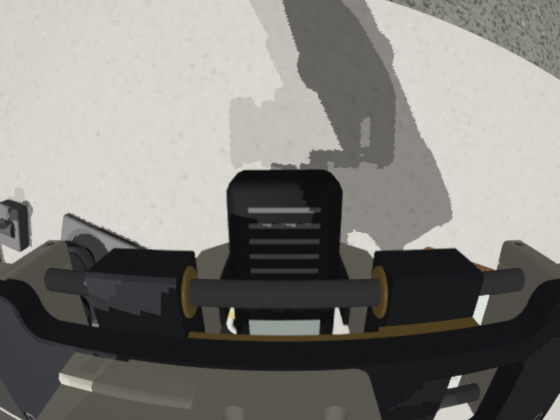

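>>> step_arm --increments '[{"tx": 0.9,"ty": -11.5,"tz": -0.5,"ax": 0,"ay": 0,"az": 1.9,"gripper": 0.3},{"tx": 0.9,"ty": -11.5,"tz": -0.5,"ax": 0,"ay": 0,"az": 1.9,"gripper": 0.3},{"tx": 0.9,"ty": -11.5,"tz": -0.5,"ax": 0,"ay": 0,"az": 1.9,"gripper": 0.3},{"tx": 0.9,"ty": -11.5,"tz": -0.5,"ax": 0,"ay": 0,"az": 1.9,"gripper": 0.3},{"tx": 0.9,"ty": -11.5,"tz": -0.5,"ax": 0,"ay": 0,"az": 1.9,"gripper": 0.3},{"tx": 0.9,"ty": -11.5,"tz": -0.5,"ax": 0,"ay": 0,"az": 1.9,"gripper": 0.3},{"tx": 0.86,"ty": -20.46,"tz": 1,"ax": 0.3,"ay": -3.3,"az": 1.7,"gripper": 0.3},{"tx": 0.86,"ty": -20.46,"tz": 1,"ax": 0.3,"ay": -3.3,"az": 1.7,"gripper": 0.3},{"tx": 0.86,"ty": -20.46,"tz": 1,"ax": 0.3,"ay": -3.3,"az": 1.7,"gripper": 0.3},{"tx": 0.86,"ty": -20.46,"tz": 1,"ax": 0.3,"ay": -3.3,"az": 1.7,"gripper": 0.3},{"tx": 0.86,"ty": -20.46,"tz": 1,"ax": 0.3,"ay": -3.3,"az": 1.7,"gripper": 0.3},{"tx": 0.86,"ty": -20.46,"tz": 1,"ax": 0.3,"ay": -3.3,"az": 1.7,"gripper": 0.3}]'

```text
t: 28.35
ee_pos: [0.5037, -0.1052, 0.3668]
orientation: [-0.008, 0.984, 0.006, 0.176]
wrist_force: [1.6, 1.1, -1.5]
opening: 0.54
```

```bash
python3 -c "
from h import *
rows(((.60,-.118,.127),.9,20),((.6184,-.118,.0767),.9,20))
f=manip.grab_frame('wrist');save(f,'w20')
"
```

```text
t 28.35 G [ 0.5587 -0.1029  0.2177] open 0.54 jaw psi 1.0 F [ 1.6  1.1 -1.5]
tx -0.31 ty -0.61 tz 3.96 ax 0.09 ay 0.04 az -0.01 | dist 101 mm
tx -0.31 ty -0.64 tz 6.11 ax 0.09 ay 0.04 az -0.01 | dist 154 mm
```

View pics/w20.png

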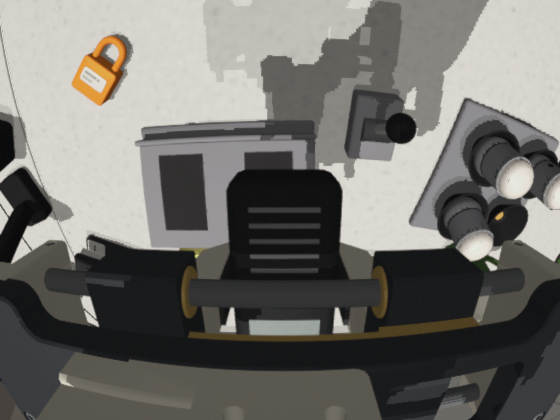

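>>> step_arm --increments '[{"tx": -0.31,"ty": -0.62,"tz": 1,"ax": 0.09,"ay": 0.04,"az": 0,"gripper": 0.3},{"tx": -0.31,"ty": -0.62,"tz": 2.5,"ax": 0.09,"ay": 0.04,"az": 0,"gripper": 0.3},{"tx": -0.31,"ty": -0.62,"tz": 4,"ax": 0.09,"ay": 0.04,"az": 0,"gripper": 0.3},{"tx": -0.31,"ty": -0.64,"tz": 5.2,"ax": 0.09,"ay": 0.04,"az": 0,"gripper": 0.3},{"tx": -0.31,"ty": -0.64,"tz": 5.8,"ax": 0.09,"ay": 0.04,"az": 0,"gripper": 0.3},{"tx": -0.31,"ty": -0.64,"tz": 6.1,"ax": 0.09,"ay": 0.04,"az": 0,"gripper": 0.3},{"tx": -0.31,"ty": -0.64,"tz": 6.1,"ax": 0.09,"ay": 0.04,"az": 0,"gripper": 0.3}]'

```text
t: 28.98
ee_pos: [0.5639, -0.1302, 0.2243]
orientation: [-0.003, 0.985, -0.002, 0.173]
wrist_force: [0.6, 0.3, -1.7]
opening: 0.541
```

```bash
python3 -c "
from h import *
rows(((.6235,-.118,.0626),.9,20),((.616,-.118,.0599),.9,20))
f=manip.grab_frame('wrist');save(f,'w21')
"
```

```text
t 28.98 G [ 0.618  -0.1307  0.0748] open 0.541 jaw psi 0.3 F [ 0.6  0.3 -1.7]
tx -0.03 ty 0.46 tz 0.53 ax -0.08 ay -0.02 az -0.08 | dist 18 mm
tx 0.28 ty 0.46 tz 0.53 ax -0.08 ay -0.02 az -0.08 | dist 19 mm
```

View pics/w21.png

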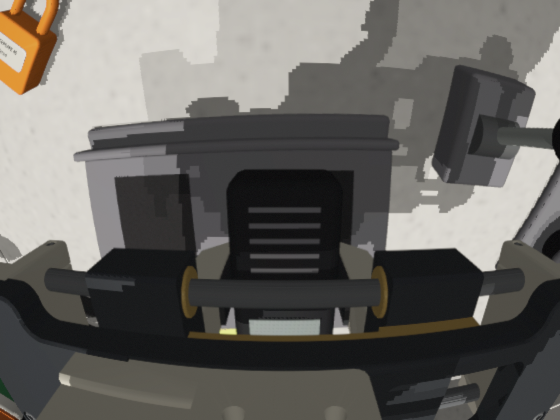

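>>> step_arm --increments '[{"tx": 0,"ty": 0.3,"tz": 0.1,"ax": -0.08,"ay": 0,"az": -0.08,"gripper": 0.3},{"tx": 0,"ty": 0.3,"tz": 0.3,"ax": -0.08,"ay": 0,"az": -0.08,"gripper": 0.3},{"tx": 0,"ty": 0.3,"tz": 0.4,"ax": -0.08,"ay": 0,"az": -0.08,"gripper": 0.3},{"tx": 0,"ty": 0.3,"tz": 0.5,"ax": -0.08,"ay": 0,"az": -0.08,"gripper": 0.3},{"tx": 0,"ty": 0.3,"tz": 0.5,"ax": -0.08,"ay": 0,"az": -0.08,"gripper": 0.3}]'

```text
t: 29.45
ee_pos: [0.5683, -0.1228, 0.214]
orientation: [-0.008, 0.985, 0.001, 0.174]
wrist_force: [0.2, -0.9, -0.8]
opening: 0.545
```

```bash
python3 -c "
from h import *
rows(((.616,-.12,.0599),.9,20))
"
```

```text
t 29.45 G [ 0.6228 -0.122   0.0646] open 0.545 jaw psi 0.9 F [ 0.2 -0.9 -0.8]
tx 0.31 ty 0.08 tz 0.08 ax -0.00 ay 0.00 az 0.01 | dist 8 mm
```

>>> step_arm --increments '[{"tx": 0,"ty": 0,"tz": 0.05,"ax": 0,"ay": 0,"az": 0,"gripper": 0.3},{"tx": 0,"ty": 0,"tz": 0.1,"ax": 0,"ay": 0,"az": 0,"gripper": 0.3},{"tx": 0,"ty": 0,"tz": 0.13,"ax": 0,"ay": 0,"az": 0,"gripper": 0.3},{"tx": 0,"ty": 0,"tz": 0.13,"ax": 0,"ay": 0,"az": 0,"gripper": 0.3}]'

```text
t: 29.78
ee_pos: [0.5691, -0.1231, 0.2121]
orientation: [-0.008, 0.985, 0.001, 0.174]
wrist_force: [-10.3, 0.7, 16.1]
opening: 0.544
```

```bash
python3 -c "
from h import *
rows(((.616,-.12,.0599),.9,20))
"
```

```text
t 29.78 G [ 0.6237 -0.1223  0.0627] open 0.544 jaw psi 0.9 F [-10.3   0.7  16.1]
tx 0.32 ty 0.10 tz 0.00 ax -0.00 ay 0.01 az 0.00 | dist 8 mm
```

>>> step_arm --increments '[{"tx": 0.05,"ty": 0,"tz": -0.04,"ax": 0,"ay": 0,"az": 0,"gripper": 0.3},{"tx": 0.12,"ty": 0,"tz": -0.04,"ax": 0,"ay": 0,"az": 0,"gripper": 0.3},{"tx": 0.2,"ty": 0,"tz": -0.04,"ax": 0,"ay": 0,"az": 0,"gripper": 0.3},{"tx": 0.26,"ty": 0,"tz": -0.04,"ax": 0,"ay": 0,"az": 0,"gripper": 0.3},{"tx": 0.32,"ty": 0,"tz": -0.04,"ax": 0,"ay": 0,"az": 0,"gripper": 0.3},{"tx": 0.36,"ty": 0,"tz": -0.04,"ax": 0,"ay": 0,"az": 0,"gripper": 0.3}]'

```text
t: 30.28
ee_pos: [0.56, -0.1233, 0.2096]
orientation: [-0.008, 0.985, 0.001, 0.174]
wrist_force: [-1.0, 0.3, -1.9]
opening: 0.542
```

```bash
python3 -c "
from h import *
rows(((.616,-.12,.0599),.9,20))
f=manip.grab_frame('wrist');save(f,'w22',(50,80,450,300),2)
"
```

```text
t 30.28 G [ 0.6145 -0.1225  0.0602] open 0.542 jaw psi 0.9 F [-1.   0.3 -1.9]
tx -0.06 ty 0.10 tz 0.03 ax -0.00 ay 0.01 az 0.00 | dist 3 mm
```

View pics/w22.png

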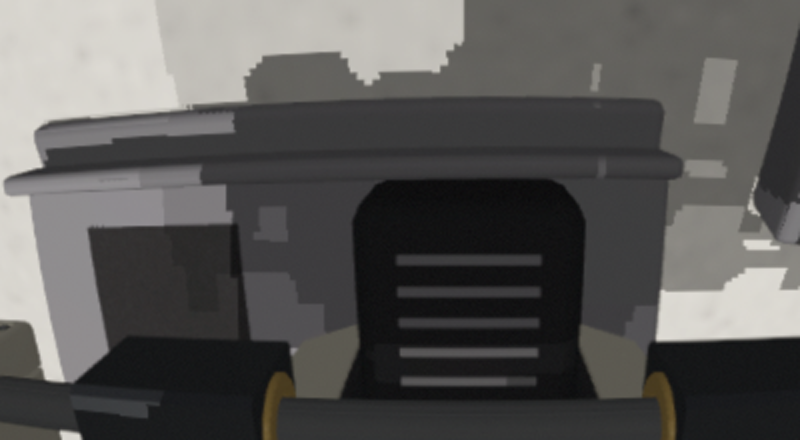

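>>> step_arm --increments '[{"tx": 0.06,"ty": 0,"tz": 0.02,"ax": 0,"ay": 0,"az": 0,"gripper": 0.3},{"tx": 0.12,"ty": 0,"tz": 0.03,"ax": 0,"ay": 0,"az": 0,"gripper": 0.3},{"tx": 0.16,"ty": 0,"tz": 0.03,"ax": 0,"ay": 0,"az": 0,"gripper": 0.3},{"tx": 0.16,"ty": 0,"tz": 0.03,"ax": 0,"ay": 0,"az": 0,"gripper": 0.3}]'

```text
t: 30.67
ee_pos: [0.5586, -0.1232, 0.2089]
orientation: [-0.008, 0.984, 0.001, 0.177]
wrist_force: [7.7, 0.7, 1.2]
opening: 0.541
```

```bash
python3 -c "
from h import *
rows(((.616,-.12,.0599),.9,20))
"
```

```text
t 30.67 G [ 0.614  -0.1225  0.0599] open 0.541 jaw psi 0.9 F [7.7 0.7 1.2]
tx -0.12 ty 0.09 tz 0.03 ax -0.01 ay 0.06 az 0.01 | dist 4 mm
```

>>> step_arm --increments '[{"tx": 0,"ty": 0,"tz": 0.05,"ax": 0,"ay": 0,"az": 0,"gripper": 0.3},{"tx": 0,"ty": 0,"tz": 0.05,"ax": 0,"ay": 0,"az": 0,"gripper": 0.8},{"tx": 0,"ty": 0,"tz": 0.05,"ax": 0,"ay": 0,"az": 0,"gripper": 0.8},{"tx": 0,"ty": 0,"tz": 0.0,"ax": 0,"ay": 0,"az": 0,"gripper": 0.8},{"tx": 0,"ty": 0,"tz": 0.0,"ax": 0,"ay": 0,"az": 0,"gripper": 0.8},{"tx": 0,"ty": 0,"tz": 0,"ax": 0,"ay": 0,"az": 0,"gripper": 0.8},{"tx": 0,"ty": 0,"tz": -1.5,"ax": 0,"ay": 0,"az": 0,"gripper": 0.8},{"tx": 0,"ty": 0,"tz": -3,"ax": 0,"ay": 0,"az": 0,"gripper": 1},{"tx": 0,"ty": 0,"tz": -4.5,"ax": 0,"ay": 0,"az": 0,"gripper": 1},{"tx": 0,"ty": 0,"tz": -6,"ax": 0,"ay": 0,"az": 0,"gripper": 1},{"tx": 0,"ty": 0,"tz": -6,"ax": 0,"ay": 0,"az": 0,"gripper": 1}]'

```text
t: 31.58
ee_pos: [0.5061, -0.1251, 0.3554]
orientation: [-0.007, 0.984, 0.001, 0.181]
wrist_force: [-0.0, -0.4, 0.1]
opening: 0.993
```

```bash
python3 -c "
from h import *
rows(((.62,.05,.26),40,0),((.66,.119,.19),79.6,0))
f=manip.grab_frame('wrist');save(f,'w23')
f=manip.grab_frame('scene');save(f,'s23',(270,200,430,320),5)
"
```

```text
t 31.58 G [ 0.5626 -0.1246  0.2068] open 0.993 jaw psi 0.8 F [-0.  -0.4  0.1]
tx -5.26 ty 6.93 tz -0.73 ax -1.20 ay 3.33 az -6.45 | dist 218 mm
tx -5.80 ty 9.67 tz 2.46 ax -2.40 ay 2.89 az -12.97 | dist 289 mm
```

View pics/w23.png

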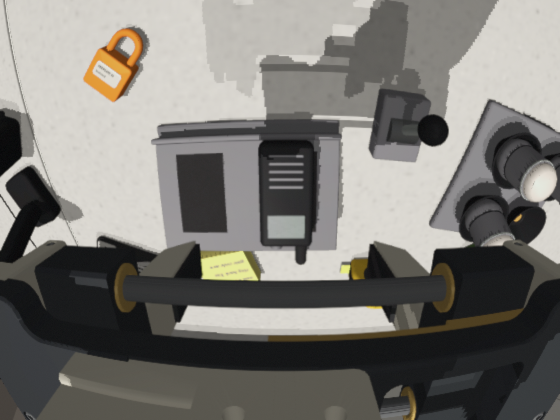

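View pics/s23.png

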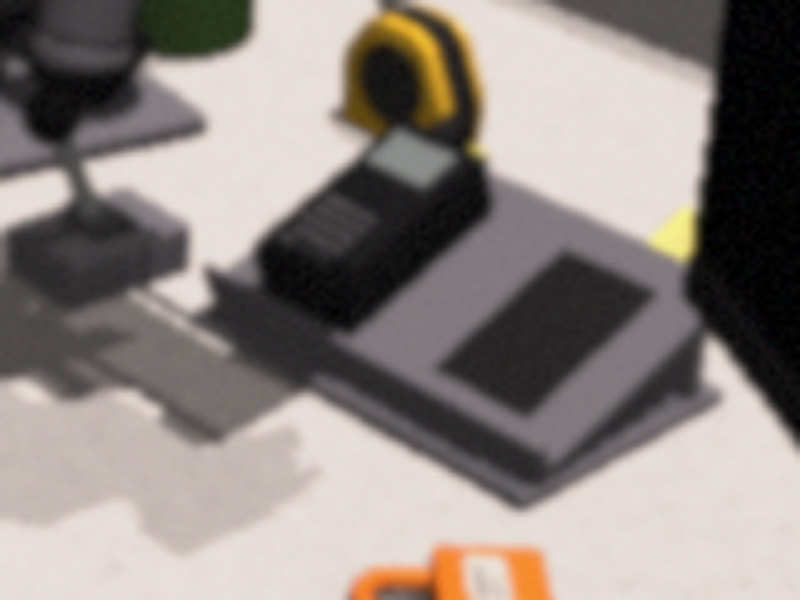

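>>> step_arm --increments '[{"tx": -2,"ty": 2,"tz": -1.5,"ax": -1.2,"ay": 3.3,"az": -6.5,"gripper": 1},{"tx": -5.26,"ty": 6.93,"tz": -0.8,"ax": -1.2,"ay": 3.3,"az": -6.5,"gripper": 1},{"tx": -5.26,"ty": 6.93,"tz": -0.8,"ax": -1.2,"ay": 3.3,"az": -6.5,"gripper": 1},{"tx": -5.26,"ty": 6.93,"tz": -0.8,"ax": -1.2,"ay": 3.3,"az": -6.5,"gripper": 1},{"tx": -5.26,"ty": 6.93,"tz": -0.8,"ax": -1.2,"ay": 3.3,"az": -6.5,"gripper": 1},{"tx": -5.26,"ty": 6.93,"tz": -0.8,"ax": -1.2,"ay": 3.3,"az": -6.5,"gripper": 1},{"tx": -5.8,"ty": 9.67,"tz": 1,"ax": -2.4,"ay": 2.9,"az": -12.97,"gripper": 1},{"tx": -5.8,"ty": 9.67,"tz": 1,"ax": -2.4,"ay": 2.9,"az": -12.97,"gripper": 1},{"tx": -5.8,"ty": 9.67,"tz": 1,"ax": -2.4,"ay": 2.9,"az": -12.97,"gripper": 1},{"tx": -5.8,"ty": 9.67,"tz": 1,"ax": -2.4,"ay": 2.9,"az": -12.97,"gripper": 0.75},{"tx": -5.8,"ty": 9.67,"tz": 1,"ax": -2.4,"ay": 2.9,"az": -12.97,"gripper": 0.72},{"tx": -5.8,"ty": 9.67,"tz": 1,"ax": -2.4,"ay": 2.9,"az": -12.97,"gripper": 0.72}]'

```text
t: 32.68
ee_pos: [0.6469, 0.1212, 0.3757]
orientation: [-0.644, 0.765, 0.003, -0.003]
wrist_force: [-0.6, -0.2, -0.4]
opening: 0.835
```

```bash
python3 -c "
from h import *
rows(((.659,.1205,.17),79.6,0),((.659,.1205,.076),79.6,0))
s=manip.read_state();print(np.round(s['q'],2))
f=manip.grab_frame('wrist');save(f,'w24')
f=manip.grab_frame('top');save(f,'t24',(130,130,430,280),2.6)
"
```

```text
t 32.68 G [0.6455 0.1213 0.2167] open 0.835 jaw psi 80.2 F [-0.6 -0.2 -0.4]
tx -0.06 ty -0.50 tz 1.86 ax 0.09 ay -0.01 az 0.10 | dist 48 mm
tx -0.06 ty -0.53 tz 5.62 ax 0.09 ay -0.01 az 0.10 | dist 141 mm
[-0.3   0.51  0.06  1.52 -0.03  1.12  2.73]
```

View pics/w24.png

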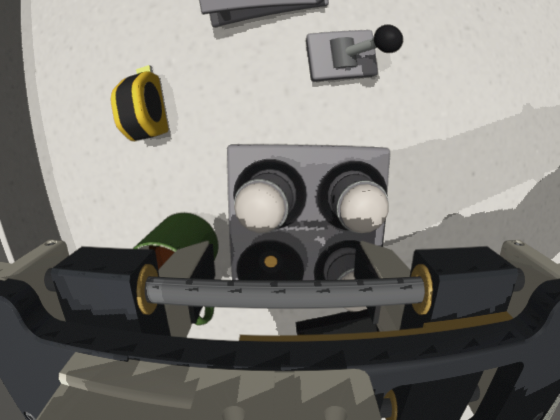

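View pics/t24.png

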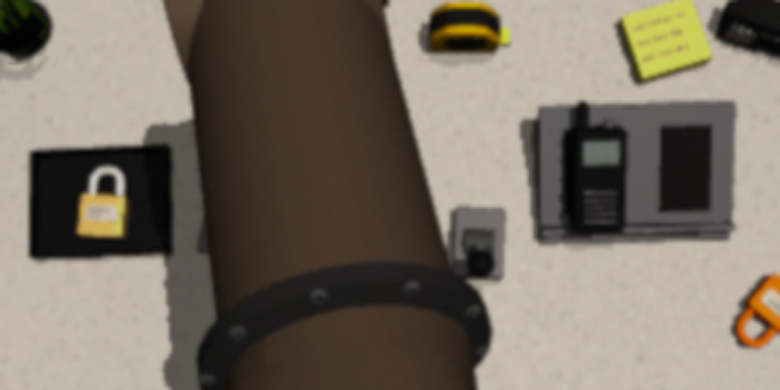

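```bash
python3 -c "
from h import *
rows(((.659,.1205,.17),68,0),((.659,.1205,.076),68,0))
"
```

```text
t 32.78 G [0.6457 0.1205 0.2174] open 0.753 jaw psi 79.8 F [-0.4 -0.5 -0.4]
tx -0.09 ty -0.49 tz 1.89 ax 0.08 ay -0.01 az 1.97 | dist 49 mm
tx -0.09 ty -0.52 tz 5.65 ax 0.08 ay -0.01 az 1.97 | dist 142 mm
```

>>> step_arm --increments '[{"tx": 0,"ty": -0.2,"tz": 0.5,"ax": 0,"ay": 0,"az": 1,"gripper": 0.72},{"tx": -0.09,"ty": -0.49,"tz": 1.9,"ax": 0.08,"ay": 0,"az": 2,"gripper": 0.72},{"tx": -0.09,"ty": -0.49,"tz": 1.9,"ax": 0.08,"ay": 0,"az": 2,"gripper": 0.72},{"tx": -0.09,"ty": -0.49,"tz": 1.9,"ax": 0.08,"ay": 0,"az": 2,"gripper": 0.72}]'

```text
t: 33.12
ee_pos: [0.6583, 0.1206, 0.3262]
orientation: [-0.558, 0.83, 0.001, -0.003]
wrist_force: [-0.6, 0.2, 0.7]
opening: 0.721
```

```bash
python3 -c "
from h import *
rows(((.659,.1205,.12),68,0),((.659,.1205,.076),68,0))
s=manip.read_state();print(np.round(s['q'],2))
f=manip.grab_frame('wrist');save(f,'w25')
"
```

```text
t 33.12 G [0.6573 0.1202 0.1672] open 0.721 jaw psi 67.9 F [-0.6  0.2  0.7]
tx -0.02 ty -0.04 tz 1.89 ax 0.04 ay -0.04 az -0.02 | dist 47 mm
tx -0.03 ty -0.04 tz 3.65 ax 0.04 ay -0.04 az -0.02 | dist 91 mm
[-0.33  0.57  0.11  1.55 -0.07  1.03  2.55]
```

View pics/w25.png

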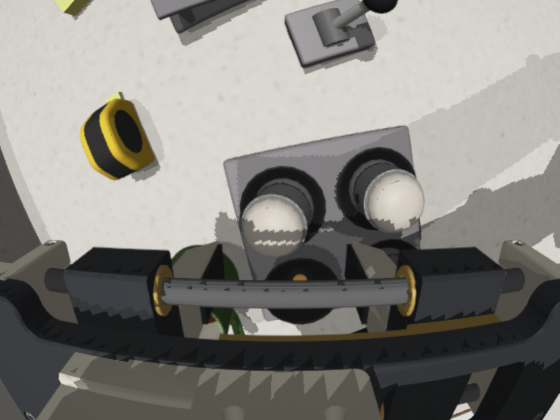

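>>> step_arm --increments '[{"tx": -0.03,"ty": -0.15,"tz": 1,"ax": 0.04,"ay": -0.04,"az": 0,"gripper": 0.8},{"tx": -0.03,"ty": -0.15,"tz": 2,"ax": 0.04,"ay": -0.04,"az": 0,"gripper": 0.8},{"tx": -0.03,"ty": -0.15,"tz": 2.8,"ax": 0.04,"ay": -0.04,"az": 0,"gripper": 0.8},{"tx": -0.03,"ty": -0.15,"tz": 3.4,"ax": 0.04,"ay": -0.04,"az": 0,"gripper": 0.8},{"tx": -0.03,"ty": -0.12,"tz": 3.65,"ax": 0.04,"ay": -0.04,"az": 0,"gripper": 0.8},{"tx": -0.03,"ty": -0.08,"tz": 3.65,"ax": 0.04,"ay": -0.04,"az": 0,"gripper": 0.3},{"tx": -0.03,"ty": -0.06,"tz": 3.65,"ax": 0.04,"ay": -0.04,"az": 0,"gripper": 0.3},{"tx": -0.03,"ty": -0.04,"tz": 3.65,"ax": 0.04,"ay": -0.04,"az": 0,"gripper": 0.3},{"tx": -0.03,"ty": -0.04,"tz": 3.65,"ax": 0.04,"ay": -0.04,"az": 0,"gripper": 0.3},{"tx": -0.03,"ty": -0.04,"tz": 3.65,"ax": 0.04,"ay": -0.04,"az": 0,"gripper": 0.3},{"tx": -0.03,"ty": -0.04,"tz": 3.65,"ax": 0.04,"ay": -0.04,"az": 0,"gripper": 0.3},{"tx": -0.03,"ty": -0.04,"tz": 3.65,"ax": 0.04,"ay": -0.04,"az": 0,"gripper": 0.3}]' --force 12

```text
t: 34.17
ee_pos: [0.6606, 0.1207, 0.2381]
orientation: [-0.559, 0.829, -0.001, 0.003]
wrist_force: [3.0, -0.7, 5.0]
opening: 0.537
```

```bash
python3 -c "
from h import *
rows(((.659,.1205,.076),68,0))
f=manip.grab_frame('wrist');save(f,'w26')
"
```

```text
t 34.17 G [0.6615 0.1209 0.0791] open 0.537 jaw psi 67.9 F [ 3.  -0.7  5. ]
tx 0.03 ty 0.06 tz 0.12 ax -0.05 ay 0.03 az -0.01 | dist 4 mm
```

View pics/w26.png

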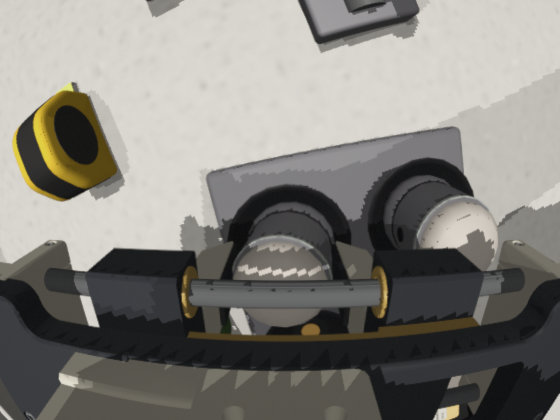

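>>> step_arm --increments '[{"tx": 0,"ty": 0,"tz": 0,"ax": 0,"ay": 0,"az": 0,"gripper": 0.3},{"tx": 0,"ty": 0,"tz": 0,"ax": 0,"ay": 0,"az": 0,"gripper": 0.3},{"tx": 0,"ty": 0,"tz": 0,"ax": 0,"ay": 0,"az": 0,"gripper": 0.3},{"tx": 0,"ty": 0,"tz": -0.2,"ax": 0,"ay": 0,"az": 0,"gripper": 0.3},{"tx": 0,"ty": 0,"tz": -0.4,"ax": 0,"ay": 0,"az": 0,"gripper": 0.3},{"tx": 0,"ty": 0,"tz": -0.4,"ax": 0,"ay": 0,"az": 0,"gripper": 0.3}]' --force 20

```text
t: 34.72
ee_pos: [0.6605, 0.1209, 0.2488]
orientation: [-0.559, 0.829, -0.001, 0.003]
wrist_force: [0.9, -0.3, -1.5]
opening: 0.534
```

```bash
python3 -c "
from h import *
rows(((.659,.1205,.0791),68,0))
"
```

```text
t 34.72 G [0.6614 0.1211 0.0898] open 0.534 jaw psi 67.9 F [ 0.9 -0.3 -1.5]
tx 0.04 ty 0.05 tz 0.43 ax -0.05 ay 0.03 az -0.01 | dist 11 mm
```

>>> step_arm --increments '[{"tx": 0.02,"ty": 0.03,"tz": 0.1,"ax": -0.05,"ay": 0.03,"az": 0,"gripper": 0.3},{"tx": 0.02,"ty": 0.03,"tz": 0.25,"ax": -0.05,"ay": 0.03,"az": 0,"gripper": 0.3},{"tx": 0.02,"ty": 0.03,"tz": 0.33,"ax": -0.05,"ay": 0.03,"az": 0,"gripper": 0.3},{"tx": 0.02,"ty": 0.03,"tz": 0.4,"ax": -0.05,"ay": 0.03,"az": 0,"gripper": 0.3},{"tx": 0.02,"ty": 0.03,"tz": 0.42,"ax": -0.05,"ay": 0.03,"az": 0,"gripper": 0.3},{"tx": 0.02,"ty": 0.03,"tz": 0.42,"ax": -0.05,"ay": 0.03,"az": 0,"gripper": 0.3}]'

```text
t: 35.22
ee_pos: [0.6606, 0.1207, 0.2389]
orientation: [-0.559, 0.829, -0.0, 0.001]
wrist_force: [3.5, -0.5, 4.2]
opening: 0.536
```

```bash
python3 -c "
from h import *
rows(((.659,.1205,.0791),68,0))
"
```

```text
t 35.22 G [0.661  0.1208 0.0799] open 0.536 jaw psi 67.9 F [ 3.5 -0.5  4.2]
tx 0.03 ty 0.06 tz 0.03 ax -0.02 ay 0.01 az -0.01 | dist 2 mm
```

>>> step_arm --increments '[{"tx": -0.03,"ty": -0.07,"tz": -0.05,"ax": 0,"ay": 0,"az": 0,"gripper": 0.3},{"tx": -0.03,"ty": -0.07,"tz": 0.0,"ax": 0,"ay": 0,"az": 0,"gripper": 0.3},{"tx": -0.03,"ty": -0.07,"tz": 0.05,"ax": 0,"ay": 0,"az": 0,"gripper": 0.3},{"tx": -0.03,"ty": -0.07,"tz": 0.08,"ax": 0,"ay": 0,"az": 0,"gripper": 0.3},{"tx": -0.03,"ty": -0.07,"tz": 0.08,"ax": 0,"ay": 0,"az": 0,"gripper": 0.3}]'

```text
t: 35.63
ee_pos: [0.6624, 0.121, 0.2375]
orientation: [-0.559, 0.829, -0.0, 0.001]
wrist_force: [-1.8, -0.2, 7.1]
opening: 0.539
```

```bash
python3 -c "
from h import *
rows(((.659,.1205,.0791),68,0))
"
```

```text
t 35.63 G [0.6628 0.1212 0.0785] open 0.539 jaw psi 67.9 F [-1.8 -0.2  7.1]
tx 0.07 ty 0.12 tz -0.02 ax -0.02 ay 0.02 az -0.01 | dist 4 mm
```

>>> step_arm --increments '[{"tx": 0.01,"ty": 0.02,"tz": 0.04,"ax": 0,"ay": 0,"az": 0,"gripper": 0.3},{"tx": 0.01,"ty": 0.02,"tz": 0.02,"ax": 0,"ay": 0,"az": 0,"gripper": 0.58},{"tx": 0.01,"ty": 0.02,"tz": 0,"ax": 0,"ay": 0,"az": 0,"gripper": 0.62},{"tx": 0.01,"ty": 0.02,"tz": 0,"ax": 0,"ay": 0,"az": 0,"gripper": 0.66},{"tx": 0.01,"ty": 0.02,"tz": 0,"ax": 0,"ay": 0,"az": 0,"gripper": 0.7},{"tx": 0.01,"ty": 0.02,"tz": 0,"ax": 0,"ay": 0,"az": 0,"gripper": 0.7},{"tx": 0,"ty": 0,"tz": -1.5,"ax": 0,"ay": 0,"az": 0,"gripper": 0.7},{"tx": 0,"ty": 0,"tz": -3,"ax": 0,"ay": 0,"az": 0,"gripper": 0.7},{"tx": 0,"ty": 0,"tz": -4.5,"ax": 0,"ay": 0,"az": 0,"gripper": 0.7},{"tx": 0,"ty": 0,"tz": -5.5,"ax": 0,"ay": 0,"az": 0,"gripper": 0.7}]'

```text
t: 36.47
ee_pos: [0.6625, 0.1208, 0.3786]
orientation: [-0.559, 0.829, -0.001, 0.003]
wrist_force: [1.2, 1.2, -0.2]
opening: 0.702
```

```bash
python3 -c "
from h import *
rows(((.48,.36,.22),20,0),((.595,.2185,.17),40,0))
f=manip.grab_frame('wrist');save(f,'w27')
f=manip.grab_frame('scene');save(f,'s27',(200,150,360,270),5)
"
```

```text
t 36.47 G [0.6633 0.1211 0.2196] open 0.702 jaw psi 67.9 F [ 1.2  1.2 -0.2]
tx -6.12 ty 10.36 tz -0.04 ax -0.02 ay 0.05 az 7.99 | dist 301 mm
tx -2.60 ty 3.98 tz 1.98 ax -0.03 ay 0.04 az 4.65 | dist 129 mm
```

View pics/s27.png

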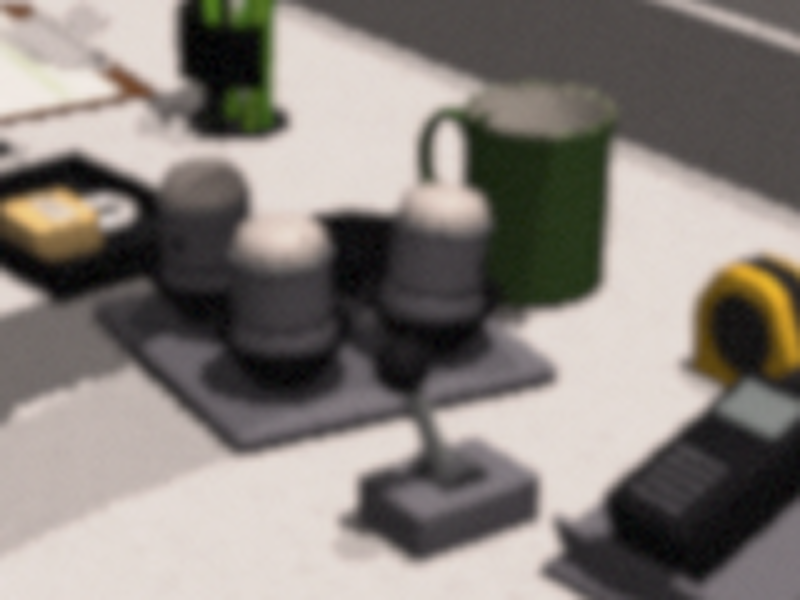

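View pics/w27.png

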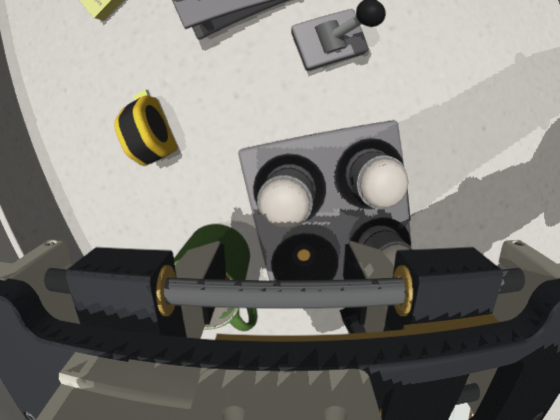

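```bash
cat > ov.py <<'E'
from h import *
import sys
cups={'FR':(.6588,.1208),'NR':(.5762,.136),'NL':(.591,.2186)}
def ov(cam,name,box,s):
    f=manip.grab_frame(cam); fish=cam=='wrist'
    im=cv2.cvtColor(f['pixels'],cv2.COLOR_RGB2BGR)[box[1]:box[3],box[0]:box[2]]
    im=cv2.resize(im,None,fx=s,fy=s,interpolation=cv2.INTER_CUBIC)
    th=np.linspace(0,2*np.pi,60)
    for c in cups.values():
        for z,r,col in [(.042,.038,(0,255,255)),(.0165+.03,.024,(0,255,0)),(.0165+.066,.024,(0,0,255))]:
            p=[((proj(f,(c[0]+r*np.cos(t),c[1]+r*np.sin(t),z),fish)-[box[0],box[1]]+.5)*s) for t in th]
            cv2.polylines(im,[np.int32(np.round(np.array(p)*8))],True,col,1,cv2.LINE_AA,3)
    cv2.imwrite('pics/'+name+'.png',im)
if __name__=='__main__':
    n=sys.argv[1]
    ov('scene','os'+n,(205,165,315,250),7); ov('wrist','ow'+n,(200,100,450,290),3)
E
python3 ov.py 1
```

```text
(no output)
```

View pics/os1.png

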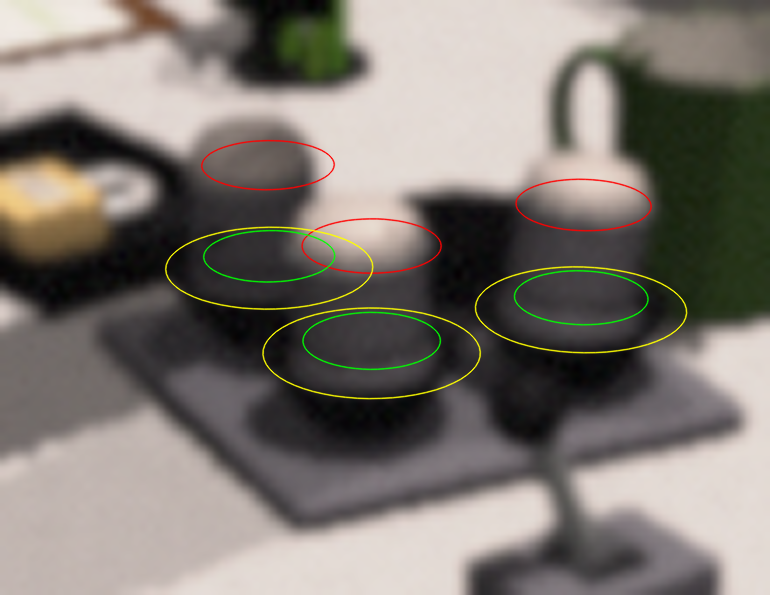

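View pics/ow1.png

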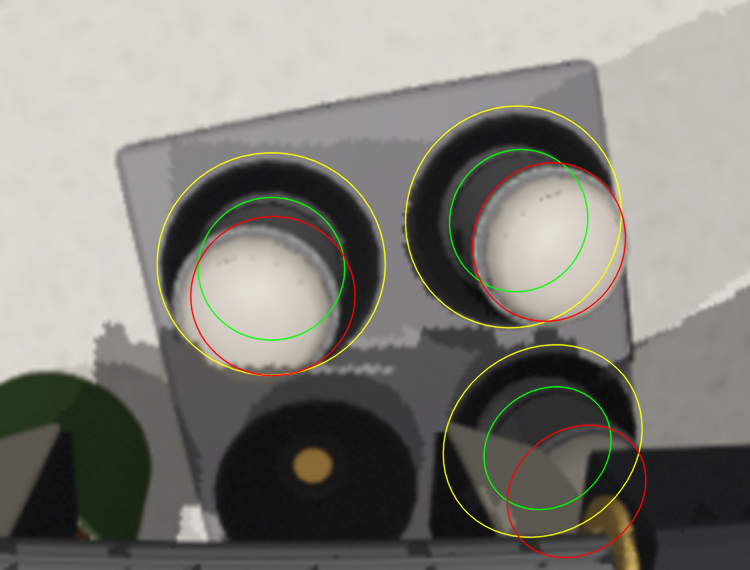

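```bash
python3 -c "
from h import *
rows(((.662,.1205,.17),68,0),((.662,.1205,.076),68,0))
"
```

```text
t 36.67 G [0.6625 0.1211 0.2163] open 0.702 jaw psi 67.9 F [-1.   0.6 -0.6]
tx 0.02 ty -0.00 tz 1.85 ax -0.02 ay 0.02 az -0.01 | dist 46 mm
tx 0.03 ty 0.01 tz 5.61 ax -0.02 ay 0.02 az -0.01 | dist 140 mm
```

>>> step_arm --increments '[{"tx": 0.02,"ty": 0,"tz": 1.5,"ax": 0,"ay": 0,"az": 0,"gripper": 0.78},{"tx": 0.02,"ty": 0,"tz": 3,"ax": 0,"ay": 0,"az": 0,"gripper": 0.78},{"tx": 0.02,"ty": 0,"tz": 4.2,"ax": 0,"ay": 0,"az": 0,"gripper": 0.78},{"tx": 0.02,"ty": 0,"tz": 5.2,"ax": 0,"ay": 0,"az": 0,"gripper": 0.78},{"tx": 0.03,"ty": 0.01,"tz": 5.6,"ax": 0,"ay": 0.02,"az": 0,"gripper": 0.78},{"tx": 0.03,"ty": 0.01,"tz": 5.6,"ax": 0,"ay": 0.02,"az": 0,"gripper": 0.3},{"tx": 0.03,"ty": 0.01,"tz": 5.6,"ax": 0,"ay": 0.02,"az": 0,"gripper": 0.3},{"tx": 0.03,"ty": 0.01,"tz": 5.6,"ax": 0,"ay": 0.02,"az": 0,"gripper": 0.3},{"tx": 0.03,"ty": 0.01,"tz": 5.6,"ax": 0,"ay": 0.02,"az": 0,"gripper": 0.3},{"tx": 0.03,"ty": 0.01,"tz": 5.6,"ax": 0,"ay": 0.02,"az": 0,"gripper": 0.3},{"tx": 0.03,"ty": 0.01,"tz": 5.6,"ax": 0,"ay": 0.02,"az": 0,"gripper": 0.3},{"tx": 0.03,"ty": 0.01,"tz": 5.6,"ax": 0,"ay": 0.02,"az": 0,"gripper": 0.3}]' --force 20

```text
t: 37.67
ee_pos: [0.6624, 0.1208, 0.2369]
orientation: [-0.559, 0.829, -0.001, 0.002]
wrist_force: [-1.8, 0.6, 7.2]
opening: 0.54
```

>>> step_arm --increments '[{"tx": 0,"ty": 0,"tz": 0,"ax": 0,"ay": 0,"az": 0,"gripper": 0.3},{"tx": 0,"ty": 0,"tz": -0.5,"ax": 0,"ay": 0,"az": 0,"gripper": 0.3},{"tx": 0,"ty": 0,"tz": -1,"ax": 0,"ay": 0,"az": 0,"gripper": 0.3},{"tx": 0,"ty": 0,"tz": -1.5,"ax": 0,"ay": 0,"az": 0,"gripper": 0.3},{"tx": 0,"ty": 0,"tz": -1.5,"ax": 0,"ay": 0,"az": 0,"gripper": 0.3},{"tx": 0,"ty": 0,"tz": -1.5,"ax": 0,"ay": 0,"az": 0,"gripper": 0.3},{"tx": 0,"ty": 0,"tz": -1.5,"ax": 0,"ay": 0,"az": 0,"gripper": 0.3},{"tx": 0,"ty": 0,"tz": -1.5,"ax": 0,"ay": 0,"az": 0,"gripper": 0.3},{"tx": 0,"ty": 0,"tz": -1.5,"ax": 0,"ay": 0,"az": 0,"gripper": 0.3},{"tx": 0,"ty": 0,"tz": -1.5,"ax": 0,"ay": 0,"az": 0,"gripper": 0.3}]' --force 45

```text
t: 38.5
ee_pos: [0.662, 0.1207, 0.2738]
orientation: [-0.559, 0.829, -0.001, 0.002]
wrist_force: [-0.2, -0.6, -1.8]
opening: 0.53
```

```bash
python3 -c "
from h import *
rows(((.659,.1208,.12),68,0))
f=manip.grab_frame('wrist');save(f,'w28',(200,180,400,340),4)
"
```

```text
t 38.50 G [0.6626 0.1208 0.1148] open 0.53 jaw psi 67.9 F [-0.2 -0.6 -1.8]
tx 0.04 ty 0.11 tz -0.21 ax -0.03 ay 0.01 az -0.01 | dist 6 mm
```

View pics/w28.png

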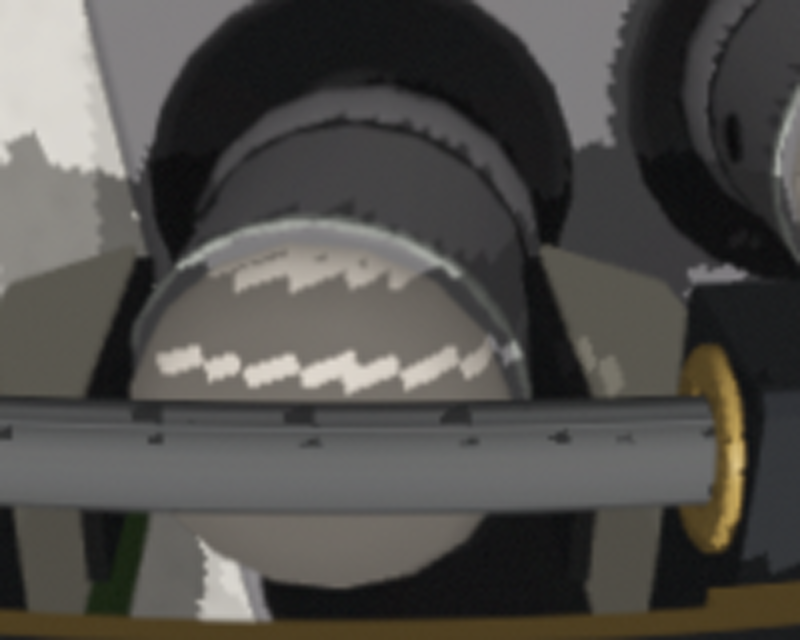

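>>> step_arm --increments '[{"tx": 0.02,"ty": 0.04,"tz": 0.5,"ax": 0,"ay": 0,"az": 0,"gripper": 0.3},{"tx": 0.02,"ty": 0.04,"tz": 1,"ax": 0,"ay": 0,"az": 0,"gripper": 0.3},{"tx": 0.02,"ty": 0.04,"tz": 1.4,"ax": 0,"ay": 0,"az": 0,"gripper": 0.3},{"tx": 0.02,"ty": 0.04,"tz": 1.4,"ax": 0,"ay": 0,"az": 0,"gripper": 0.78},{"tx": 0.02,"ty": 0.04,"tz": 1.4,"ax": 0,"ay": 0,"az": 0,"gripper": 0.78},{"tx": 0.02,"ty": 0.04,"tz": 1.4,"ax": 0,"ay": 0,"az": 0,"gripper": 0.78},{"tx": 0.02,"ty": 0.04,"tz": 1.5,"ax": 0,"ay": 0,"az": 0,"gripper": 0.78},{"tx": 0.02,"ty": 0.04,"tz": 1.7,"ax": 0,"ay": 0,"az": 0,"gripper": 0.78},{"tx": 0.02,"ty": 0.04,"tz": 1.9,"ax": 0,"ay": 0,"az": 0,"gripper": 0.78},{"tx": 0.02,"ty": 0.04,"tz": 1.9,"ax": 0,"ay": 0,"az": 0,"gripper": 0.78}]' --force 30

```text
t: 39.38
ee_pos: [0.6606, 0.1206, 0.225]
orientation: [-0.559, 0.829, -0.001, 0.001]
wrist_force: [-0.5, -0.4, -1.5]
opening: 0.779
```

```bash
python3 -c "
from h import *
rows(((.6605,.1208,.067),68,0))
"
```

```text
t 39.38 G [0.6609 0.1205 0.066 ] open 0.779 jaw psi 67.9 F [-0.5 -0.4 -1.5]
tx -0.01 ty 0.01 tz -0.04 ax -0.02 ay 0.00 az -0.01 | dist 1 mm
```

>>> step_arm --increments '[{"tx": 0,"ty": 0,"tz": 0,"ax": 0,"ay": 0,"az": 0,"gripper": 0.3},{"tx": 0,"ty": 0,"tz": 0,"ax": 0,"ay": 0,"az": 0,"gripper": 0.3},{"tx": 0,"ty": 0,"tz": 0,"ax": 0,"ay": 0,"az": 0,"gripper": 0.3},{"tx": 0,"ty": 0,"tz": 0,"ax": 0,"ay": 0,"az": 0,"gripper": 0.3},{"tx": 0,"ty": 0,"tz": 0,"ax": 0,"ay": 0,"az": 0,"gripper": 0.3},{"tx": 0,"ty": 0,"tz": 0,"ax": 0,"ay": 0,"az": 0,"gripper": 0.3},{"tx": 0,"ty": 0,"tz": 0,"ax": 0,"ay": 0,"az": 0,"gripper": 0.3},{"tx": 0,"ty": 0,"tz": 0,"ax": 0,"ay": 0,"az": 0,"gripper": 0.3}]' --force 30

```text
t: 40.05
ee_pos: [0.6605, 0.1209, 0.2255]
orientation: [-0.559, 0.829, -0.001, 0.001]
wrist_force: [-2.9, 0.3, 5.3]
opening: 0.543
```

>>> step_arm --increments '[{"tx": 0,"ty": 0,"tz": -0.5,"ax": 0,"ay": 0,"az": 0,"gripper": 0.3},{"tx": 0,"ty": 0,"tz": -1,"ax": 0,"ay": 0,"az": 0,"gripper": 0.3},{"tx": 0,"ty": 0,"tz": -1.5,"ax": 0,"ay": 0,"az": 0,"gripper": 0.3},{"tx": 0,"ty": 0,"tz": -1.5,"ax": 0,"ay": 0,"az": 0,"gripper": 0.3},{"tx": 0,"ty": 0,"tz": -1.5,"ax": 0,"ay": 0,"az": 0,"gripper": 0.3},{"tx": 0,"ty": 0,"tz": -1.5,"ax": 0,"ay": 0,"az": 0,"gripper": 0.3},{"tx": 0,"ty": 0,"tz": -1.5,"ax": 0,"ay": 0,"az": 0,"gripper": 0.3},{"tx": 0,"ty": 0,"tz": -1.5,"ax": 0,"ay": 0,"az": 0,"gripper": 0.3}]'

```text
t: 40.72
ee_pos: [0.6602, 0.1208, 0.2623]
orientation: [-0.559, 0.829, -0.0, 0.0]
wrist_force: [0.7, 0.6, -1.7]
opening: 0.533
```

```bash
python3 -c "
from h import *
rows(((.659,.1208,.0695),68,0))
f=manip.grab_frame('wrist');save(f,'w29',(200,180,400,340),4)
"
```

```text
t 40.72 G [0.6604 0.1207 0.1033] open 0.533 jaw psi 68.0 F [ 0.7  0.6 -1.7]
tx 0.02 ty 0.05 tz 1.35 ax -0.01 ay 0.00 az -0.01 | dist 34 mm
```

View pics/w29.png

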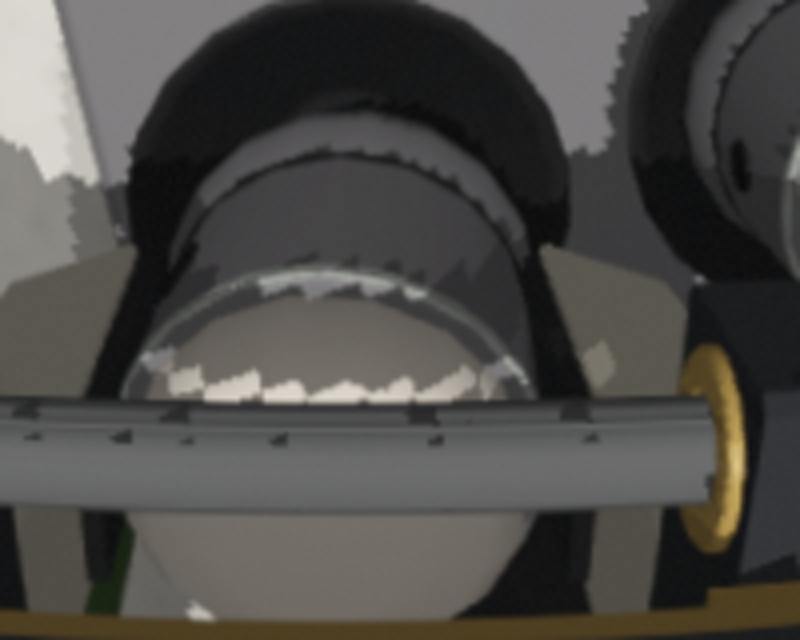

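>>> step_arm --increments '[{"tx": 0,"ty": 0,"tz": 0,"ax": 0,"ay": 0,"az": 0,"gripper": 0.3},{"tx": 0,"ty": 0,"tz": 0,"ax": 0,"ay": 0,"az": 0,"gripper": 0.3},{"tx": 0,"ty": 0,"tz": 0,"ax": 0,"ay": 0,"az": 0,"gripper": 0.3},{"tx": 0,"ty": 0,"tz": 0,"ax": 0,"ay": 0,"az": 0,"gripper": 0.3},{"tx": 0,"ty": 0,"tz": 0,"ax": 0,"ay": 0,"az": 0,"gripper": 0.3},{"tx": 0,"ty": 0,"tz": 0,"ax": 0,"ay": 0,"az": 0,"gripper": 0.3},{"tx": 0,"ty": 0,"tz": 0,"ax": 0,"ay": 0,"az": 0,"gripper": 0.3},{"tx": 0,"ty": 0,"tz": 0,"ax": 0,"ay": 0,"az": 0,"gripper": 0.3},{"tx": 0,"ty": 0,"tz": 0,"ax": 0,"ay": 0,"az": 0,"gripper": 0.3},{"tx": 0,"ty": 0,"tz": 0,"ax": 0,"ay": 0,"az": 0,"gripper": 0.3}]' --force 55

```text
t: 41.6
ee_pos: [0.6602, 0.1208, 0.2624]
orientation: [-0.559, 0.829, -0.0, 0.0]
wrist_force: [0.3, 0.2, -1.1]
opening: 0.524
```

```bash
python3 -c "
from h import *
rows(((.659,.1208,.0695),68,0))
f=manip.grab_frame('wrist');save(f,'w30',(200,180,400,340),4)
"
```

```text
t 41.60 G [0.6604 0.1208 0.1034] open 0.524 jaw psi 68.0 F [ 0.3  0.2 -1.1]
tx 0.02 ty 0.05 tz 1.35 ax -0.01 ay 0.00 az -0.01 | dist 34 mm
```

View pics/w30.png

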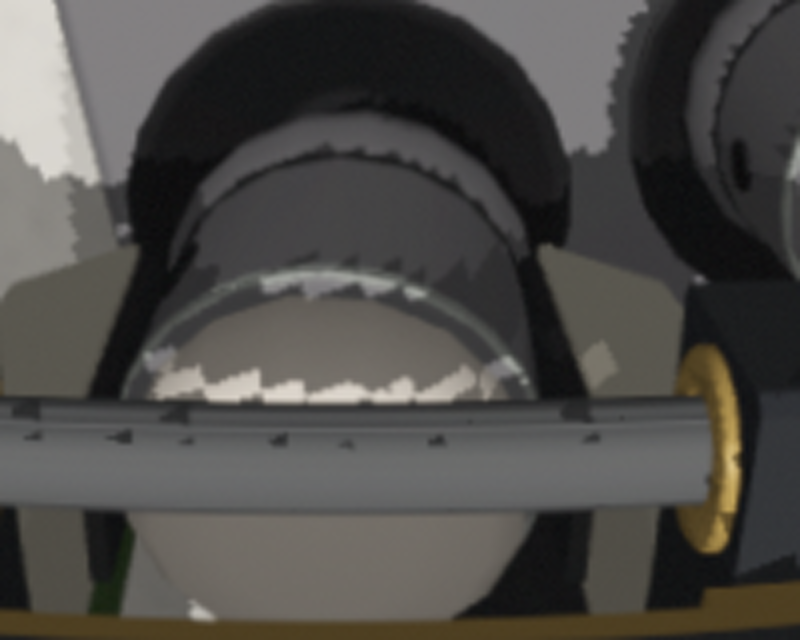

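```bash
cat >> h.py <<'E'
def rowsR(G,psi,ax=0.,ay=0.):
    # pose with extra turn about own tool x / y (rad)
    s,p,Rm=now(); P,T=pose(G,psi); T=T@Ro.from_rotvec([ax,ay,0]).as_matrix(); P=np.array(G)-.159*T[:,2]
    d=Rm.T@(P-p)/.025; v=Ro.from_matrix(Rm.T@T).as_rotvec()*180/np.pi/6
    print('R: tx %.2f ty %.2f tz %.2f ax %.2f ay %.2f az %.2f'%(*d,*v))
E
python3 -c "
from h import *
rowsR((.659,.1208,.085),68,.075); rowsR((.659,.1208,.0685),68,.075)"
```

```text
R: tx 0.02 ty 0.52 tz 0.75 ax 0.71 ay 0.00 az -0.01
R: tx 0.02 ty 0.52 tz 1.41 ax 0.71 ay 0.00 az -0.01
```

>>> step_arm --increments '[{"tx": 0.02,"ty": 0.52,"tz": 0.2,"ax": 0.71,"ay": 0,"az": 0,"gripper": 0.3},{"tx": 0.02,"ty": 0.52,"tz": 0.75,"ax": 0.71,"ay": 0,"az": 0,"gripper": 0.3},{"tx": 0.02,"ty": 0.52,"tz": 1,"ax": 0.71,"ay": 0,"az": 0,"gripper": 0.3},{"tx": 0.02,"ty": 0.52,"tz": 1.2,"ax": 0.71,"ay": 0,"az": 0,"gripper": 0.3},{"tx": 0.02,"ty": 0.52,"tz": 1.35,"ax": 0.71,"ay": 0,"az": 0,"gripper": 0.3},{"tx": 0.02,"ty": 0.52,"tz": 1.4,"ax": 0.71,"ay": 0,"az": 0,"gripper": 0.3},{"tx": 0.02,"ty": 0.52,"tz": 1.4,"ax": 0.71,"ay": 0,"az": 0,"gripper": 0.3}]'

```text
t: 42.23
ee_pos: [0.6483, 0.1252, 0.2273]
orientation: [-0.558, 0.829, -0.031, 0.021]
wrist_force: [-0.9, -0.0, -1.1]
opening: 0.524
```

```bash
python3 -c "
from h import *
rows(((.659,.1208,.0685),68))"
```

```text
t 42.23 G [0.6594 0.1207 0.0688] open 0.524 jaw psi 67.9 F [-0.9 -0.  -1.1]
tx 0.00 ty -0.46 tz 0.03 ax -0.72 ay 0.00 az -0.01 | dist 12 mm
```

>>> step_arm --increments '[{"tx": 0,"ty": 0,"tz": 0.05,"ax": 0,"ay": 0,"az": 0,"gripper": 0.3},{"tx": 0,"ty": 0,"tz": 0.1,"ax": 0,"ay": 0,"az": 0,"gripper": 0.3},{"tx": 0,"ty": 0,"tz": 0.14,"ax": 0,"ay": 0,"az": 0,"gripper": 0.3},{"tx": 0,"ty": 0,"tz": 0.14,"ax": 0,"ay": 0,"az": 0,"gripper": 0.3}]'

```text
t: 42.57
ee_pos: [0.6483, 0.1262, 0.2257]
orientation: [-0.559, 0.829, -0.03, 0.022]
wrist_force: [-9.4, 3.6, 14.8]
opening: 0.521
```

```bash
python3 -c "
from h import *
rows(((.659,.1208,.0685),68))
f=manip.grab_frame('wrist');save(f,'w31',(200,180,400,340),4)
"
```

```text
t 42.57 G [0.6593 0.1221 0.0671] open 0.521 jaw psi 68.0 F [-9.4  3.6 14.8]
tx 0.04 ty -0.48 tz -0.04 ax -0.71 ay 0.02 az -0.00 | dist 12 mm
```

View pics/w31.png

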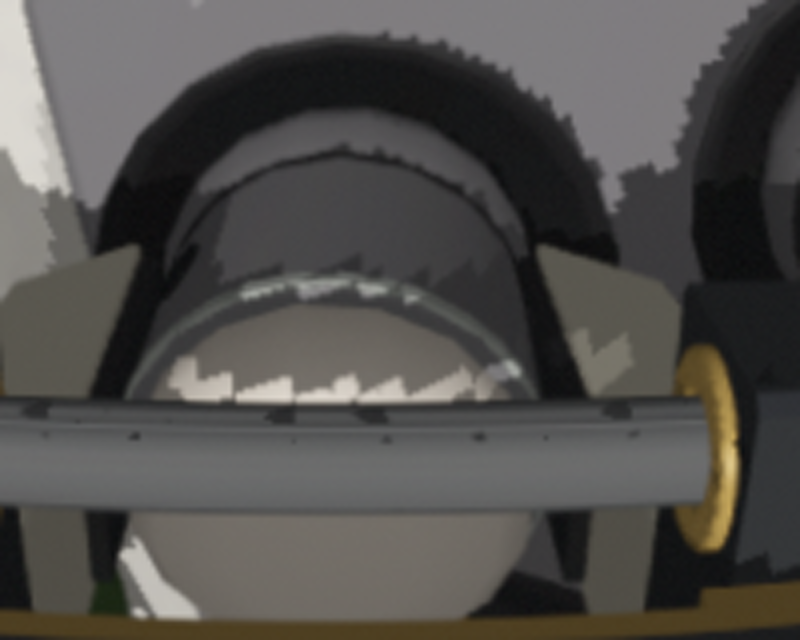

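>>> step_arm --increments '[{"tx": 0,"ty": 0.04,"tz": -0.04,"ax": -0.1,"ay": 0,"az": 0,"gripper": 0.3},{"tx": 0,"ty": 0.04,"tz": -0.04,"ax": -0.2,"ay": 0,"az": 0,"gripper": 0.3},{"tx": 0,"ty": 0.04,"tz": -0.04,"ax": -0.2,"ay": 0,"az": 0,"gripper": 0.3}]'

```text
t: 42.87
ee_pos: [0.6485, 0.1259, 0.2276]
orientation: [-0.558, 0.829, -0.022, 0.017]
wrist_force: [2.5, -0.7, 3.9]
opening: 0.519
```

>>> step_arm --increments '[{"tx": 0,"ty": 0,"tz": 0,"ax": 0,"ay": 0,"az": 0,"gripper": 0.56},{"tx": 0,"ty": 0,"tz": 0,"ax": 0,"ay": 0,"az": 0,"gripper": 0.62},{"tx": 0,"ty": 0,"tz": 0,"ax": 0,"ay": 0,"az": 0,"gripper": 0.7},{"tx": 0,"ty": 0,"tz": 0,"ax": 0,"ay": 0,"az": 0,"gripper": 0.75},{"tx": 0,"ty": 0,"tz": 0,"ax": 0,"ay": 0,"az": 0,"gripper": 0.75},{"tx": 0,"ty": -0.1,"tz": -1,"ax": -0.5,"ay": 0,"az": 0,"gripper": 0.75},{"tx": 0,"ty": -0.2,"tz": -2.5,"ax": -0.5,"ay": 0,"az": 0,"gripper": 0.75},{"tx": 0,"ty": -0.2,"tz": -4,"ax": -0.5,"ay": 0,"az": 0,"gripper": 0.75},{"tx": 0,"ty": -0.2,"tz": -5.5,"ax": -0.5,"ay": 0,"az": 0,"gripper": 0.75},{"tx": 0,"ty": -0.2,"tz": -5.5,"ax": -0.5,"ay": 0,"az": 0,"gripper": 0.75}]'

```text
t: 43.7
ee_pos: [0.6475, 0.1268, 0.3733]
orientation: [-0.559, 0.829, -0.002, 0.008]
wrist_force: [1.9, -0.1, -0.3]
opening: 0.75
```

```bash
python3 ov.py 2
```

```text
(no output)
```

View pics/os2.png

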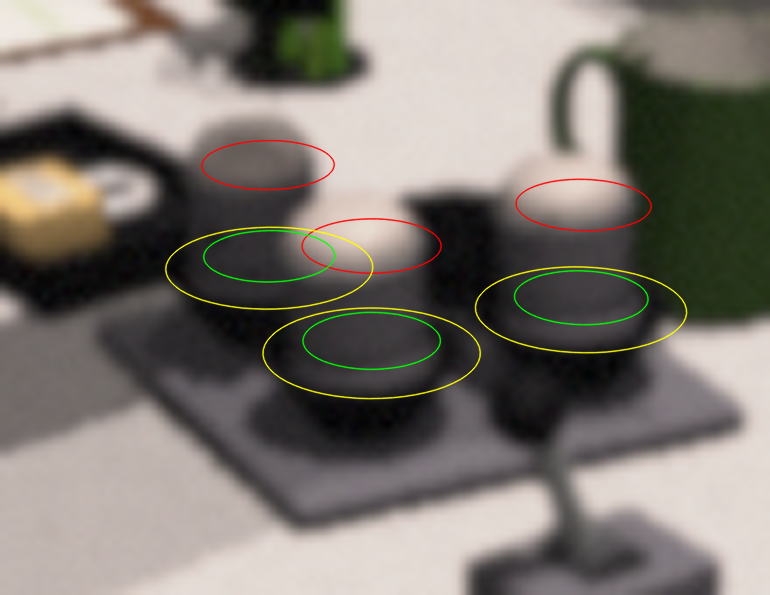

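View pics/ow2.png

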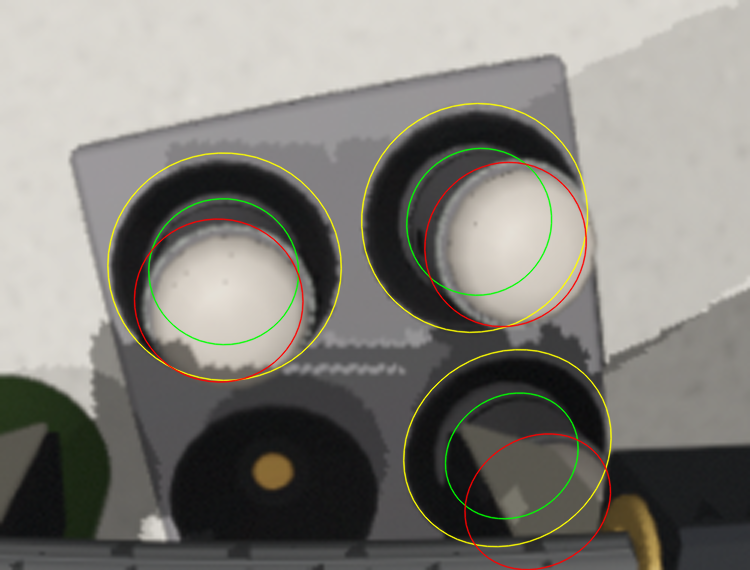

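```bash
python3 -c "
from h import *
rows(((.591,.2186,.22),10,0))"
```

```text
t 43.80 G [0.6474 0.1271 0.2081] open 0.753 jaw psi 67.9 F [-0.6  0.5 -0.4]
tx -2.58 ty 3.42 tz -0.48 ax -0.02 ay 0.08 az 9.66 | dist 108 mm
```

>>> step_arm --increments '[{"tx": -0.5,"ty": 0.7,"tz": -0.5,"ax": 0,"ay": 0,"az": 1,"gripper": 0.75},{"tx": -2.58,"ty": 3.42,"tz": -0.5,"ax": 0,"ay": 0.08,"az": 9.66,"gripper": 0.75},{"tx": -2.58,"ty": 3.42,"tz": -0.5,"ax": 0,"ay": 0.08,"az": 9.66,"gripper": 0.75},{"tx": -2.58,"ty": 3.42,"tz": -0.5,"ax": 0,"ay": 0.08,"az": 9.66,"gripper": 0.75},{"tx": -2.58,"ty": 3.42,"tz": -0.5,"ax": 0,"ay": 0.08,"az": 9.66,"gripper": 0.75},{"tx": -2.58,"ty": 3.42,"tz": -0.5,"ax": 0,"ay": 0.08,"az": 9.66,"gripper": 0.75},{"tx": -2.58,"ty": 3.42,"tz": -0.5,"ax": 0,"ay": 0.08,"az": 9.66,"gripper": 0.75},{"tx": -2.58,"ty": 3.42,"tz": -0.5,"ax": 0,"ay": 0.08,"az": 9.66,"gripper": 0.75},{"tx": -2.58,"ty": 3.42,"tz": -0.5,"ax": 0,"ay": 0.08,"az": 9.66,"gripper": 0.75},{"tx": -2.58,"ty": 3.42,"tz": -0.5,"ax": 0,"ay": 0.08,"az": 9.66,"gripper": 0.75},{"tx": -2.58,"ty": 3.42,"tz": -0.5,"ax": 0,"ay": 0.08,"az": 9.66,"gripper": 0.75}]'

```text
t: 44.72
ee_pos: [0.5906, 0.2186, 0.3779]
orientation: [-0.088, 0.996, -0.002, -0.0]
wrist_force: [-0.2, 0.1, -0.1]
opening: 0.753
```

```bash
python3 -c "
from ov import *
ov('wrist','ow3',(150,90,400,280),3)
ov('top','ot3',(190,150,300,250),7)"
```

```text
(no output)
```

View pics/ow3.png

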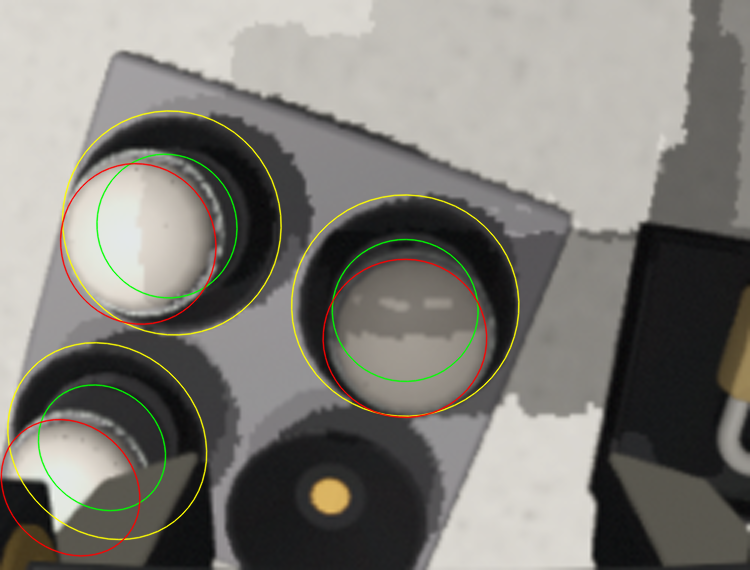

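View pics/ot3.png

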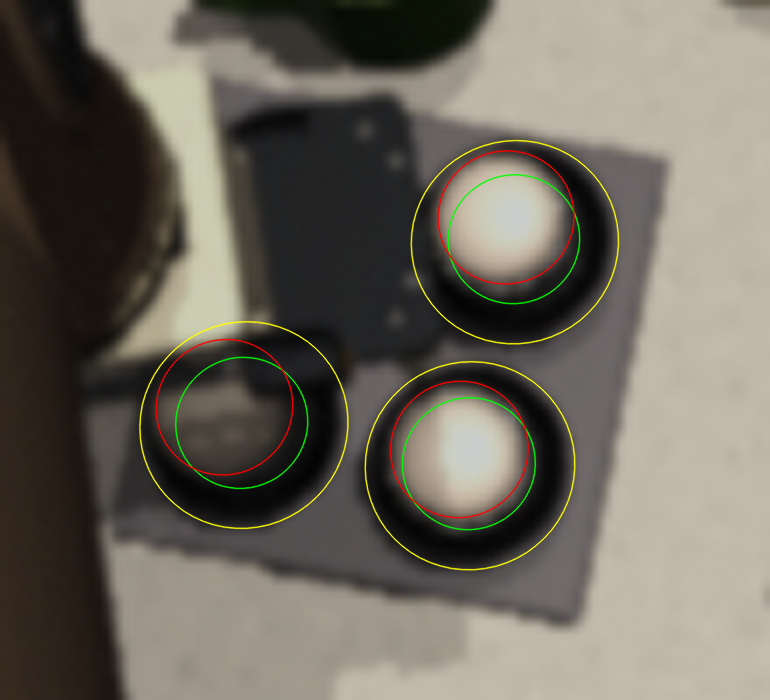

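```bash
python3 -c "
from h import *
rows(((.465,-.01,.2),0,0))"
```

```text
t 44.82 G [0.5909 0.2181 0.2195] open 0.751 jaw psi 10.1 F [ 0.7 -0.6  1.2]
tx 6.55 ty -8.12 tz 0.80 ax -0.03 ay -0.00 az 1.68 | dist 262 mm
```

>>> step_arm --increments '[{"tx": 6.55,"ty": -8.12,"tz": 0.5,"ax": 0,"ay": 0,"az": 1.68,"gripper": 0},{"tx": 6.55,"ty": -8.12,"tz": 0.5,"ax": 0,"ay": 0,"az": 1.68,"gripper": 0},{"tx": 6.55,"ty": -8.12,"tz": 0.5,"ax": 0,"ay": 0,"az": 1.68,"gripper": 0},{"tx": 6.55,"ty": -8.12,"tz": 0.5,"ax": 0,"ay": 0,"az": 1.68,"gripper": 0},{"tx": 6.55,"ty": -8.12,"tz": 0.5,"ax": 0,"ay": 0,"az": 1.68,"gripper": 0},{"tx": 6.55,"ty": -8.12,"tz": 0.5,"ax": 0,"ay": 0,"az": 1.68,"gripper": 0},{"tx": 6.55,"ty": -8.12,"tz": 0.5,"ax": 0,"ay": 0,"az": 1.68,"gripper": 0},{"tx": 6.55,"ty": -8.12,"tz": 0.5,"ax": 0,"ay": 0,"az": 1.68,"gripper": 0},{"tx": 6.55,"ty": -8.12,"tz": 0.5,"ax": 0,"ay": 0,"az": 1.68,"gripper": 0},{"tx": 6.55,"ty": -8.12,"tz": 0.5,"ax": 0,"ay": 0,"az": 1.68,"gripper": 0}]' --force 20

```text
t: 45.65
ee_pos: [0.4658, -0.009, 0.3667]
orientation: [-0.001, 1.0, -0.001, 0.0]
wrist_force: [-0.1, 0.4, 0.0]
opening: 0.075
```

```bash
python3 -c "
from ov import *
rows(((.465,-.0115,.085),0,0),((.576,-.0115,.085),0,0))
ov('top','ot4',(190,150,300,250),7)
f=manip.grab_frame('top');save(f,'t32',(130,100,430,310),2.6)
f=manip.grab_frame('wrist');save(f,'w32')"
```

```text
t 45.65 G [ 0.4659 -0.0094  0.2077] open 0.075 jaw psi 0.1 F [-0.1  0.4  0. ]
tx 0.04 ty -0.09 tz 4.91 ax -0.02 ay 0.01 az 0.01 | dist 123 mm
tx -4.40 ty -0.09 tz 4.91 ax -0.02 ay 0.01 az 0.01 | dist 165 mm
```

View pics/ot4.png

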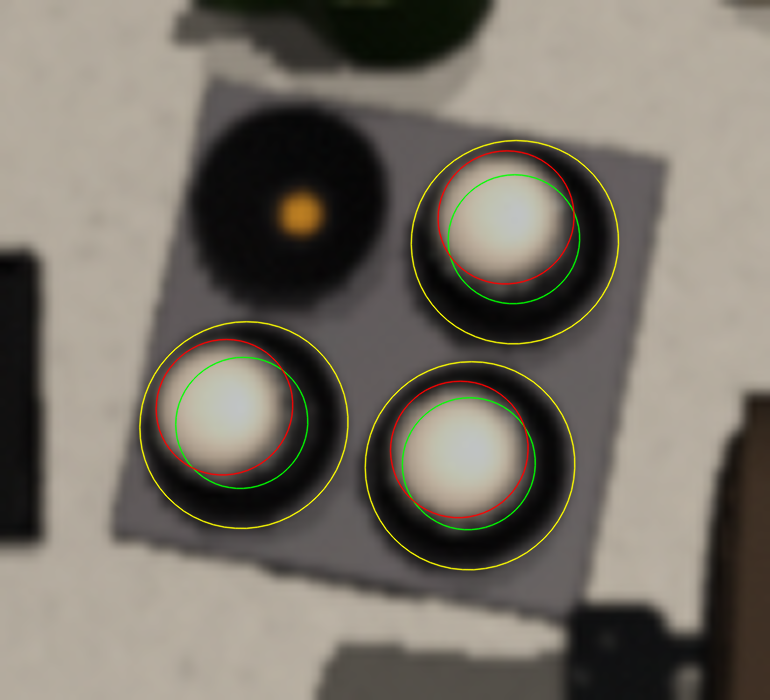

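View pics/t32.png

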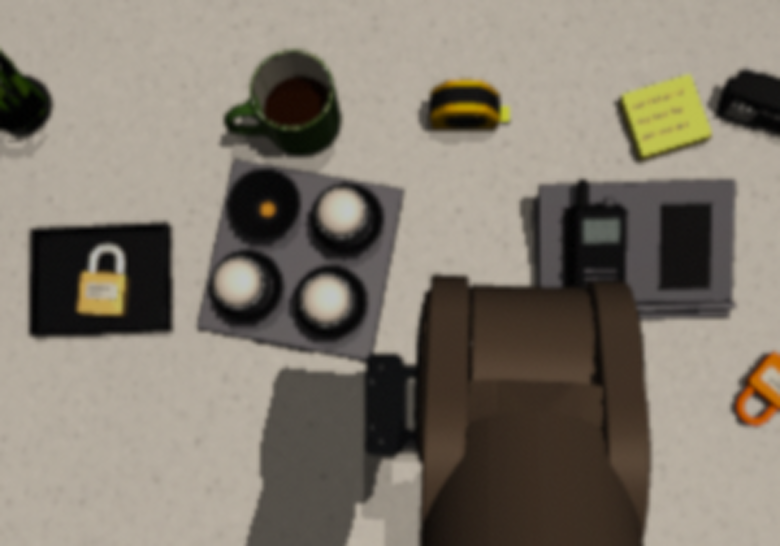

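View pics/w32.png

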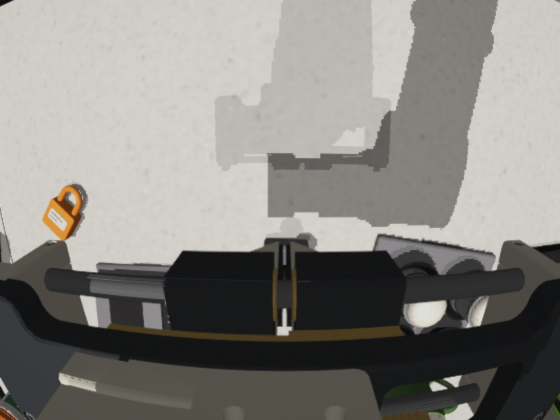

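Run:
```python
from h import *
f=manip.grab_frame('scene'); box=(295,205,425,305); s=6
im=cv2.cvtColor(f['pixels'],cv2.COLOR_RGB2BGR)[box[1]:box[3],box[0]:box[2]]
im=cv2.resize(im,None,fx=s,fy=s,interpolation=cv2.INTER_CUBIC)
T=Ro.from_euler('z',.9,degrees=True).as_matrix(); o=np.array([.628,-.163,0])
Rr=Ro.from_euler('y',-20,degrees=True).as_matrix()
def dr(pts,col):
    p=[((proj(f,o+T@np.array(q))-[box[0],box[1]]+.5)*s) for q in pts]
    cv2.polylines(im,[np.int32(np.round(p))],True,col,1,cv2.LINE_AA)
c=np.array([-.009,.0405,.052])
for z,col in((.018,(0,0,255)),(-.018,(0,255,0))):
    dr([c+Rr@[x,y,z] for x,y in((-.05,-.025),(.05,-.025),(.05,.025),(-.05,.025))],col)
dr([(-.05,-.095,.018),(.0628,-.095,.059),(.0628,.095,.059),(-.05,.095,.018)],(0,255,255))
cv2.imwrite('pics/or1.png',im)
```

```text
(no output)
```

View pics/or1.png

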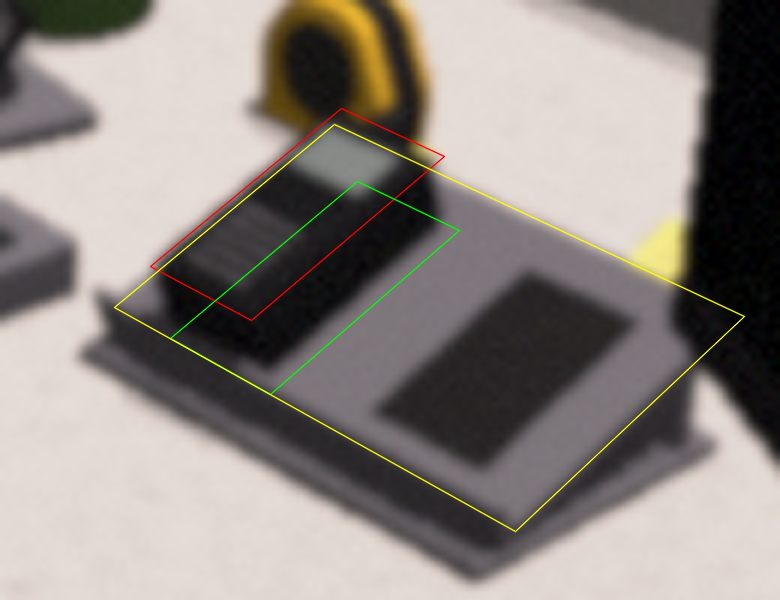

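>>> step_arm --increments '[{"tx": 0.04,"ty": -0.09,"tz": 1.2,"ax": 0,"ay": 0,"az": 0,"gripper": 0},{"tx": 0.04,"ty": -0.09,"tz": 2.5,"ax": 0,"ay": 0,"az": 0,"gripper": 0},{"tx": 0.04,"ty": -0.09,"tz": 3.8,"ax": 0,"ay": 0,"az": 0,"gripper": 0},{"tx": 0.04,"ty": -0.09,"tz": 4.9,"ax": 0,"ay": 0,"az": 0,"gripper": 0},{"tx": -0.4,"ty": -0.09,"tz": 4.9,"ax": 0,"ay": 0,"az": 0,"gripper": 0},{"tx": -0.9,"ty": -0.09,"tz": 4.9,"ax": 0,"ay": 0,"az": 0,"gripper": 0},{"tx": -1.3,"ty": -0.09,"tz": 4.9,"ax": 0,"ay": 0,"az": 0,"gripper": 0},{"tx": -1.7,"ty": -0.09,"tz": 4.9,"ax": 0,"ay": 0,"az": 0,"gripper": 0},{"tx": -2.1,"ty": -0.09,"tz": 4.9,"ax": 0,"ay": 0,"az": 0,"gripper": 0},{"tx": -2.5,"ty": -0.09,"tz": 4.9,"ax": 0,"ay": 0,"az": 0,"gripper": 0},{"tx": -2.9,"ty": -0.09,"tz": 4.9,"ax": 0,"ay": 0,"az": 0,"gripper": 0},{"tx": -3.3,"ty": -0.09,"tz": 4.9,"ax": 0,"ay": 0,"az": 0,"gripper": 0}]'

```text
t: 46.85
ee_pos: [0.5491, -0.0114, 0.2442]
orientation: [-0.001, 1.0, -0.001, 0.0]
wrist_force: [-0.9, -0.1, 0.8]
opening: 0.006
```

```bash
python3 -c "
from h import *
rows(((.576,-.0115,.085),0,0))
f=manip.grab_frame('scene');save(f,'s33',(180,150,430,330),3)"
```

```text
t 46.85 G [ 0.5492 -0.0118  0.0852] open 0.006 jaw psi 0.1 F [-0.9 -0.1  0.8]
tx -1.08 ty -0.01 tz 0.01 ax -0.03 ay 0.00 az 0.02 | dist 27 mm
```

View pics/s33.png

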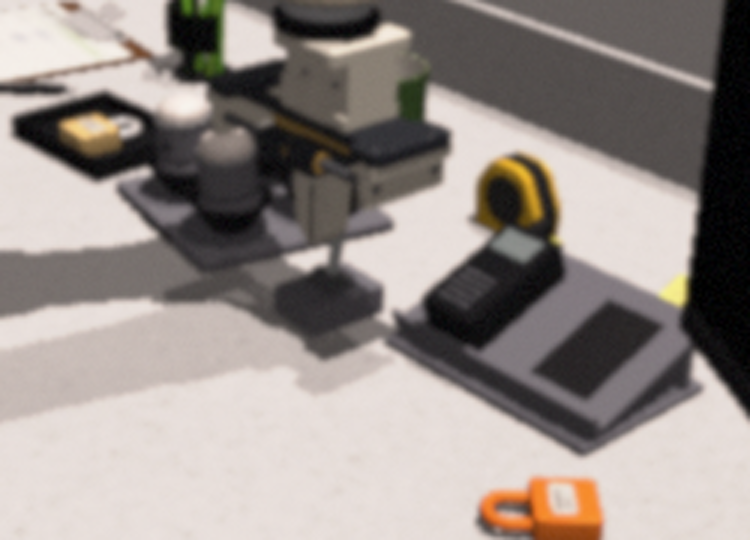

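>>> step_arm --increments '[{"tx": -0.3,"ty": 0,"tz": 0,"ax": 0,"ay": 0,"az": 0,"gripper": 0},{"tx": -0.6,"ty": 0,"tz": 0,"ax": 0,"ay": 0,"az": 0,"gripper": 0},{"tx": -0.9,"ty": 0,"tz": 0,"ax": 0,"ay": 0,"az": 0,"gripper": 0},{"tx": -1.08,"ty": 0,"tz": 0,"ax": 0,"ay": 0,"az": 0,"gripper": 0},{"tx": -1.08,"ty": 0,"tz": 0,"ax": 0,"ay": 0,"az": 0,"gripper": 0}]'

```text
t: 47.32
ee_pos: [0.5735, -0.0114, 0.2432]
orientation: [-0.001, 1.0, -0.001, -0.006]
wrist_force: [-25.0, -0.0, 19.4]
opening: 0.005
```

>>> step_arm --increments '[{"tx": 0.4,"ty": 0,"tz": 0,"ax": 0,"ay": 0,"az": 0,"gripper": 0},{"tx": 1.5,"ty": 0,"tz": 0,"ax": 0,"ay": 0,"az": 0,"gripper": 0},{"tx": 3,"ty": 0,"tz": -0.5,"ax": 0,"ay": 0,"az": 0,"gripper": 0},{"tx": 4.5,"ty": 0,"tz": -2,"ax": 0,"ay": 0,"az": 0,"gripper": 0},{"tx": 5,"ty": -1.5,"tz": -3.5,"ax": 0,"ay": 0,"az": 0,"gripper": 0},{"tx": 5,"ty": -3,"tz": -5,"ax": 0,"ay": 0,"az": 0,"gripper": 0},{"tx": 5,"ty": -4,"tz": -6,"ax": 0,"ay": 0,"az": 0,"gripper": 0},{"tx": 5,"ty": -4,"tz": -6,"ax": 0,"ay": 0,"az": 0,"gripper": 0}]'

```text
t: 47.98
ee_pos: [0.4505, -0.1146, 0.3986]
orientation: [0.0, 1.0, -0.001, -0.004]
wrist_force: [1.4, -0.7, -0.4]
opening: 0.008
```

```bash
python3 -c "
from ov import *
rows()
ov('top','ot5',(190,150,330,250),5.5)
f=manip.grab_frame('top');save(f,'t34',(130,100,430,310),2.6)
ov('scene','os5',(180,150,430,330),3)"
```

```text
t 47.98 G [ 0.4493 -0.115   0.2396] open 0.008 jaw psi -0.0 F [ 1.4 -0.7 -0.4]
```

View pics/ot5.png

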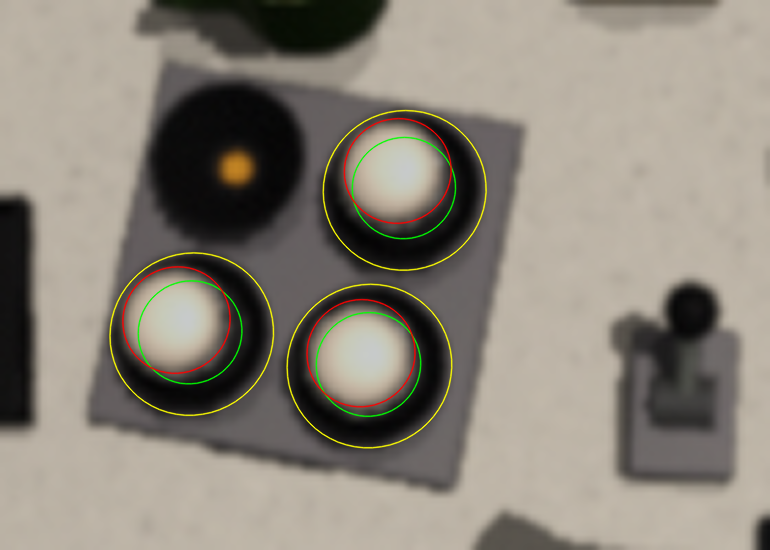

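View pics/os5.png

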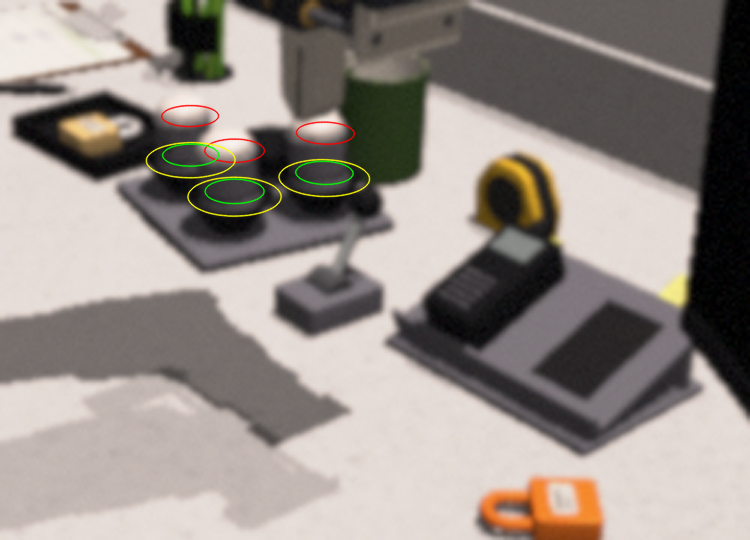

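View pics/t34.png

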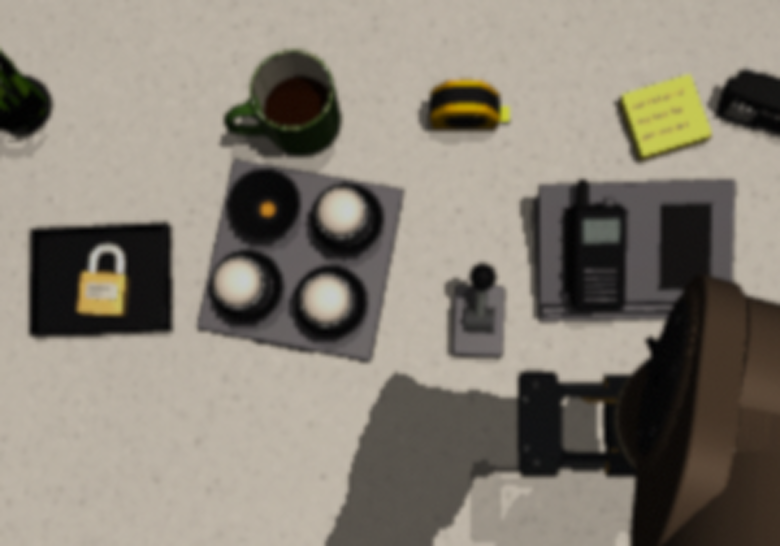

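```bash
python3 -c "
from h import *
f=manip.grab_frame('top'); p=onz(f,315.4,206.3,.083); print(p, np.arcsin((p[0]-.559)/.07)+.5)
print(manip.hand_in())"
```

```text
[ 0.59423719 -0.01090027  0.083     ] 1.0275158262256074
the job is handed in; nothing more can be done
None
```

The kit is back on charge and the job was handed in at about 48 s; `hand_in` returned no verdict.

- **Padlock:** the brass one lies flat in the lock tray. The orange look-alike was left alone.
- **Lanterns:** all three stand in cups of their own: near left, near right and far right. The first one, in the far right cup, came out leaning about 0.12 rad. I lifted it and set it down again.
- **Radio:** only one was present. It lies face up on the rest, antenna uphill and square. I slid it down until the lip pushed back with about 8 N.
- **Switch:** I threw it last, until it stopped hard at about 25 N.

**Last checks:**
- **Top view:** the lantern lenses matched an upright, fully home model to within about 2 mm. The near right lantern showed the most lean, roughly 0.05 rad against the 0.12 allowed.
- **Switch angle:** the lever ball position gave about 1.03 rad, which is fully over.
- **Bystanders:** the mug and tape measure look unmoved.
- **Disagreement:** the side camera showed every outline, including the fixed rest, shifted by about one to two pixels. I took that as calibration error, so it could not confirm the lantern tilts or the radio's lip contact as closely as the top and wrist views did.

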